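# Load the proof press and run a pass

### The job

Make the little proof press ready and run one pass: slide the roller carriage back against its parking stop at the right, press every loose printing block fully home in a recess of the bed, carved face up, and only then run the carriage all the way to the far stop at the left and back against the parking stop. Also stand every fallen ink bottle upright on the cork mat, at any time in the job, and leave the paint tubes and other studio things where they are.

Things in the scene. Friction and masses are not known exactly. Their poses are not given: they have to be found in the camera images.
- bed: the small proof press: a fixed aluminium bed 140 (x) by 420 (y), its top face 27 above the table. Origin: centre of the underside; z up, y along the slide, towards the far stop. A steel rail 12 wide runs along each long edge, 10 above the top face; a dark stop block 15 long and 22 above the top face closes each end
- recess0 (a point): centre of the mouth of recess 0 in the bed's top face (bed y = -40). The recess is 53 (bed x) by 39 (bed y), 21 deep, with a 2 mm chamfer; a seated block stands 2 above the top face. Axes as the bed's
- recess1 (a point): centre of the mouth of recess 1 in the bed's top face (bed y = 20). The recess is 53 (bed x) by 39 (bed y), 21 deep, with a 2 mm chamfer; a seated block stands 2 above the top face. Axes as the bed's
- recess2 (a point): centre of the mouth of recess 2 in the bed's top face (bed y = 80). The recess is 53 (bed x) by 39 (bed y), 21 deep, with a 2 mm chamfer; a seated block stands 2 above the top face. Axes as the bed's
- carriage (a joint): position of the roller carriage along the bed's +y, m: 0 = against the parking stop (right-hand end seen from the robot), 0.320 = against the far stop (left-hand end). It stays where it is left and slides with about 2 N. The carriage is 140 (x) by 60 (y); its underside and rubber roller pass 5 above the bed's top face, so it clears seated blocks only. At 0 its centre is at bed y = -160
- carriage_grip (a point): centre of the top of the upright wooden grip on the carriage: 44 (bed x) by 14 (bed y), 36 tall; its top is 118 above the table, the carriage's bridge under it 82 above the table. Axes as the bed's
- block0: printing block, pale wood with a grey carved face on top: 50 (x) by 36 (y) by 23 tall. Origin: centre of the underside; z up out of the carved face. All blocks are alike; any block fits any recess, either way round. May be absent
- block1: printing block, pale wood with a grey carved face on top: 50 (x) by 36 (y) by 23 tall. Origin: centre of the underside; z up out of the carved face. All blocks are alike; any block fits any recess, either way round. May be absent
- block2: printing block, pale wood with a grey carved face on top: 50 (x) by 36 (y) by 23 tall. Origin: centre of the underside; z up out of the carved face. All blocks are alike; any block fits any recess, either way round. May be absent
- bottle0: square amber ink bottle with a round black cap, 85 tall over all: body 36 x 36 x 62, cap diameter 29 and about 20 long. Origin: on its axis at half the total height (42.5 from the base); z points from base to cap. It starts lying on its side. May be absent
- bottle1: square amber ink bottle with a round black cap, 85 tall over all: body 36 x 36 x 62, cap diameter 29 and about 20 long. Origin: on its axis at half the total height (42.5 from the base); z points from base to cap. It starts lying on its side. May be absent
- mat: thin cork mat fixed on the table at the left, 150 (x) by 210 (y), 4 thick. Origin: centre of its underside; z up
- tube0: bystander: paint tube, 100 x 30 x 20, lying left of the press; leave it where it is
- tube1: bystander: paint tube, about 95 x 30 x 20, lying right of the press; leave it where it is
- tube2: bystander: paint tube, about 110 x 30 x 20, lying beyond the press; leave it where it is
- flat_brush: bystander: wide flat brush, 160 x 90 x 12, black handle, lying left of the cork mat; leave it where it is
- tape: bystander: roll of paper tape, outer diameter 84, 24 high, lying flat right of the press; leave it where it is
- knife: bystander: palette spatula 170 long, lying far right; leave it where it is
- jar: bystander: glass jar, diameter 64, 85 high, standing beyond the press; leave it where it is
Not all that is in view belongs to the job. Leave any green, pink or red look-alike of the bottle0 alone.

How it is judged:
On the way, in this order (a step that is already met when the one before it is completed fails the run):
1. the carriage is slid back against the parking stop, uncovering the recesses (value of joint carriage below 0.007 m), for 0.2 s.
2. every block present is pressed home in a recess, with the carriage parked ((horizontal distance between block0 and recess0 below 0.006 m or horizontal distance between block0 and recess1 below 0.006 m or horizontal distance between block0 and recess2 below 0.006 m) and z of each of block0, block1, block2 in the frame of bed below 0.0085 m and angle between each of block0, block1, block2's own z axis and vertical below 0.08 rad and (horizontal distance between block1 and recess0 below 0.006 m or horizontal distance between block1 and recess1 below 0.006 m or horizontal distance between block1 and recess2 below 0.006 m) and (horizontal distance between block2 and recess0 below 0.006 m or horizontal distance between block2 and recess1 below 0.006 m or horizontal distance between block2 and recess2 below 0.006 m) and value of joint carriage below 0.02 m), for 0.2 s.
3. the carriage is run over the seated blocks to the far stop ((horizontal distance between block0 and recess0 below 0.006 m or horizontal distance between block0 and recess1 below 0.006 m or horizontal distance between block0 and recess2 below 0.006 m) and z of each of block0, block1, block2 in the frame of bed below 0.0085 m and angle between each of block0, block1, block2's own z axis and vertical below 0.08 rad and (horizontal distance between block1 and recess0 below 0.006 m or horizontal distance between block1 and recess1 below 0.006 m or horizontal distance between block1 and recess2 below 0.006 m) and (horizontal distance between block2 and recess0 below 0.006 m or horizontal distance between block2 and recess1 below 0.006 m or horizontal distance between block2 and recess2 below 0.006 m) and value of joint carriage above 0.313 m), for 0.1 s.
4. the carriage is brought back against the parking stop (value of joint carriage below 0.007 m), for 0.2 s.
At the end, for the whole second after the job is handed in: Every block present lies on the floor of a recess (within 2.5 mm of fully down, centre within 6 mm of the recess, level, face up); every bottle present stands upright (within 0.1 rad) and at rest on the cork mat, its centre over the mat; the carriage rests within 7 mm of the parking stop ((horizontal distance between block0 and recess0 below 0.006 m or horizontal distance between block0 and recess1 below 0.006 m or horizontal distance between block0 and recess2 below 0.006 m) and z of each of block0, block1, block2 in the frame of bed below 0.0085 m and angle between each of block0, block1, block2's own z axis and vertical below 0.08 rad and (horizontal distance between block1 and recess0 below 0.006 m or horizontal distance between block1 and recess1 below 0.006 m or horizontal distance between block1 and recess2 below 0.006 m) and (horizontal distance between block2 and recess0 below 0.006 m or horizontal distance between block2 and recess1 below 0.006 m or horizontal distance between block2 and recess2 below 0.006 m) and angle between each of bottle0, bottle1's own z axis and vertical below 0.1 rad and z of bottle0 in the frame of mat between 0.0425 and 0.0505 m and x of bottle0 in the frame of mat between -0.07 and 0.07 m and y of bottle0 in the frame of mat between -0.1 and 0.1 m and linear speed of each of bottle0, bottle1 below 0.03 m/s and z of bottle1 in the frame of mat between 0.0425 and 0.0505 m and x of bottle1 in the frame of mat between -0.07 and 0.07 m and y of bottle1 in the frame of mat between -0.1 and 0.1 m and value of joint carriage below 0.007 m and velocity of joint carriage below 0.01 m/s); the robot touches nothing.
It fails at once if a paint tube, brush, tape roll, knife or jar is pushed more than 5 cm from its place (distance of any of tube0, tube1, tube2, flat_brush, tape, knife, jar from where it was at the start of the episode above 0.05 m).
Of block0, block1, block2 only 2 to 3 are there at a start; the rules pass over those that are not, and their reading is None.
Of bottle0, bottle1 only 1 to 2 are there at a start; the rules pass over those that are not, and their reading is None.
At some moment in a run one of block0, block1, block2, bottle0, bottle1 may be knocked a few centimetres aside while the robot is not near it.
Once in a run the grip may slacken for a moment while it holds something.
It also fails if it takes over 210 s, if anything falls off the work surface, if the arm or the gripper's body presses on something with over 40 N, if the wrist force passes 120 N, or if a joint passes its speed limit or range.

### The arm

A 6-joint arm with a two-finger parallel gripper is mounted at the origin on the work surface. World frame = base frame: x ahead of the robot, y to its left, z up, the work surface at z = 0. Lengths are in m, angles in rad, forces in N, time in s.
With the tool pointing down it reaches from about 0.425 to 0.95 m from the base axis. Payload 3.5 kg.
Tool frame: the origin (TCP) lies between the finger pads; the fingertips stand 17 mm ahead of it and the grasp point (between the pads) lies 2 mm behind it; z points along the fingers, y is the direction in which the jaws open and shut (so a half turn about z gives the same grasp; the last joint's range is limited). The gripper opens to 85 mm and grips with 20 to 120 N. Pads are 22 mm wide; open, the fingers measure 114 mm over their backs; the gripper's body (76 mm by 85 mm) begins 54 mm behind the grasp point. The pads swing forward as they close: fully open they stand 13 mm farther back than shut.
Start: joints at [1.175, 0.286, 1.577, -0, 1.279, -0.15], TCP at [0.164, 0.655, 0.221] pointing down, gripper open.
Joint ranges: [-2.77, 2.77], [-0.9, 2.22], [0.21, 2.48], [-1.53, 4.67], [0.24, 2.81], [-2.84, 2.84]. Speed limits (rad/s): [2.79, 2.79, 3.14, 3.14, 3.14, 3.14].

### API

Orientations are given as a unit quaternion [x, y, z, w].
In Python, from plant import ctrl gives the robot as it stands.
- The arm moves only by the tool carry_out, never from a script. Its argument "commands" is a list of rows, each an object with "delta_pos": the shift along the tool's x, y, z in m, a list of three; "delta_rot": the turn, a rotation vector about the tool's x, y, z in rad, a list of three; "claw": the opening in per cent of the stroke, from 0 (shut) to 100 (fully open). A call has 1 to 8 rows; each row is the pose to reach, as a shift and turn from the pose measured when the call began, along the tool's axes at that moment; what a row does not reach only later rows make up. A row lasts 1/12 s, in which the tool goes at most 41.7 mm and 7.16 degrees, less where a joint would pass 70% of its speed; a pose out of reach is approached as far as the arm can. A call with a gripper value outside its range is refused whole. The fingers move at their own pace and stop on an object; "force" is the grip in N (left out, the last holds). Time passes only in rows, so rows that repeat a pose let the fingers close. It gives the time, the measured TCP pose, the force and the opening at its end, in the units of the state.
- ctrl.get_state(): the state, without advancing time (a new reading comes with each control period).
- ctrl.read_camera(name): name is "side" or "top"; returns (picture, depth): 420x560x3 uint8, red, green, blue; 420x560 float32, m along the optical axis (not along the pixel's ray), 0 where there is no reading.
- ctrl.camera_info(name): a dict with "fx", "fy", "cx", "cy" (pixels), "rvec" (rotation vector, rad) and "tvec" (3), from world to camera coordinates, as OpenCV has them. Camera axes: x right, y down, z forward; pixel columns grow to the right and rows downward; lengths in m; the calibration is good to about 2 mm. A picture is of the moment at which its call begins. camera_info takes no time and is no camera call.
- ctrl.sign_off(): hands the job in, once; it reports no verdict.
The state is a dict: "time": time; "qpos": joint angles; "dq": joint speeds; "joint_efforts": joint torques, N m; "eef_pos": TCP position; "tcp_rot": TCP orientation; "contact_force": force on the tool from outside, world axes, zero at the start; "wrist_torque": the same for the moment, N m; "opening": opening from 0.0 (shut) to 1.0 (fully open).
Only numpy, scipy, OpenCV 4.12 (cv2) and the standard library are available. Lean on these libraries where they do the work, as an engineer would, in place of code of your own. Each camera call takes 0.05 s, during which the arm holds its last target.

## Working session

There is one attempt and no reset: what is moved stays moved. The work goes in short steps, Python scripts to look and compute and a tool call to move; the robot and the scene stay as the last step left them, time stands still between calls to the robot, and variables do not carry over. Pictures are saved under pics/ and viewed, and the job is handed in when it is done.

Besides the shell and the picture viewer there is one more tool, called after ">>>" as name(argument=value, ...) on one line, values as JSON. carry_out: Moves the arm, as the interface text tells. Its arguments: {"type":"object","properties":{"commands":{"type":"array"},"force":{"type":"number"}},"required":["commands"]}

```bash
ls; mkdir -p pics; python3 - <<'E'
from plant import ctrl
import cv2,numpy as np
s=ctrl.get_state();print(s)
for n in("top","side"):
    i=ctrl.camera_info(n);print(n,i)
    p,d=ctrl.read_camera(n);cv2.imwrite(f"pics/{n}0.png",p[:,:,::-1]);np.save(f"pics/{n}0_d.npy",d)
    R=cv2.Rodrigues(np.array(i['rvec'],float))[0];print(-R.T@np.array(i['tvec']).ravel(),R)
E
```

```text
pics
{'time': 0.0, 'qpos': array([ 1.17501488e+00,  2.87189803e-01,  1.57817509e+00,  2.15674875e-05,
        1.27863060e+00, -1.49983636e-01]), 'dq': array([ 0.00126747, -0.00162888, -0.00037769,  0.00144079,  0.00362262,
        0.00062812]), 'joint_efforts': array([-1.04898711e-03, -4.05960596e+01, -2.92633581e+01, -2.22986646e-04,
        5.75869140e-03, -2.26211284e-06]), 'eef_pos': array([0.16393533, 0.6540819 , 0.21983217]), 'tcp_rot': array([ 1.22592763e-01,  9.92456332e-01, -1.15418447e-03, -3.33734289e-04]), 'contact_force': array([0.00741112, 0.1276641 , 0.56422761]), 'wrist_torque': array([-0.05180056, -0.01340145,  0.04311752]), 'opening': 0.9995063758877533}
top {'fx': 463.5401116333096, 'fy': 463.5401116333096, 'cx': 285.54254673857616, 'cy': 207.42929556876842, 'rvec': array([ 2.1622002 , -2.1722396 ,  0.09658972]), 'tvec': array([0.02148363, 0.5216261 , 1.32175059])}
[0.39029476 0.00778142 1.36645139] [[-0.00420077 -0.99995221 -0.00882801]
 [-0.9952223   0.00504171 -0.09750459]
 [ 0.09754444  0.00837624 -0.99519592]]
side {'fx': 538.8367187460206, 'fy': 538.8367187460206, 'cx': 277.85886911704534, 'cy': 202.5815856950714, 'rvec': array([ 0.10048565, -2.66696107,  1.55133095]), 'tvec': array([0.52918584, 0.09123177, 1.74678484])}
[0.39040833 1.51181999 0.94952611] [[-0.99639113 -0.08363782 -0.01447155]
 [-0.02876855  0.493164   -0.86946054]
 [ 0.07985663 -0.86590645 -0.49379038]]
```

View pics/top0.png

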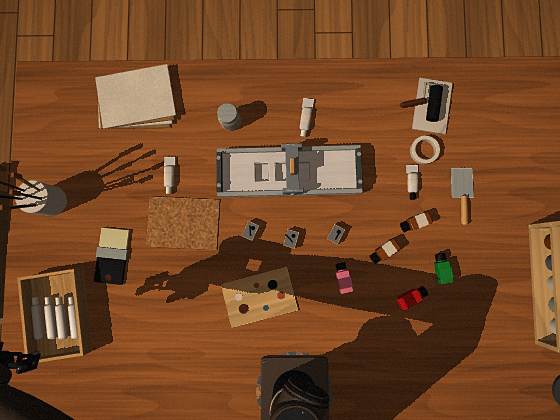

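View pics/side0.png

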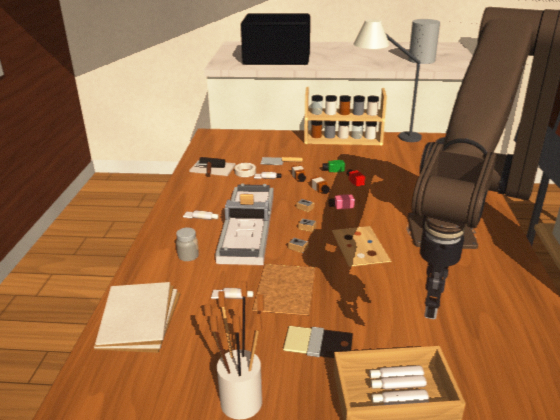

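```bash
cat > h.py <<'E'
import cv2,numpy as np
from plant import ctrl
from scipy.spatial.transform import Rotation as Ro
def cam(n):
    i=ctrl.camera_info(n);K=np.array([[i['fx'],0,i['cx']],[0,i['fy'],i['cy']],[0,0,1]])
    R=cv2.Rodrigues(np.array(i['rvec'],float))[0];t=np.array(i['tvec'],float).ravel();return K,R,t
def ray(n,u,v,z):
    K,R,t=cam(n);c=-R.T@t;d=R.T@np.linalg.solve(K,[u,v,1.]);return c+d*(z-c[2])/d[2]
def proj(n,p):
    K,R,t=cam(n);q=K@(R@np.asarray(p,float)+t);return q[:2]/q[2]
def cloud(n,d):
    K,R,t=cam(n);v,u=np.mgrid[:420,:560];P=np.stack([(u-K[0,2])/K[0,0]*d,(v-K[1,2])/K[1,1]*d,d],-1)
    return (P-t)@R
def shot(n,name):
    p,d=ctrl.read_camera(n);cv2.imwrite(f"pics/{name}.png",p[:,:,::-1]);np.save(f"pics/{name}_d.npy",d);return p,d
def crop(name,x0,y0,x1,y1,k,out):
    im=cv2.imread(f"pics/{name}.png")[y0:y1,x0:x1];cv2.imwrite(f"pics/{out}.png",cv2.resize(im,None,fx=k,fy=k,interpolation=cv2.INTER_CUBIC))
def todelta(pos,yaw=None):
    """shift in tool axes to reach world pos; yaw: world angle of tool y axis (jaw dir), tool straight down"""
    s=ctrl.get_state();R=Ro.from_quat(s['tcp_rot']);dp=R.inv().apply(np.asarray(pos)-s['eef_pos'])
    out=[dp.round(4)]
    if yaw is not None:
        best=None
        for k in(0,np.pi):
            a=yaw+k;y=np.array([np.cos(a),np.sin(a),0]);z=np.array([0,0,-1.]);x=np.cross(y,z)
            D=(R.inv()*Ro.from_matrix(np.stack([x,y,z],1))).as_rotvec()
            if best is None or np.linalg.norm(D)<np.linalg.norm(best):best=D
        out.append(best.round(4))
    return out
def st():
    s=ctrl.get_state();M=Ro.from_quat(s['tcp_rot']).as_matrix()
    print('t',round(s['time'],2),'pos',s['eef_pos'].round(4),'yaxis',np.degrees(np.arctan2(M[1,1],M[0,1])).round(1),'z',M[:,2].round(3),'F',s['contact_force'].round(1),'open',round(s['opening'],3),'q',s['qpos'].round(2))
E
python3 - <<'E'
from h import *
crop('top0',200,130,380,260,4,'c1')
crop('top0',320,180,480,320,4,'c2')
st()
E
```

```text
t 0.1 pos [0.164  0.6541 0.22  ] yaxis 75.9 z [-0.001 -0.002 -1.   ] F [ 0.2 -0.6 -0.1] open 1.002 q [ 1.17  0.29  1.58 -0.    1.28 -0.15]
```

```bash
python3 - <<'E'
from h import *
d=np.load('pics/top0_d.npy');P=cloud('top',d)
for u,v in[(292,168),(261,171),(330,155),(252,230),(338,233),(420,219),(388,248),(183,222),(240,170),(200,300)]:print(u,v,P[v,u].round(3))
for n,x0,y0,x1,y1 in[('b',210,140,365,200)]:
    print(P[y0:y1,x0:x1,2].max())
E
```

```text
292 168 [0.62 0.   0.12]
261 171 [0.633 0.092 0.002]
330 155 [ 0.674 -0.111  0.033]
252 230 [0.457 0.117 0.023]
338 233 [ 0.447 -0.132  0.026]
420 219 [ 0.486 -0.368  0.031]
388 248 [ 0.403 -0.273  0.035]
183 222 [0.482 0.323 0.   ]
240 170 [0.634 0.153 0.019]
200 300 [ 0.254  0.27  -0.004]
1.3664513893888681
```

View pics/c1.png

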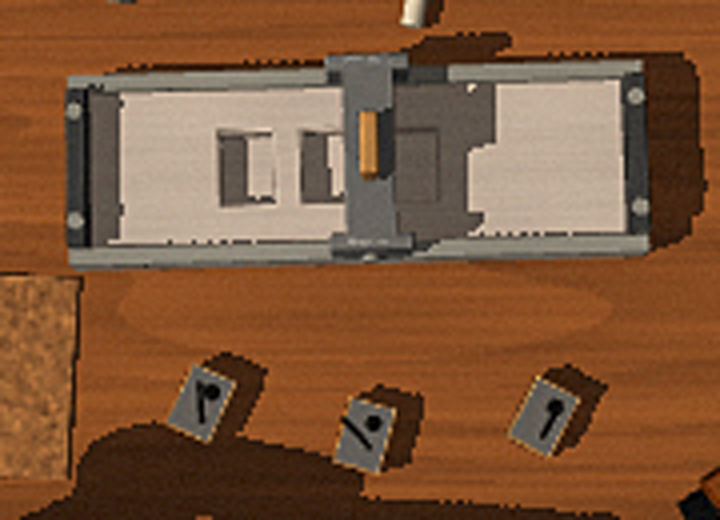

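View pics/c2.png

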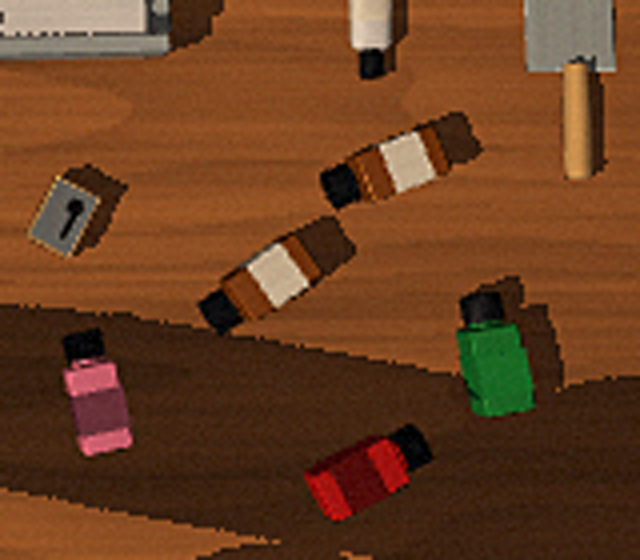

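Top view: three grey-faced blocks at (252,230), (291,238) and (338,233). There are two amber bottles, at (420,219) and (388,248), with their caps towards lower left. The look-alikes are pink (344,278), red (411,298) and green (444,268); they aren't amber, so I'll leave them. The carriage grip is at (292,168) and the parking stop is at the right-hand end of the bed.

```bash
cat > meas.py <<'E'
from h import *
def bed(name):
    im=cv2.imread(f'pics/{name}.png');d=np.load(f'pics/{name}_d.npy');P=cloud('top',d)
    z=P[...,2];roi=np.zeros(z.shape,bool);roi[138:205,208:372]=True
    m=roi&(z>0.030)&(z<0.056)&(d>0)
    m=cv2.morphologyEx(m.astype(np.uint8),cv2.MORPH_OPEN,np.ones((2,2)))>0
    pts=P[m][:,:2].astype(np.float32)
    # rails : z about .037 ; long edges
    return cv2.minAreaRect(pts),m,P
def comps(mask,amin=20):
    n,l,s,c=cv2.connectedComponentsWithStats(mask.astype(np.uint8))
    return [(l==i,s[i],c[i]) for i in range(1,n) if s[i,4]>=amin]
E
python3 - <<'E'
from meas import *
r,m,P=bed('top0');print(r)
im=cv2.imread('pics/top0.png');hsv=cv2.cvtColor(im,cv2.COLOR_BGR2HSV)
g=(hsv[...,1]>110)&(hsv[...,2]>120);g[:, :280]=0;g[:,305:]=0;g[:150]=0;g[185:]=0
for mk,s,c in comps(g):print('grip',s,c,ray('top',*c,0.118),P[mk].mean(0),P[mk].std(0))
# corner method
for z,(u,v) in[(0.037,(217,149.25)),(0.037,(360.75,145)),(0.037,(362,192.5)),(0.037,(217.5,197))]:print(ray('top',u,v,z).round(4))
E
```

```text
((0.5453052520751953, 0.0023139268159866333), (0.30931201577186584, 0.4352397620677948), 2.349303960800171)
grip [290 158   4  16  61] [291.47540984 165.13114754] [0.62862283 0.00160222 0.118     ] [0.62882257 0.00159784 0.11705089] [0.01234933 0.00307798 0.00250487]
[0.6924 0.2185 0.037 ]
[ 0.7024 -0.2011  0.037 ]
[ 0.5628 -0.2019  0.037 ]
[0.5519 0.2156 0.037 ]
```

```bash
python3 - <<'E'
from h import *
print(todelta([0.6286,0.0016,0.19],np.radians(91.4)))
E
```

```text
[array([-0.6095, -0.5198,  0.0309]), array([-0.0021, -0.0006, -0.2703])]
```

>>> carry_out(commands=[{"delta_pos": [-0.61, -0.52, 0.03], "delta_rot": [0, 0, -0.27], "claw": 100}, {"delta_pos": [-0.61, -0.52, 0.03], "delta_rot": [0, 0, -0.27], "claw": 100}, {"delta_pos": [-0.61, -0.52, 0.03], "delta_rot": [0, 0, -0.27], "claw": 100}, {"delta_pos": [-0.61, -0.52, 0.03], "delta_rot": [0, 0, -0.27], "claw": 100}, {"delta_pos": [-0.61, -0.52, 0.03], "delta_rot": [0, 0, -0.27], "claw": 100}, {"delta_pos": [-0.61, -0.52, 0.03], "delta_rot": [0, 0, -0.27], "claw": 100}, {"delta_pos": [-0.61, -0.52, 0.03], "delta_rot": [0, 0, -0.27], "claw": 100}, {"delta_pos": [-0.61, -0.52, 0.03], "delta_rot": [0, 0, -0.27], "claw": 100}])

```text
time: 0.77
eef_pos: [0.3576, 0.3815, 0.2081]
tcp_rot: [-0.012, 1.0, -0.001, -0.001]
contact_force: [1.3, -0.0, 1.0]
opening: 1.001
```

```bash
python3 - <<'E'
from h import *
st();print(todelta([0.6286,0.0016,0.18],np.radians(91.4)))
E
```

```text
t 0.77 pos [0.3576 0.3815 0.2081] yaxis 91.4 z [-0.001 -0.002 -1.   ] F [ 1.3 -0.   1. ] open 1.001 q [ 0.62 -0.04  1.96 -0.    1.22 -0.97]
[array([-0.2616, -0.3863,  0.0286]), array([-0.0023, -0.0014,  0.0001])]
```

>>> carry_out(commands=[{"delta_pos": [-0.262, -0.386, 0.028], "delta_rot": [-0.002, -0.001, 0], "claw": 100}, {"delta_pos": [-0.262, -0.386, 0.028], "delta_rot": [-0.002, -0.001, 0], "claw": 100}, {"delta_pos": [-0.262, -0.386, 0.028], "delta_rot": [-0.002, -0.001, 0], "claw": 100}, {"delta_pos": [-0.262, -0.386, 0.028], "delta_rot": [-0.002, -0.001, 0], "claw": 100}, {"delta_pos": [-0.262, -0.386, 0.028], "delta_rot": [-0.002, -0.001, 0], "claw": 100}, {"delta_pos": [-0.262, -0.386, 0.028], "delta_rot": [-0.002, -0.001, 0], "claw": 100}, {"delta_pos": [-0.262, -0.386, 0.028], "delta_rot": [-0.002, -0.001, 0], "claw": 100}, {"delta_pos": [-0.262, -0.386, 0.028], "delta_rot": [-0.002, -0.001, 0], "claw": 100}])

```text
time: 1.43
eef_pos: [0.5508, 0.1105, 0.1882]
tcp_rot: [-0.012, 1.0, -0.0, -0.0]
contact_force: [0.7, 0.5, 0.9]
opening: 1.0
```

>>> carry_out(commands=[{"delta_pos": [0, 0, 0], "delta_rot": [0, 0, 0], "claw": 50}])

```text
time: 1.52
eef_pos: [0.5537, 0.105, 0.1876]
tcp_rot: [-0.009, 1.0, -0.001, 0.0]
contact_force: [-0.9, -0.5, 0.2]
opening: 0.884
```

```bash
python3 - <<'E'
from h import *
st();print(todelta([0.6286,0.0016,0.106],np.radians(91.4)))
E
```

```text
t 1.52 pos [0.5537 0.105  0.1876] yaxis 91.1 z [ 0.    -0.002 -1.   ] F [-0.9 -0.5  0.2] open 0.884 q [ 0.01  0.07  1.89 -0.    1.18 -1.58]
[array([-0.0729, -0.1046,  0.0819]), array([-0.0025,  0.0001, -0.006 ])]
```

>>> carry_out(commands=[{"delta_pos": [-0.03, -0.043, 0.008], "delta_rot": [0, 0, -0.006], "claw": 60}, {"delta_pos": [-0.06, -0.085, 0.015], "delta_rot": [0, 0, -0.006], "claw": 60}, {"delta_pos": [-0.073, -0.1045, 0.02], "delta_rot": [-0.0025, 0, -0.006], "claw": 60}, {"delta_pos": [-0.073, -0.1045, 0.05], "delta_rot": [-0.0025, 0, -0.006], "claw": 60}, {"delta_pos": [-0.073, -0.1045, 0.081], "delta_rot": [-0.0025, 0, -0.006], "claw": 60}, {"delta_pos": [-0.073, -0.1045, 0.081], "delta_rot": [-0.0025, 0, -0.006], "claw": 60}, {"delta_pos": [-0.073, -0.1045, 0.081], "delta_rot": [-0.0025, 0, -0.006], "claw": 60}])

```text
time: 2.1
eef_pos: [0.6264, 0.0022, 0.1041]
tcp_rot: [-0.012, 1.0, 0.001, -0.003]
contact_force: [-0.2, 0.5, 0.3]
opening: 0.6
```

>>> carry_out(commands=[{"delta_pos": [0, 0, 0], "delta_rot": [0, 0, 0], "claw": 0}, {"delta_pos": [0, 0, 0], "delta_rot": [0, 0, 0], "claw": 0}, {"delta_pos": [0, 0, 0], "delta_rot": [0, 0, 0], "claw": 0}, {"delta_pos": [0, 0, 0], "delta_rot": [0, 0, 0], "claw": 0}, {"delta_pos": [0, 0, 0], "delta_rot": [0, 0, 0], "claw": 0}, {"delta_pos": [0, 0, 0], "delta_rot": [0, 0, 0], "claw": 0}], force=30)

```text
time: 2.6
eef_pos: [0.6274, 0.0026, 0.1065]
tcp_rot: [-0.012, 1.0, 0.001, -0.002]
contact_force: [-1.3, 2.1, 6.5]
opening: 0.139
```

```bash
python3 - <<'E'
from h import *
st();s=ctrl.get_state();b=np.radians(91.4);print(todelta(s['eef_pos']+0.16*np.array([-np.cos(b),-np.sin(b),0])))
shot('top','t1');crop('t1',200,130,380,220,4,'t1c')
E
```

```text
t 2.6 pos [0.6274 0.0026 0.1065] yaxis 91.4 z [-0.004  0.001 -1.   ] F [-1.3  2.1  6.5] open 0.139 q [-0.16  0.3   1.78  0.    1.06 -1.75]
[array([ 0.    , -0.16  , -0.0002])]
```

View pics/t1c.png

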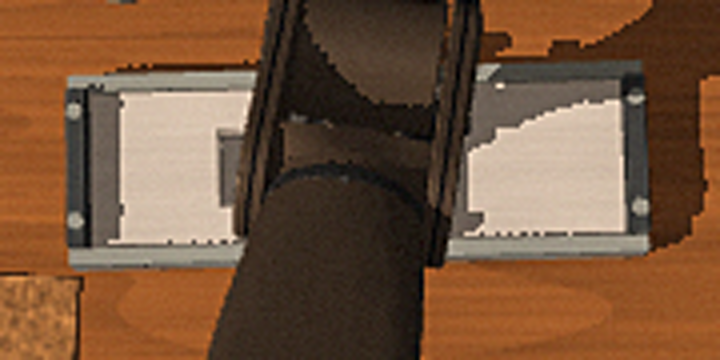

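The fingers are on the grip (opening 0.139, about 12 mm), and the arm hides it from the top camera. Now I'll slide the carriage to the parking stop.

>>> carry_out(commands=[{"delta_pos": [0, -0.02, -0.001], "delta_rot": [0, 0, 0], "claw": 0}, {"delta_pos": [0, -0.04, -0.001], "delta_rot": [0, 0, 0], "claw": 0}, {"delta_pos": [0, -0.06, -0.001], "delta_rot": [0, 0, 0], "claw": 0}, {"delta_pos": [0, -0.08, -0.001], "delta_rot": [0, 0, 0], "claw": 0}, {"delta_pos": [0, -0.1, -0.001], "delta_rot": [0, 0, 0], "claw": 0}, {"delta_pos": [0, -0.12, -0.001], "delta_rot": [0, 0, 0], "claw": 0}, {"delta_pos": [0, -0.135, -0.001], "delta_rot": [0, 0, 0], "claw": 0}, {"delta_pos": [0, -0.14, -0.001], "delta_rot": [0, 0, 0], "claw": 0}])

```text
time: 3.32
eef_pos: [0.6301, -0.139, 0.1067]
tcp_rot: [-0.011, 1.0, 0.001, -0.003]
contact_force: [-0.9, 1.7, -1.3]
opening: 0.14
```

>>> carry_out(commands=[{"delta_pos": [0, -0.006, 0], "delta_rot": [0, 0, 0], "claw": 0}, {"delta_pos": [0, -0.01, 0], "delta_rot": [0, 0, 0], "claw": 0}, {"delta_pos": [0, -0.014, 0], "delta_rot": [0, 0, 0], "claw": 0}])

```text
time: 3.57
eef_pos: [0.6303, -0.1489, 0.1066]
tcp_rot: [-0.01, 1.0, 0.006, -0.003]
contact_force: [-0.4, 19.0, 4.3]
opening: 0.139
```

```bash
python3 - <<'E'
from h import *
st()
E
```

```text
t 3.57 pos [ 0.6303 -0.1489  0.1066] yaxis 91.2 z [-0.006  0.011 -1.   ] F [-0.4 19.   4.3] open 0.139 q [-0.39  0.34  1.73  0.01  1.08 -1.99]
```

>>> carry_out(commands=[{"delta_pos": [0, -0.003, 0], "delta_rot": [0, 0, 0], "claw": 0}, {"delta_pos": [0, -0.003, 0], "delta_rot": [0, 0, 0], "claw": 0}, {"delta_pos": [0, -0.002, 0], "delta_rot": [0, 0, 0], "claw": 0}, {"delta_pos": [0, -0.001, 0], "delta_rot": [0, 0, 0], "claw": 40}, {"delta_pos": [0, 0.0, 0], "delta_rot": [0, 0, 0], "claw": 40}, {"delta_pos": [0, 0.0, 0], "delta_rot": [0, 0, 0], "claw": 40}, {"delta_pos": [0, 0.0, 0], "delta_rot": [0, 0, 0], "claw": 40}, {"delta_pos": [0, 0, -0.03], "delta_rot": [0, 0, 0], "claw": 40}])

```text
time: 4.23
eef_pos: [0.6263, -0.148, 0.1299]
tcp_rot: [-0.01, 1.0, 0.008, -0.009]
contact_force: [-0.4, 0.1, -1.1]
opening: 0.406
```

>>> carry_out(commands=[{"delta_pos": [0, 0, -0.04], "delta_rot": [0, 0, 0], "claw": 60}, {"delta_pos": [0, 0, -0.08], "delta_rot": [0, 0, 0], "claw": 60}, {"delta_pos": [0.04, 0, -0.08], "delta_rot": [0, 0, 0], "claw": 80}, {"delta_pos": [0.08, 0, -0.08], "delta_rot": [0, 0, 0], "claw": 80}, {"delta_pos": [0.12, 0, -0.08], "delta_rot": [0, 0, 0], "claw": 80}, {"delta_pos": [0.16, -0.02, -0.08], "delta_rot": [0, 0, 0], "claw": 80}, {"delta_pos": [0.18, -0.06, -0.08], "delta_rot": [0, 0, 0], "claw": 80}, {"delta_pos": [0.18, -0.08, -0.08], "delta_rot": [0, 0, 0], "claw": 80}])

```text
time: 4.9
eef_pos: [0.4466, -0.2343, 0.2123]
tcp_rot: [-0.01, 1.0, 0.007, -0.009]
contact_force: [1.6, 0.1, 0.1]
opening: 0.8
```

```bash
python3 - <<'E'
from h import *
st()
shot('top','t2');crop('t2',200,130,400,270,4,'t2c')
E
```

```text
t 4.9 pos [ 0.4466 -0.2343  0.2123] yaxis 91.1 z [-0.018  0.014 -1.   ] F [1.6 0.1 0.1] open 0.8 q [-0.68 -0.07  1.98 -0.    1.25 -2.27]
```

View pics/t2c.png

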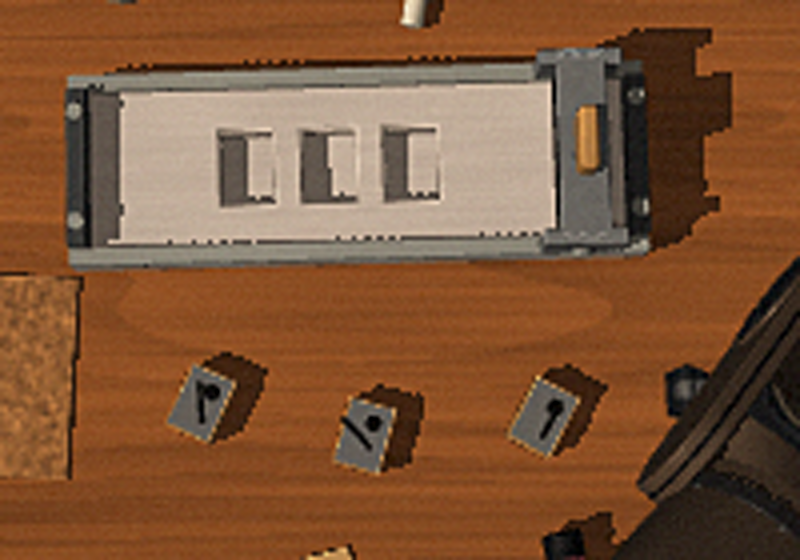

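Carriage parked at the right stop, grip at about (347,165), and all three recesses are open at (261,171), (281,171) and (302,170). Next I'll measure the recesses and the blocks.

```bash
python3 - <<'E'
from meas import *
d=np.load('pics/t2_d.npy');P=cloud('top',d);z=P[...,2]
np.set_printoptions(linewidth=220)
print((z[158:186,250:270]*1000).round().astype(int))
im=cv2.imread('pics/t2.png')
g=cv2.cvtColor(im,cv2.COLOR_BGR2GRAY)
print(g[158:186,250:315:1][[4,8,12,16,20]])
print(g[156:188,[262,268,283,287,303,307]].T)
E
```

```text
[[29 27 30 25 24 22 27 28 28 23 30 23 27 26 27 31 25 23 31 29]
 [23 29 21 24 28 32 28 30 28 30 25 21 27 25 22 27 24 24 26 25]
 [27 27 23 27 27 27 24 29 30 26 27 21 29 26 27 19 26 27 26 22]
 [31 26 22 29 30 25 28 24 30 29 25 25 24 27 26 26 32 28 29 25]
 [26 26 25 30 25 27 24 31 27 31 25 26 24 25 28 26 24 20 28 26]
 [25 26 27 27 30 22 25 20 19 21 22 22 23 21 20 20 15 17 27 23]
 [23 28 22 22 27  9  4  5  5  7  7  9  4  3  1  1  2  2 26 25]
 [27 25 25 27 27  8  1  4  9  1  2  6  9  2  1 10  0  3 25 28]
 [27 31 30 23 30  5  7  3  1  5  4  7  3 13  7  7  5  3 24 27]
 [25 27 26 25 27 11 15  3  4  3 11  6 10  5  3  4  7  3 28 28]
 [24 26 25 26 31  9  3  3 -2  2  3  4  5  1  5  8  3  6 30 23]
 [24 25 26 30 33 12  4  8  2  8  5  3  7  6  0 11  7  5 26 31]
 [22 25 21 32 24 10  3  4  2  3  3  3  8  6  9  8  3  8 20 31]
 [24 25 24 24 26 12  9  4  5  5  4  7  2  6 10  5  3  2  1 26]
 [27 23 25 25 28 16  6  5  4  7  4  7  8  9  6  9  7  1  6 28]
 [26 25 27 29 27 12  3  4  4  1  5  5 12  8  5  6  5 12  4 26]
 [23 25 28 25 21 17  4  3  4  4  1  8  5  0  3  4  0  3  8 27]
 [20 26 30 29 23 15  3  7  5 
[... 2077 characters left out ...]
191 195  71  83 163 182 175 176 178 182 181]
 [174 177 179 174 177 174 169 178 196 196 184 187 178 177 172 172 155 149 143 138 135 162 155 146  67 201 178 169 178 180 176 180]
 [174 174 174 176 178 168 150  84 192 186 185 184 185 183 182 180 188 196 192 189 192 198 198  71  83 194 175 176 175 177 179 176]
 [176 174 179 180 184 190 138 105 188 185 178 181 178 180 179 181 176 178 182 180 181 181 185  70  98 190 172 179 180 178 177 175]
 [176 179 182 177 179 190  77 154 188 187 183 183 180 177 182 174 184 181 178 179 182 190 188  79 166 180 177 176 179 180 173 181]
 [175 180 174 173 179 206  72 148 183 181 181 179 174 173 175 173 181 174 175 181 180 182  69  83 201 178 171 182 176 172 174 182]]
```

```bash
cat >> meas.py <<'E'
def recesses(name):
    im=cv2.imread(f'pics/{name}.png');g=cv2.cvtColor(im,cv2.COLOR_BGR2GRAY).astype(float);d=np.load(f'pics/{name}_d.npy');z=cloud('top',d)[...,2]
    z=cv2.blur(z,(3,1))
    out=[]
    for c in(302,281,261):
        m=np.zeros(g.shape,np.uint8);sl=np.s_[158:186,c-11:c+12]
        m[sl]=((abs(g-177)>18)|(z<0.016))[sl]
        m=cv2.morphologyEx(m,cv2.MORPH_CLOSE,np.ones((5,5)));m=cv2.morphologyEx(m,cv2.MORPH_OPEN,np.ones((5,5)))
        q=cv2.minAreaRect(np.argwhere(m>0)[:,::-1].astype(np.float32))
        v,u=np.nonzero(m);cu,cv=np.mean(u),np.mean(v)
        w=ray('top',cu,cv,0.027);out.append(w)
        print(c,(cu,cv),q,m.sum(),w.round(4))
    return np.array(out)
E
python3 - <<'E'
from meas import *
r=recesses('t2')
v=r[2]-r[0];print(np.linalg.norm(v),np.degrees(np.arctan2(-v[0],v[1])))
im=cv2.imread('pics/t2.png');P=cloud('top',np.load('pics/t2_d.npy'))
hsv=cv2.cvtColor(im,cv2.COLOR_BGR2HSV)
# blocks by low saturation
m=(hsv[...,1]<90);m[:215]=0;m[255:]=0;m[:,:235]=0;m[:,360:]=0
m=cv2.morphologyEx(m.astype(np.uint8),cv2.MORPH_CLOSE,np.ones((3,3)))
for mk,s,c in comps(m,50):
    pts=np.argwhere(mk)[:,::-1]
    W=np.array([ray('top',u,v,0.023)[:2] for u,v in pts])
    rc=cv2.minAreaRect((W*1000).astype(np.float32))
    print(s,c.round(1),ray('top',*c,0.023).round(4),rc,'depthz',np.median(P[mk][:,2]))
crop('t2',235,210,355,260,6,'t2b')
E
```

```text
302 (np.float64(301.72202166064983), np.float64(170.28880866425993)) ((302.0, 170.5), (19.0, 14.0), 90.0) 277 [ 0.6305 -0.0287  0.027 ]
281 (np.float64(281.8082191780822), np.float64(171.0958904109589)) ((281.5, 171.0), (18.0, 15.0), 90.0) 292 [0.6285 0.0295 0.027 ]
261 (np.float64(260.8541666666667), np.float64(171.58333333333334)) ((261.0, 171.5), (19.0, 14.0), 90.0) 288 [0.6274 0.0909 0.027 ]
0.11966121076335319 1.5062787781059996
[242 221  16  19 173] [249.7 230.3] [0.4557 0.1234 0.023 ] ((455.9462890625, 123.27230072021484), (31.704063415527344, 45.21332550048828), 65.3780288696289) depthz 0.02220093618162903
[328 225  16  19 172] [335.5 233.7] [ 0.4448 -0.1252  0.023 ] ((444.0813903808594, -125.17916870117188), (30.932804107666016, 45.41070556640625), 62.7674446105957) depthz 0.02265780362636008
[284 230  14  18 177] [290.7 238.5] [0.4317 0.0047 0.023 ] ((431.96466064453125, 4.905452728271484), (32.231529235839844, 45.81041717529297), 74.35900115966797) depthz 0.02227189749300949
```

View pics/t2b.png

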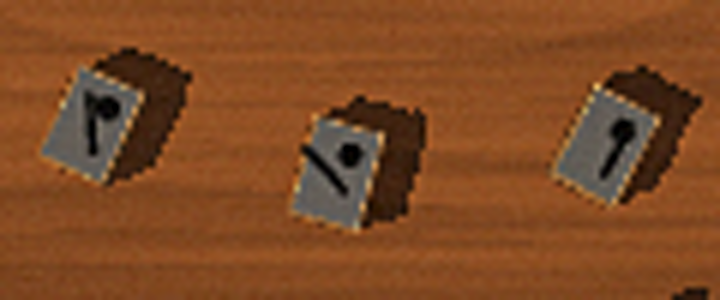

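```bash
python3 - <<'E'
from meas import *
p,d=shot('side','s2')
for w in[(0.6303,-0.0294,.027),(0.6288,.0306,.027),(0.6273,.0906,.027),(0.4557,0.1234,0.023),(0.4448,-0.1252,0.023),(0.4317,0.0047,0.023),(0.6335,-0.149,0.118)]:print(w,proj('side',w).round(1),proj('top',w).round(1))
crop('s2',200,170,340,270,5,'s2c')
im=cv2.imread('pics/t2.png');hsv=cv2.cvtColor(im,cv2.COLOR_BGR2HSV)
g=(hsv[...,1]>110)&(hsv[...,2]>120);g[:, :340]=0;g[:,354:]=0;g[:152]=0;g[178:]=0
for mk,s,c in comps(g):print('grip',s,c,ray('top',*c,0.118))
E
```

```text
(0.6303, -0.0294, 0.027) [249. 213.] [301.9 170.4]
(0.6288, 0.0306, 0.027) [247.1 222.4] [281.4 171. ]
(0.6273, 0.0906, 0.027) [245.1 232.4] [260.9 171.6]
(0.4557, 0.1234, 0.023) [298.7 241.1] [249.7 230.4]
(0.4448, -0.1252, 0.023) [305.4 201.6] [335.5 233.7]
(0.4317, 0.0047, 0.023) [307.9 221.2] [290.6 238.5]
(0.6335, -0.149, 0.118) [251.5 172.9] [346.7 163. ]
grip [344 156   6  17  79] [346.01265823 164.16455696] [ 0.63042053 -0.1471812   0.118     ]
```

View pics/s2c.png

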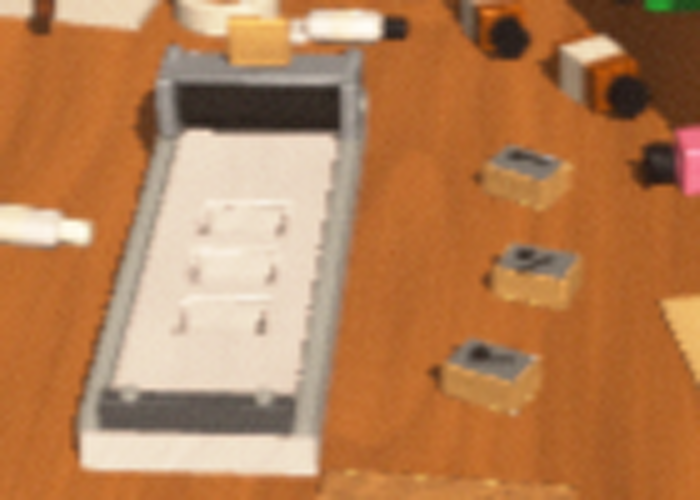

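Side view agrees. Recess2 is centred near (244.5,233) and recess0 near (249,214), both within a pixel of where my estimates project. Block tops match to about 1 px. Next, pick up the right-hand block (338,233).

```bash
python3 - <<'E'
from h import *
st();print(todelta([0.4445,-0.1252,0.10],np.radians(62.8)),todelta([0.4445,-0.1252,0.026],np.radians(62.8)))
E
```

```text
t 5.0 pos [ 0.4486 -0.2364  0.2127] yaxis 90.9 z [-0.017  0.013 -1.   ] F [-1.   0.2 -0.8] open 0.802 q [-0.69 -0.07  1.98 -0.    1.25 -2.27]
[array([0.0005, 0.1097, 0.1142]), array([ 0.0089, -0.0194,  0.4904])] [array([-0.0007,  0.1088,  0.1881]), array([ 0.0089, -0.0194,  0.4904])]
```

>>> carry_out(commands=[{"delta_pos": [0, 0.035, 0.03], "delta_rot": [0.002, -0.005, 0.12], "claw": 60}, {"delta_pos": [0, 0.07, 0.05], "delta_rot": [0.004, -0.01, 0.24], "claw": 60}, {"delta_pos": [0, 0.1095, 0.07], "delta_rot": [0.006, -0.015, 0.36], "claw": 60}, {"delta_pos": [0, 0.1095, 0.1], "delta_rot": [0.009, -0.019, 0.48], "claw": 60}, {"delta_pos": [0, 0.1095, 0.114], "delta_rot": [0.009, -0.019, 0.49], "claw": 60}, {"delta_pos": [0, 0.1095, 0.13], "delta_rot": [0.009, -0.019, 0.49], "claw": 60}, {"delta_pos": [0, 0.109, 0.15], "delta_rot": [0.009, -0.019, 0.49], "claw": 60}, {"delta_pos": [0, 0.109, 0.15], "delta_rot": [0.009, -0.019, 0.49], "claw": 60}])

```text
time: 5.67
eef_pos: [0.442, -0.1235, 0.0607]
tcp_rot: [0.235, 0.972, 0.001, -0.004]
contact_force: [-0.1, 0.5, -0.1]
opening: 0.6
```

```bash
python3 - <<'E'
from h import *
st();print(todelta([0.4445,-0.1252,0.026],np.radians(62.8)))
E
```

```text
t 5.67 pos [ 0.442  -0.1235  0.0607] yaxis 62.9 z [-0.007  0.003 -1.   ] F [-0.1  0.5 -0.1] open 0.6 q [-0.49  0.01  2.21 -0.    0.93 -1.59]
[array([-0.0033, -0.0003,  0.0347]), array([-0.    , -0.0077,  0.0012])]
```

>>> carry_out(commands=[{"delta_pos": [-0.003, 0, 0.018], "delta_rot": [0, -0.008, 0], "claw": 60}, {"delta_pos": [-0.003, 0, 0.035], "delta_rot": [0, -0.008, 0], "claw": 60}, {"delta_pos": [-0.003, 0, 0.035], "delta_rot": [0, -0.008, 0], "claw": 60}])

```text
time: 5.92
eef_pos: [0.4427, -0.1236, 0.0237]
tcp_rot: [0.234, 0.972, 0.001, -0.002]
contact_force: [-0.3, 0.4, -0.1]
opening: 0.599
```

```bash
python3 - <<'E'
from h import *
st();print(todelta([0.4445,-0.1252,0.026],np.radians(62.8)))
E
```

```text
t 5.92 pos [ 0.4427 -0.1236  0.0237] yaxis 62.9 z [-0.004  0.002 -1.   ] F [-0.3  0.4 -0.1] open 0.599 q [-0.49  0.09  2.22  0.    0.84 -1.59]
[array([-0.0024, -0.0006, -0.0023]), array([ 0.0001, -0.0051,  0.0013])]
```

>>> carry_out(commands=[{"delta_pos": [0, 0, 0], "delta_rot": [0, 0, 0], "claw": 0}, {"delta_pos": [0, 0, 0], "delta_rot": [0, 0, 0], "claw": 0}, {"delta_pos": [0, 0, 0], "delta_rot": [0, 0, 0], "claw": 0}, {"delta_pos": [0, 0, 0], "delta_rot": [0, 0, 0], "claw": 0}, {"delta_pos": [0, 0, 0], "delta_rot": [0, 0, 0], "claw": 0}], force=40)

```text
time: 6.33
eef_pos: [0.4434, -0.1239, 0.0247]
tcp_rot: [0.235, 0.972, 0.0, -0.001]
contact_force: [-0.5, 0.6, 0.7]
opening: -0.004
```

```bash
python3 - <<'E'
from h import *
st()
E
```

```text
t 6.33 pos [ 0.4434 -0.1239  0.0247] yaxis 62.9 z [-0.003  0.001 -1.   ] F [-0.5  0.6  0.7] open -0.004 q [-0.49  0.08  2.22  0.    0.84 -1.59]
```

The gripper shut on nothing, so I'll look before trying again.

>>> carry_out(commands=[{"delta_pos": [0, 0, -0.04], "delta_rot": [0, 0, 0], "claw": 0}, {"delta_pos": [0, 0, -0.08], "delta_rot": [0, 0, 0], "claw": 30}, {"delta_pos": [0, -0.04, -0.1], "delta_rot": [0, 0, 0], "claw": 60}, {"delta_pos": [0, -0.08, -0.1], "delta_rot": [0, 0, 0], "claw": 60}, {"delta_pos": [0, -0.12, -0.1], "delta_rot": [0, 0, 0], "claw": 60}, {"delta_pos": [0, -0.16, -0.1], "delta_rot": [0, 0, 0], "claw": 60}, {"delta_pos": [0, -0.16, -0.1], "delta_rot": [0, 0, 0], "claw": 60}])

```text
time: 6.92
eef_pos: [0.3688, -0.2722, 0.1264]
tcp_rot: [0.238, 0.971, -0.002, -0.0]
contact_force: [-0.7, 0.0, 0.4]
opening: 0.598
```

```bash
python3 - <<'E'
from h import *
st();shot('top','t3');crop('t3',220,130,400,270,4,'t3c')
shot('side','s3');crop('s3',200,170,340,270,5,'s3c')
E
```

```text
t 6.92 pos [ 0.3688 -0.2722  0.1264] yaxis 62.5 z [-0.001 -0.003 -1.   ] F [-0.7  0.   0.4] open 0.598 q [-0.86 -0.1   2.18 -0.    1.06 -1.95]
```

View pics/t3c.png

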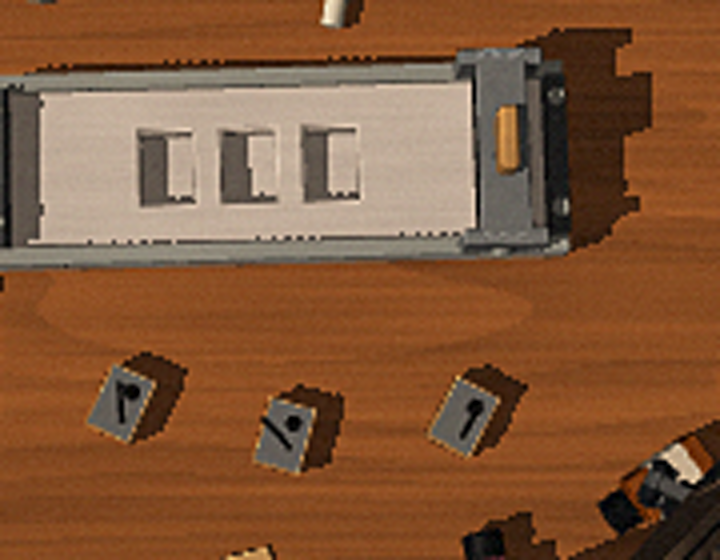

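View pics/s3c.png

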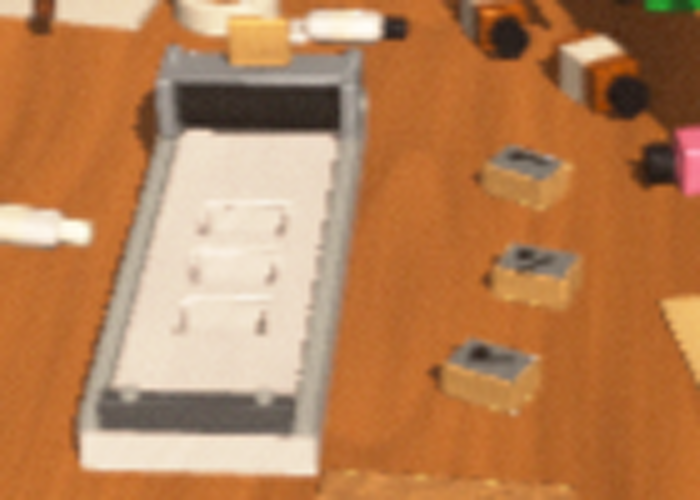

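```bash
python3 - <<'E'
from h import *
s=ctrl.get_state();p=s['eef_pos'];tip=p+np.array([0,0,-.017])
for q in(p,tip):print(proj('top',q).round(1),proj('side',q).round(1))
crop('t3',330,200,470,300,5,'t3d');crop('s3',270,130,410,230,5,'s3d')
E
```

```text
[393.5 260. ] [328.  158.2]
[392.1 259.9] [327.8 162.4]
```

View pics/t3d.png

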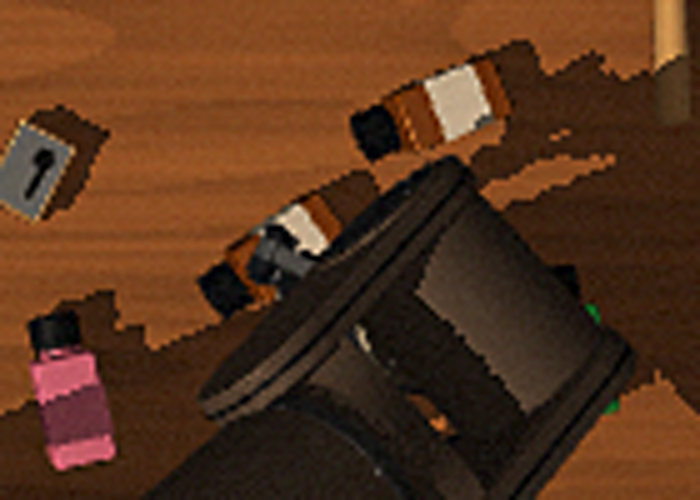

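View pics/s3d.png

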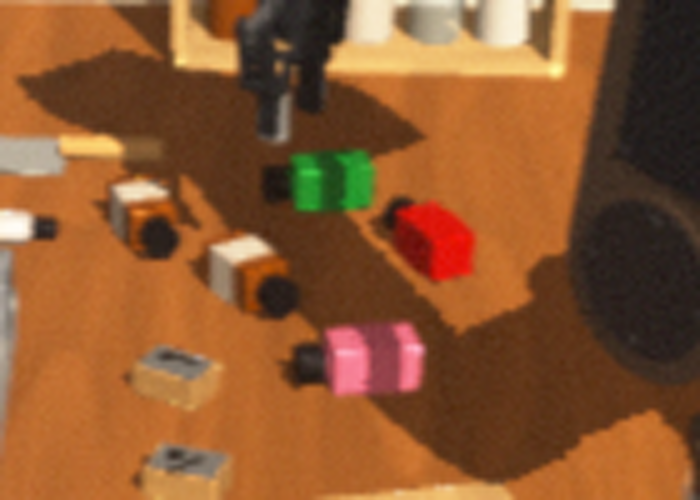

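```bash
python3 - <<'E'
from h import *
P=cloud('side',np.load('pics/s3_d.npy'))
for v in range(140,160,2):
    print(v,[tuple((P[v,u]*1000).round().astype(int)) for u in(322,324,326,330,332,334)])
Q=cloud('top',np.load('pics/t3_d.npy'))
print([tuple((Q[v,u]*1000).round().astype(int)) for u,v in((385,246),(385,250),(384,253),(387,251))])
E
```

```text
140 [(np.int64(393), np.int64(-206), np.int64(222)), (np.int64(386), np.int64(-214), np.int64(219)), (np.int64(379), np.int64(-240), np.int64(207)), (np.int64(365), np.int64(-295), np.int64(185)), (np.int64(358), np.int64(-289), np.int64(187)), (np.int64(351), np.int64(-288), np.int64(188))]
142 [(np.int64(393), np.int64(-206), np.int64(215)), (np.int64(386), np.int64(-215), np.int64(211)), (np.int64(379), np.int64(-243), np.int64(199)), (np.int64(364), np.int64(-302), np.int64(174)), (np.int64(358), np.int64(-285), np.int64(181)), (np.int64(350), np.int64(-295), np.int64(177))]
144 [(np.int64(393), np.int64(-208), np.int64(206)), (np.int64(386), np.int64(-225), np.int64(199)), (np.int64(379), np.int64(-238), np.int64(193)), (np.int64(364), np.int64(-302), np.int64(166)), (np.int64(357), np.int64(-292), np.int64(171)), (np.int64(350), np.int64(-290), np.int64(172))]
146 [(np.int64(393), np.int64(-215), np.int64(195)), (np.int64(386), np.int64(-209), np.int64(198)), (np.int64(379), np.int64(-231), np.int64(189)), (np.int64(364), np.int64(-296), np.int64(161)), (np.int64(357), np.int64
[... 1301 characters left out ...]
385), np.int64(-227), np.int64(152)), (np.int64(378), np.int64(-242), np.int64(146)), (np.int64(359), np.int64(-559), np.int64(1)), (np.int64(350), np.int64(-558), np.int64(1)), (np.int64(342), np.int64(-564), np.int64(-1))]
158 [(np.int64(392), np.int64(-537), np.int64(1)), (np.int64(383), np.int64(-546), np.int64(-3)), (np.int64(375), np.int64(-537), np.int64(1)), (np.int64(359), np.int64(-539), np.int64(1)), (np.int64(350), np.int64(-533), np.int64(4)), (np.int64(342), np.int64(-543), np.int64(-1))]
[(np.int64(406), np.int64(-223), np.int64(241)), (np.int64(396), np.int64(-222), np.int64(241)), (np.int64(389), np.int64(-220), np.int64(242)), (np.int64(394), np.int64(-227), np.int64(243))]
```

```bash
python3 - <<'E'
from h import *
st();print(todelta([0.465,-0.205,0.06],np.radians(62.8)))
E
```

```text
t 7.02 pos [ 0.3701 -0.2679  0.1253] yaxis 62.7 z [-0.002  0.001 -1.   ] F [ 0.1 -0.1 -0.6] open 0.601 q [-0.85 -0.1   2.18 -0.    1.06 -1.94]
[array([-0.0555,  0.0995,  0.0652]), array([ 0.0001, -0.0021, -0.0026])]
```

>>> carry_out(commands=[{"delta_pos": [-0.02, 0.035, 0.0], "delta_rot": [0, 0, 0], "claw": 42}, {"delta_pos": [-0.04, 0.07, 0.0], "delta_rot": [0, 0, 0], "claw": 42}, {"delta_pos": [-0.055, 0.1, 0.0], "delta_rot": [0, 0, 0], "claw": 42}, {"delta_pos": [-0.055, 0.1, 0.04], "delta_rot": [0, 0, 0], "claw": 42}, {"delta_pos": [-0.055, 0.1, 0.075], "delta_rot": [0, 0, 0], "claw": 42}, {"delta_pos": [-0.055, 0.1, 0.085], "delta_rot": [0, 0, 0], "claw": 42}, {"delta_pos": [-0.055, 0.1, 0.095], "delta_rot": [0, 0, 0], "claw": 42}, {"delta_pos": [-0.055, 0.1, 0.1], "delta_rot": [0, 0, 0], "claw": 42}])

```text
time: 7.68
eef_pos: [0.4646, -0.2034, 0.0245]
tcp_rot: [0.236, 0.972, 0.001, -0.002]
contact_force: [-0.6, -0.8, 0.7]
opening: 0.424
```

>>> carry_out(commands=[{"delta_pos": [0, 0, 0.004], "delta_rot": [0, 0, 0], "claw": 42}, {"delta_pos": [0, 0, 0.004], "delta_rot": [0, 0, 0], "claw": 42}])

```text
time: 7.85
eef_pos: [0.465, -0.2038, 0.0211]
tcp_rot: [0.236, 0.972, 0.0, -0.001]
contact_force: [0.2, -0.1, 0.8]
opening: 0.42
```

```bash
python3 - <<'E'
from h import *
st();shot('side','s4');crop('s4',240,150,380,250,5,'s4c')
P=cloud('side',np.load('pics/s4_d.npy'));
E
```

```text
t 7.85 pos [ 0.465  -0.2038  0.0211] yaxis 62.7 z [-0.002  0.001 -1.   ] F [ 0.2 -0.1  0.8] open 0.42 q [-0.61  0.19  2.11 -0.    0.85 -1.71]
```

View pics/s4c.png

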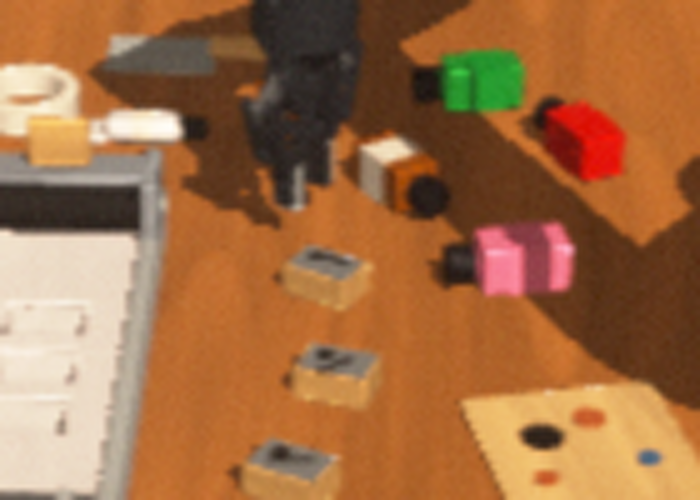

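>>> carry_out(commands=[{"delta_pos": [0, 0, 0.005], "delta_rot": [0, 0, 0], "claw": 42}, {"delta_pos": [0, 0, 0.008], "delta_rot": [0, 0, 0], "claw": 42}, {"delta_pos": [0, 0, 0.01], "delta_rot": [0, 0, 0], "claw": 42}])

```text
time: 8.15
eef_pos: [0.4655, -0.2044, 0.0119]
tcp_rot: [0.236, 0.972, 0.0, -0.0]
contact_force: [-0.5, -0.0, -0.1]
opening: 0.419
```

>>> carry_out(commands=[{"delta_pos": [0, 0, 0.002], "delta_rot": [0, 0, 0], "claw": 42}, {"delta_pos": [0, 0, 0.004], "delta_rot": [0, 0, 0], "claw": 42}, {"delta_pos": [0, 0, 0.004], "delta_rot": [0, 0, 0], "claw": 42}])

```text
time: 8.4
eef_pos: [0.4652, -0.2043, 0.0075]
tcp_rot: [0.236, 0.972, 0.0, -0.001]
contact_force: [0.7, -0.6, -0.9]
opening: 0.42
```

>>> carry_out(commands=[{"delta_pos": [0, 0, 0.002], "delta_rot": [0, 0, 0], "claw": 42}, {"delta_pos": [0, 0, 0.004], "delta_rot": [0, 0, 0], "claw": 42}, {"delta_pos": [0, 0, 0.004], "delta_rot": [0, 0, 0], "claw": 42}])

```text
time: 8.65
eef_pos: [0.4649, -0.2041, 0.003]
tcp_rot: [0.236, 0.972, 0.0, -0.001]
contact_force: [-0.5, -0.0, 0.1]
opening: 0.425
```

>>> carry_out(commands=[{"delta_pos": [0, 0, 0.002], "delta_rot": [0, 0, 0], "claw": 42}, {"delta_pos": [0, 0, 0.004], "delta_rot": [0, 0, 0], "claw": 42}, {"delta_pos": [0, 0, 0.004], "delta_rot": [0, 0, 0], "claw": 42}])

```text
time: 8.9
eef_pos: [0.4645, -0.2039, -0.0015]
tcp_rot: [0.236, 0.972, 0.0, -0.001]
contact_force: [0.3, -0.5, 0.8]
opening: 0.425
```

```bash
python3 - <<'E'
from h import *
st();p,d=shot('side','s5');crop('s5',240,150,380,250,5,'s5c')
E
```

```text
t 8.9 pos [ 0.4645 -0.2039 -0.0015] yaxis 62.6 z [-0.002  0.002 -1.   ] F [ 0.3 -0.5  0.8] open 0.425 q [-0.61  0.23  2.11 -0.    0.8  -1.71]
```

View pics/s5c.png

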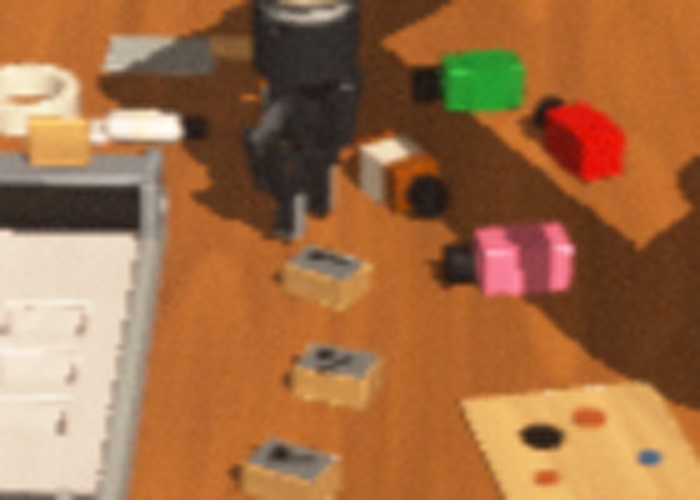

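```bash
python3 - <<'E'
from h import *
for z in(0,.01,.02):print(z,proj('side',(0.4735,-0.186,z)).round(1),proj('side',(0.4555,-0.222,z)).round(1))
P=cloud('side',np.load('pics/s5_d.npy'))
for u in(297,298,304,305):print(u,[(v,tuple((P[v,u]*1000).round().astype(int).tolist())) for v in range(188,201,2)])
E
```

```text
0 [298.1 198.7] [303.5 194. ]
0.01 [298.1 196.2] [303.5 191.6]
0.02 [298.1 193.8] [303.5 189.2]
297 [(188, (476, -151, 62)), (190, (477, -172, 43)), (192, (477, -181, 30)), (194, (477, -177, 24)), (196, (477, -174, 18)), (198, (478, -195, -2)), (200, (477, -180, -2))]
298 [(188, (473, -167, 54)), (190, (473, -174, 42)), (192, (473, -177, 32)), (194, (473, -176, 25)), (196, (473, -179, 15)), (198, (474, -193, -1)), (200, (473, -181, -3))]
304 [(188, (454, -220, 26)), (190, (454, -219, 18)), (192, (453, -214, 13)), (194, (454, -225, -2)), (196, (453, -206, 1)), (198, (452, -188, 2)), (200, (450, -143, 19))]
305 [(188, (450, -210, 31)), (190, (450, -217, 20)), (192, (450, -210, 15)), (194, (450, -221, 1)), (196, (449, -207, 0)), (198, (449, -193, 0)), (200, (447, -130, 27))]
```

>>> carry_out(commands=[{"delta_pos": [0, 0, 0.002], "delta_rot": [0, 0, 0], "claw": 42}, {"delta_pos": [0, 0, 0.004], "delta_rot": [0, 0, 0], "claw": 42}, {"delta_pos": [0, 0, 0.004], "delta_rot": [0, 0, 0], "claw": 42}])

```text
time: 9.2
eef_pos: [0.4643, -0.2037, -0.0058]
tcp_rot: [0.236, 0.972, 0.001, -0.002]
contact_force: [-0.4, -0.1, -0.1]
opening: 0.42
```

>>> carry_out(commands=[{"delta_pos": [0, 0, 0.002], "delta_rot": [0, 0, 0], "claw": 42}, {"delta_pos": [0, 0, 0.003], "delta_rot": [0, 0, 0], "claw": 42}, {"delta_pos": [0, 0, 0.003], "delta_rot": [0, 0, 0], "claw": 42}])

```text
time: 9.45
eef_pos: [0.4641, -0.2036, -0.0091]
tcp_rot: [0.236, 0.972, 0.001, -0.002]
contact_force: [-0.1, -0.4, 0.5]
opening: 0.424
```

>>> carry_out(commands=[{"delta_pos": [0, 0, 0.002], "delta_rot": [0, 0, 0], "claw": 42}, {"delta_pos": [0, 0, 0.003], "delta_rot": [0, 0, 0], "claw": 42}, {"delta_pos": [0, 0, 0.003], "delta_rot": [0, 0, 0], "claw": 42}])

```text
time: 9.7
eef_pos: [0.4644, -0.2038, -0.0111]
tcp_rot: [0.236, 0.972, 0.001, -0.002]
contact_force: [-2.9, 1.6, 6.9]
opening: 0.421
```

Contact came at a TCP reading of about -0.0105, so at 42 % opening the tips sit about 10 mm above the reported TCP. They should be 17 mm below it. That explains the empty grasp; x and y agree with the cameras. I'll correct z by touch and retry the right block.

```bash
python3 - <<'E'
from h import *
st();print(todelta([0.4445,-0.1252,0.035],np.radians(62.8)))
E
```

```text
t 9.7 pos [ 0.4644 -0.2038 -0.0111] yaxis 62.7 z [-0.004  0.003 -1.   ] F [-2.9  1.6  6.9] open 0.421 q [-0.61  0.25  2.11 -0.    0.79 -1.71]
[array([ 0.054 ,  0.0607, -0.0458]), array([ 0.0004, -0.0047, -0.0026])]
```

>>> carry_out(commands=[{"delta_pos": [0, 0, -0.035], "delta_rot": [0, 0, 0], "claw": 62}, {"delta_pos": [0.01, 0.01, -0.06], "delta_rot": [0, 0, 0], "claw": 62}, {"delta_pos": [0.035, 0.04, -0.06], "delta_rot": [0, -0.004, 0], "claw": 62}, {"delta_pos": [0.054, 0.0605, -0.06], "delta_rot": [0, -0.004, 0], "claw": 62}, {"delta_pos": [0.054, 0.0605, -0.05], "delta_rot": [0, -0.004, 0], "claw": 62}, {"delta_pos": [0.054, 0.0605, -0.046], "delta_rot": [0, -0.004, 0], "claw": 62}])

```text
time: 10.2
eef_pos: [0.4436, -0.124, 0.0344]
tcp_rot: [0.235, 0.972, 0.0, -0.001]
contact_force: [0.5, -1.0, -0.5]
opening: 0.622
```

```bash
python3 - <<'E'
from h import *
st();print(todelta([0.4445,-0.1252,-0.001],np.radians(62.8)))
E
```

```text
t 10.2 pos [ 0.4436 -0.124   0.0344] yaxis 62.8 z [-0.001  0.001 -1.   ] F [ 0.5 -1.  -0.5] open 0.622 q [-0.49  0.07  2.22  0.    0.86 -1.59]
[array([-0.0014, -0.0006,  0.0354]), array([ 0.0003, -0.0013, -0.0004])]
```

>>> carry_out(commands=[{"delta_pos": [-0.001, 0, 0.018], "delta_rot": [0, 0, 0], "claw": 62}, {"delta_pos": [-0.001, 0, 0.035], "delta_rot": [0, 0, 0], "claw": 62}, {"delta_pos": [-0.001, 0, 0.035], "delta_rot": [0, 0, 0], "claw": 62}, {"delta_pos": [-0.001, 0, 0.035], "delta_rot": [0, 0, 0], "claw": 0}, {"delta_pos": [-0.001, 0, 0.035], "delta_rot": [0, 0, 0], "claw": 0}, {"delta_pos": [-0.001, 0, 0.035], "delta_rot": [0, 0, 0], "claw": 0}, {"delta_pos": [-0.001, 0, 0.035], "delta_rot": [0, 0, 0], "claw": 0}, {"delta_pos": [-0.001, 0, 0.035], "delta_rot": [0, 0, 0], "claw": 0}], force=40)

```text
time: 10.87
eef_pos: [0.445, -0.1249, 0.0001]
tcp_rot: [0.235, 0.972, 0.0, 0.0]
contact_force: [0.1, 0.3, -0.4]
opening: 0.406
```

```bash
python3 - <<'E'
from h import *
st()
E
```

```text
t 10.87 pos [ 4.450e-01 -1.249e-01  1.000e-04] yaxis 62.8 z [ 0.  0. -1.] F [ 0.1  0.3 -0.4] open 0.406 q [-0.49  0.14  2.22  0.    0.78 -1.59]
```

```bash
python3 - <<'E'
from h import *
print(todelta([0.6303,-0.0294,0.07],np.radians(91.5)))
E
```

```text
[array([-0.1211,  0.1697, -0.0699]), array([ 2.000e-04,  2.000e-04, -5.015e-01])]
```

>>> carry_out(commands=[{"delta_pos": [0, 0, -0.035], "delta_rot": [0, 0, 0], "claw": 0}, {"delta_pos": [0, 0, -0.07], "delta_rot": [0, 0, 0], "claw": 0}, {"delta_pos": [-0.02, 0.028, -0.07], "delta_rot": [0, 0, -0.1], "claw": 0}, {"delta_pos": [-0.04, 0.056, -0.07], "delta_rot": [0, 0, -0.2], "claw": 0}, {"delta_pos": [-0.06, 0.084, -0.07], "delta_rot": [0, 0, -0.3], "claw": 0}, {"delta_pos": [-0.08, 0.112, -0.07], "delta_rot": [0, 0, -0.4], "claw": 0}, {"delta_pos": [-0.1, 0.14, -0.07], "delta_rot": [0, 0, -0.5], "claw": 0}, {"delta_pos": [-0.121, 0.17, -0.07], "delta_rot": [0, 0, -0.5], "claw": 0}])

```text
time: 11.53
eef_pos: [0.6315, -0.0282, 0.0704]
tcp_rot: [-0.014, 1.0, -0.0, 0.0]
contact_force: [0.3, -1.3, -0.1]
opening: 0.406
```

>>> carry_out(commands=[{"delta_pos": [0, 0, 0], "delta_rot": [0, 0, 0], "claw": 0}, {"delta_pos": [0, 0, 0], "delta_rot": [0, 0, 0], "claw": 0}])

```text
time: 11.7
eef_pos: [0.6328, -0.0272, 0.0704]
tcp_rot: [-0.015, 1.0, -0.0, 0.0]
contact_force: [-0.3, -0.8, -0.1]
opening: 0.405
```

```bash
python3 - <<'E'
from h import *
st();print(todelta([0.6303,-0.0294,0.035],np.radians(91.5)))
shot('side','s6');crop('s6',200,150,340,250,5,'s6c')
E
```

```text
t 11.7 pos [ 0.6328 -0.0272  0.0704] yaxis 91.7 z [ 0.001 -0.    -1.   ] F [-0.3 -0.8 -0.1] open 0.405 q [-0.2   0.35  1.79 -0.    1.   -1.8 ]
[array([ 0.0026, -0.0021,  0.0354]), array([-0.0003,  0.0009,  0.0043])]
```

View pics/s6c.png

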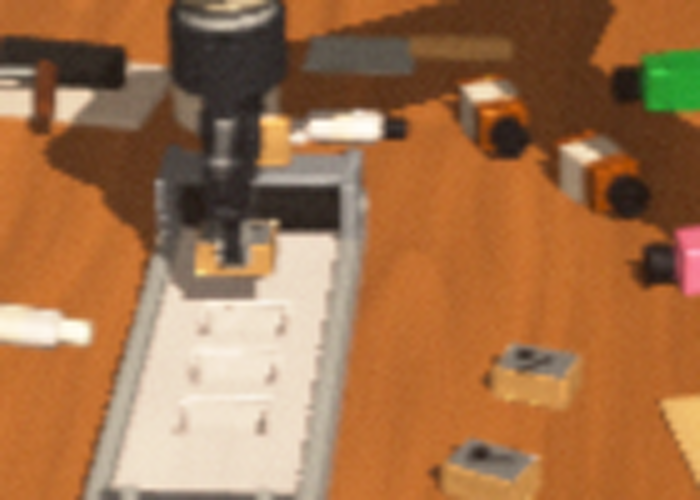

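>>> carry_out(commands=[{"delta_pos": [0.0025, -0.002, 0.018], "delta_rot": [0, 0, 0.004], "claw": 0}, {"delta_pos": [0.0025, -0.002, 0.035], "delta_rot": [0, 0, 0.004], "claw": 0}, {"delta_pos": [0.0025, -0.002, 0.035], "delta_rot": [0, 0, 0.004], "claw": 0}])

```text
time: 12.0
eef_pos: [0.6246, -0.03, 0.0313]
tcp_rot: [-0.012, 1.0, 0.001, -0.004]
contact_force: [-1.4, 0.2, -2.0]
opening: 0.408
```

```bash
python3 - <<'E'
from h import *
st();print(todelta([0.6303,-0.0294,0.018],np.radians(91.5)))
E
```

```text
t 12.0 pos [ 0.6246 -0.03    0.0313] yaxis 91.4 z [-0.009  0.001 -1.   ] F [-1.4  0.2 -2. ] open 0.408 q [-0.21  0.4   1.81 -0.    0.94 -1.8 ]
[array([-0.0058,  0.0005,  0.0133]), array([ 0.0014, -0.0085, -0.0021])]
```

>>> carry_out(commands=[{"delta_pos": [-0.004, 0, 0], "delta_rot": [0, -0.004, 0], "claw": 0}, {"delta_pos": [-0.005, 0, 0], "delta_rot": [0, -0.006, 0], "claw": 0}, {"delta_pos": [-0.0055, 0, 0], "delta_rot": [0, -0.007, 0], "claw": 0}, {"delta_pos": [-0.0055, 0, 0], "delta_rot": [0, -0.007, 0], "claw": 0}])

```text
time: 12.33
eef_pos: [0.6309, -0.0303, 0.0327]
tcp_rot: [-0.012, 1.0, 0.0, 0.0]
contact_force: [-0.3, 0.4, 0.2]
opening: 0.408
```

```bash
python3 - <<'E'
from h import *
st();print(todelta([0.6303,-0.0294,0.018],np.radians(91.5)))
E
```

```text
t 12.33 pos [ 0.6309 -0.0303  0.0327] yaxis 91.4 z [ 0.001  0.001 -1.   ] F [-0.3  0.4  0.2] open 0.408 q [-0.21  0.4   1.8   0.    0.94 -1.8 ]
[array([0.0006, 0.0009, 0.0147]), array([ 0.0009,  0.0007, -0.0024])]
```

>>> carry_out(commands=[{"delta_pos": [0.0005, 0.001, 0.003], "delta_rot": [0, 0, 0], "claw": 0}, {"delta_pos": [0.0005, 0.001, 0.006], "delta_rot": [0, 0, 0], "claw": 0}, {"delta_pos": [0.0005, 0.001, 0.009], "delta_rot": [0, 0, 0], "claw": 0}, {"delta_pos": [0.0005, 0.001, 0.009], "delta_rot": [0, 0, 0], "claw": 0}])

```text
time: 12.67
eef_pos: [0.6298, -0.0291, 0.0228]
tcp_rot: [-0.012, 1.0, 0.001, -0.0]
contact_force: [-0.2, 0.6, -1.6]
opening: 0.41
```

```bash
python3 - <<'E'
from h import *
st();print(todelta([0.6303,-0.0294,0.0175],np.radians(91.5)))
E
```

```text
t 12.67 pos [ 0.6298 -0.0291  0.0228] yaxis 91.4 z [-0.001  0.001 -1.   ] F [-0.2  0.6 -1.6] open 0.41 q [-0.21  0.42  1.8   0.    0.92 -1.8 ]
[array([-0.0005, -0.0003,  0.0053]), array([ 0.0013, -0.0007, -0.0024])]
```

It's 4 mm into the recess with no contact force. I'll go further down, release, then press from above.

>>> carry_out(commands=[{"delta_pos": [-0.0005, 0, 0.002], "delta_rot": [0, 0, 0], "claw": 0}, {"delta_pos": [-0.0005, 0, 0.004], "delta_rot": [0, 0, 0], "claw": 0}, {"delta_pos": [-0.0005, 0, 0.004], "delta_rot": [0, 0, 0], "claw": 0}, {"delta_pos": [-0.0005, 0, 0.004], "delta_rot": [0, 0, 0], "claw": 0}])

```text
time: 13.0
eef_pos: [0.6301, -0.029, 0.0185]
tcp_rot: [-0.012, 1.0, 0.001, -0.001]
contact_force: [0.6, -0.4, -0.3]
opening: 0.408
```

```bash
python3 - <<'E'
from h import *
st()
E
```

```text
t 13.0 pos [ 0.6301 -0.029   0.0185] yaxis 91.4 z [-0.001  0.001 -1.   ] F [ 0.6 -0.4 -0.3] open 0.408 q [-0.21  0.42  1.8   0.    0.91 -1.8 ]
```

>>> carry_out(commands=[{"delta_pos": [0, 0, 0], "delta_rot": [0, 0, 0], "claw": 48}, {"delta_pos": [0, 0, 0], "delta_rot": [0, 0, 0], "claw": 48}, {"delta_pos": [0, 0, -0.02], "delta_rot": [0, 0, 0], "claw": 50}, {"delta_pos": [0, 0, -0.04], "delta_rot": [0, 0, 0], "claw": 50}, {"delta_pos": [0, 0, -0.05], "delta_rot": [0, 0, 0], "claw": 0}, {"delta_pos": [0, 0, -0.05], "delta_rot": [0, 0, 0], "claw": 0}, {"delta_pos": [0, 0, -0.05], "delta_rot": [0, 0, 0], "claw": 0}, {"delta_pos": [0, 0, -0.05], "delta_rot": [0, 0, 0], "claw": 0}])

```text
time: 13.67
eef_pos: [0.6295, -0.029, 0.0675]
tcp_rot: [-0.012, 1.0, 0.001, -0.001]
contact_force: [0.3, -0.7, 1.1]
opening: 0.004
```

```bash
python3 - <<'E'
from h import *
st();print(todelta([0.6303,-0.0294,0.03],np.radians(91.5)))
shot('side','s7');crop('s7',200,150,340,250,5,'s7c')
E
```

```text
t 13.67 pos [ 0.6295 -0.029   0.0675] yaxis 91.4 z [-0.003  0.002 -1.   ] F [ 0.3 -0.7  1.1] open 0.004 q [-0.21  0.35  1.79  0.    1.   -1.8 ]
[array([-0.0009, -0.0005,  0.0375]), array([ 0.0017, -0.0028, -0.0023])]
```

View pics/s7c.png

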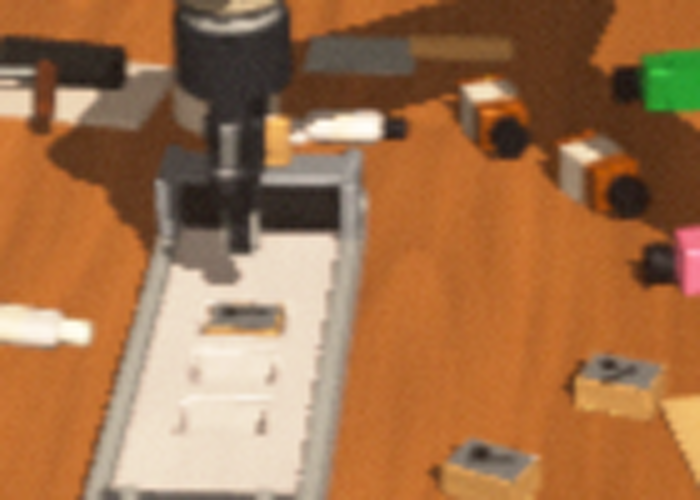

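Block 1 is seated in recess0 but stands slightly proud. The middle block has been knocked aside to side pixel (324,224), which was the announced disturbance. Next I'll press with shut fingers.

>>> carry_out(commands=[{"delta_pos": [-0.001, -0.0005, 0.015], "delta_rot": [0, 0, 0], "claw": 0}, {"delta_pos": [-0.001, -0.0005, 0.028], "delta_rot": [0, 0, 0], "claw": 0}, {"delta_pos": [-0.001, -0.0005, 0.034], "delta_rot": [0, 0, 0], "claw": 0}, {"delta_pos": [-0.001, -0.0005, 0.036], "delta_rot": [0, 0, 0], "claw": 0}])

```text
time: 14.05
eef_pos: [0.6276, -0.0288, 0.0271]
tcp_rot: [-0.012, 1.0, 0.002, -0.005]
contact_force: [0.1, -0.2, -0.7]
opening: 0.001
```

>>> carry_out(commands=[{"delta_pos": [0, 0, 0.002], "delta_rot": [0, 0, 0], "claw": 0}, {"delta_pos": [0, 0, 0.004], "delta_rot": [0, 0, 0], "claw": 0}, {"delta_pos": [0, 0, 0.004], "delta_rot": [0, 0, 0], "claw": 0}])

```text
time: 14.3
eef_pos: [0.6271, -0.0288, 0.0223]
tcp_rot: [-0.012, 1.0, 0.002, -0.006]
contact_force: [0.4, 0.1, 1.0]
opening: 0.001
```

>>> carry_out(commands=[{"delta_pos": [0, 0, 0.002], "delta_rot": [0, 0, 0], "claw": 0}, {"delta_pos": [0, 0, 0.004], "delta_rot": [0, 0, 0], "claw": 0}, {"delta_pos": [0, 0, 0.004], "delta_rot": [0, 0, 0], "claw": 0}])

```text
time: 14.55
eef_pos: [0.6276, -0.0288, 0.0191]
tcp_rot: [-0.012, 1.0, 0.002, -0.005]
contact_force: [0.1, 0.8, 1.8]
opening: -0.002
```

>>> carry_out(commands=[{"delta_pos": [-0.002, 0, 0.002], "delta_rot": [0, 0, 0], "claw": 0}, {"delta_pos": [-0.002, 0, 0.004], "delta_rot": [0, 0, 0], "claw": 0}, {"delta_pos": [-0.002, 0, 0.004], "delta_rot": [0, 0, 0], "claw": 0}])

```text
time: 14.8
eef_pos: [0.6292, -0.0289, 0.0189]
tcp_rot: [-0.012, 1.0, 0.002, -0.007]
contact_force: [-10.4, 0.9, 17.9]
opening: -0.002
```

```bash
python3 - <<'E'
from h import *
st();shot('side','s8');crop('s8',200,150,340,250,5,'s8c')
E
```

```text
t 14.8 pos [ 0.6292 -0.0289  0.0189] yaxis 91.4 z [-0.014  0.003 -1.   ] F [-10.4   0.9  17.9] open -0.002 q [-0.21  0.43  1.8   0.    0.93 -1.8 ]
```

View pics/s8c.png

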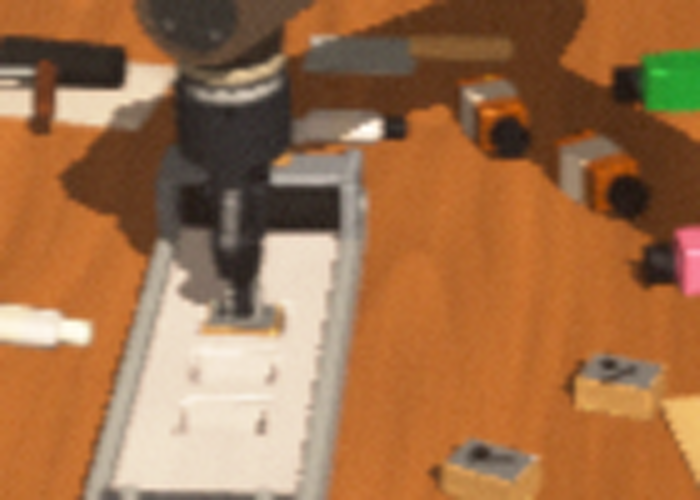

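>>> carry_out(commands=[{"delta_pos": [0, 0, 0.004], "delta_rot": [0, 0, 0], "claw": 0}, {"delta_pos": [0, 0, 0.005], "delta_rot": [0, 0, 0], "claw": 0}])

```text
time: 15.02
eef_pos: [0.6292, -0.0289, 0.0189]
tcp_rot: [-0.013, 1.0, 0.002, -0.008]
contact_force: [-13.0, 1.3, 26.7]
opening: -0.0
```

>>> carry_out(commands=[{"delta_pos": [0, 0, -0.02], "delta_rot": [0, 0, 0], "claw": 0}, {"delta_pos": [0, 0, -0.06], "delta_rot": [0, 0, 0], "claw": 60}, {"delta_pos": [0, -0.04, -0.1], "delta_rot": [0, 0, 0], "claw": 60}, {"delta_pos": [0.02, -0.08, -0.13], "delta_rot": [0, 0, 0], "claw": 60}, {"delta_pos": [0.05, -0.12, -0.13], "delta_rot": [0, 0, 0], "claw": 60}, {"delta_pos": [0.09, -0.15, -0.13], "delta_rot": [0, 0, 0], "claw": 60}, {"delta_pos": [0.13, -0.17, -0.13], "delta_rot": [0, 0, 0], "claw": 60}, {"delta_pos": [0.17, -0.18, -0.13], "delta_rot": [0, 0, 0], "claw": 60}])

```text
time: 15.68
eef_pos: [0.4993, -0.1998, 0.1511]
tcp_rot: [-0.012, 1.0, 0.0, -0.007]
contact_force: [0.5, -0.7, 0.9]
opening: 0.599
```

```bash
python3 - <<'E'
from h import *
st();shot('top','t9');crop('t9',220,130,400,270,4,'t9c')
shot('side','s9');crop('s9',200,170,340,270,5,'s9c')
P=cloud('top',np.load('pics/t9_d.npy'));print('block z',np.median(P[164:176,298:305,2]),'bed z',np.median(P[164:180,310:330,2]))
P=cloud('side',np.load('pics/s9_d.npy'));print('side block z',np.median(P[211:215,246:252,2]),np.median(P[225:228,245:250,2]))
E
```

```text
t 15.68 pos [ 0.4993 -0.1998  0.1511] yaxis 91.4 z [-0.014  0.001 -1.   ] F [ 0.5 -0.7  0.9] open 0.599 q [-0.57  0.06  1.97 -0.01  1.12 -2.16]
block z 0.029119315436475807 bed z 0.026545226966258172
side block z 0.029986203214893495 0.006973585901815476
```

View pics/t9c.png

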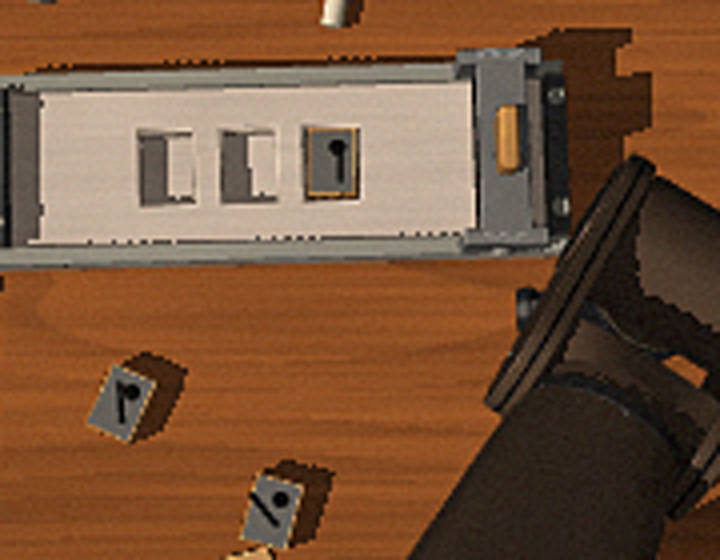

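View pics/s9c.png

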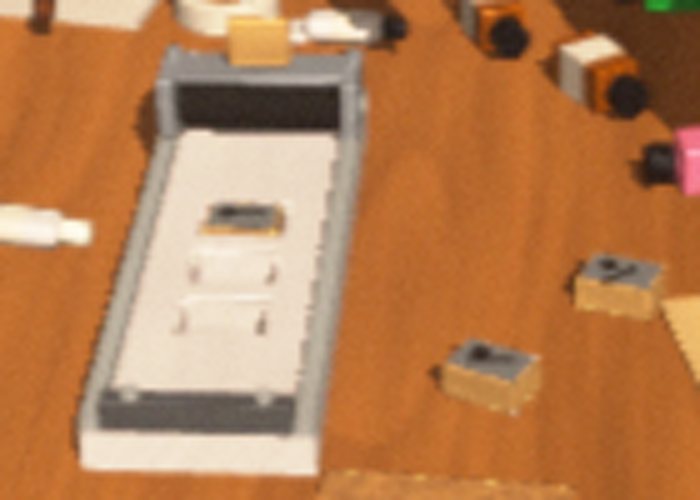

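Depth puts the block top at 0.029 m against 0.027 for the bed, so it is fully home. The middle block is now at about (288,258) in the top view, close to the inner reach limit. I'll do the left block (250,231) first.

```bash
cat >> meas.py <<'E'
def blocks(name):
    im=cv2.imread(f'pics/{name}.png');P=cloud('top',np.load(f'pics/{name}_d.npy'))
    hsv=cv2.cvtColor(im,cv2.COLOR_BGR2HSV)
    m=(hsv[...,1]<90);m[:212]=0;m[285:]=0;m[:,:235]=0;m[:,380:]=0
    m=cv2.morphologyEx(m.astype(np.uint8),cv2.MORPH_CLOSE,np.ones((3,3)))
    for mk,s,c in comps(m,80):
        W=np.array([ray('top',u,v,0.023)[:2] for v,u in np.argwhere(mk)])
        rc=cv2.minAreaRect((W*1000).astype(np.float32))
        C=np.cov(W.T);w,V=np.linalg.eigh(C);a=np.degrees(np.arctan2(V[1,0],V[0,0]))%180
        print(s,ray('top',*c,0.023).round(4),rc,'short axis',a.round(1),'z',np.median(P[mk][:,2]).round(4))
E
python3 - <<'E'
from meas import *
blocks('t9');st();print(todelta([0.4557,0.1234,0.05],np.radians(64)))
E
```

```text
[352 212  28  23 183] [ 0.4695 -0.2115  0.023 ] ((472.95697021484375, -215.8565216064453), (86.96253204345703, 46.62430191040039), 67.78338623046875) short axis 150.4 z 0.4945
[242 222  16  18 172] [0.4556 0.1234 0.023 ] ((456.12127685546875, 122.76773071289062), (31.236148834228516, 45.238197326660156), 63.57295608520508) short axis 64.5 z 0.0228
[281 249  14  18 178] [0.3767 0.0142 0.023 ] ((376.693115234375, 14.1450777053833), (31.456344604492188, 45.853023529052734), 75.56112670898438) short axis 75.5 z 0.0226
t 15.78 pos [ 0.4953 -0.1991  0.1491] yaxis 91.2 z [-0.02   0.003 -1.   ] F [ 0.6  0.1 -1.3] open 0.598 q [-0.57  0.06  1.97 -0.01  1.13 -2.16]
[array([0.031 , 0.3229, 0.101 ]), array([-0.0009, -0.0203,  0.4742])]
```

>>> carry_out(commands=[{"delta_pos": [0.004, 0.041, 0], "delta_rot": [0, -0.005, 0.1], "claw": 62}, {"delta_pos": [0.008, 0.082, 0], "delta_rot": [0, -0.01, 0.2], "claw": 62}, {"delta_pos": [0.012, 0.123, 0], "delta_rot": [0, -0.015, 0.3], "claw": 62}, {"delta_pos": [0.016, 0.164, 0], "delta_rot": [0, -0.02, 0.4], "claw": 62}, {"delta_pos": [0.02, 0.205, 0.0], "delta_rot": [0, -0.02, 0.474], "claw": 62}, {"delta_pos": [0.024, 0.246, 0.0], "delta_rot": [0, -0.02, 0.474], "claw": 62}, {"delta_pos": [0.028, 0.287, 0.0], "delta_rot": [0, -0.02, 0.474], "claw": 62}, {"delta_pos": [0.031, 0.323, 0.02], "delta_rot": [0, -0.02, 0.474], "claw": 62}])

```text
time: 16.45
eef_pos: [0.4603, 0.1262, 0.1353]
tcp_rot: [0.224, 0.974, 0.001, 0.005]
contact_force: [0.7, -0.4, -0.5]
opening: 0.618
```

```bash
python3 - <<'E'
from meas import *
st();print(todelta([0.4557,0.1234,0.035],np.radians(64)))
E
```

```text
t 16.45 pos [0.4603 0.1262 0.1353] yaxis 64.1 z [ 0.01  0.   -1.  ] F [ 0.7 -0.4 -0.5] open 0.618 q [ 0.05 -0.07  2.13 -0.    1.07 -1.06]
[array([ 0.0038, -0.005 ,  0.1003]), array([0.0046, 0.0089, 0.0011])]
```

>>> carry_out(commands=[{"delta_pos": [0.004, -0.005, 0.035], "delta_rot": [0.004, 0.009, 0], "claw": 62}, {"delta_pos": [0.004, -0.005, 0.07], "delta_rot": [0.004, 0.009, 0], "claw": 62}, {"delta_pos": [0.004, -0.005, 0.095], "delta_rot": [0.004, 0.009, 0], "claw": 62}, {"delta_pos": [0.004, -0.005, 0.1], "delta_rot": [0.004, 0.009, 0], "claw": 62}, {"delta_pos": [0.004, -0.005, 0.1], "delta_rot": [0.004, 0.009, 0], "claw": 62}])

```text
time: 16.87
eef_pos: [0.454, 0.1238, 0.0336]
tcp_rot: [0.224, 0.975, -0.0, -0.002]
contact_force: [0.5, -0.1, 0.2]
opening: 0.618
```

```bash
python3 - <<'E'
from meas import *
st();print(todelta([0.4557,0.1234,0.0],np.radians(64)))
E
```

```text
t 16.87 pos [0.454  0.1238 0.0336] yaxis 64.1 z [-0.004  0.    -1.   ] F [ 0.5 -0.1  0.2] open 0.618 q [ 0.05  0.09  2.19  0.    0.87 -1.07]
[array([-0.0018,  0.0004,  0.0336]), array([-0.0014, -0.004 ,  0.0017])]
```

>>> carry_out(commands=[{"delta_pos": [-0.002, 0, 0.018], "delta_rot": [0, -0.004, 0], "claw": 62}, {"delta_pos": [-0.002, 0, 0.033], "delta_rot": [0, -0.004, 0], "claw": 62}, {"delta_pos": [-0.002, 0, 0.033], "delta_rot": [0, -0.004, 0], "claw": 62}, {"delta_pos": [-0.002, 0, 0.033], "delta_rot": [0, -0.004, 0], "claw": 0}, {"delta_pos": [-0.002, 0, 0.033], "delta_rot": [0, -0.004, 0], "claw": 0}, {"delta_pos": [-0.002, 0, 0.033], "delta_rot": [0, -0.004, 0], "claw": 0}, {"delta_pos": [-0.002, 0, 0.033], "delta_rot": [0, -0.004, 0], "claw": 0}, {"delta_pos": [-0.002, 0, 0.033], "delta_rot": [0, -0.004, 0], "claw": 0}], force=40)

```text
time: 17.53
eef_pos: [0.4576, 0.123, 0.0027]
tcp_rot: [0.224, 0.975, -0.0, 0.002]
contact_force: [-1.0, -0.3, 6.2]
opening: 0.407
```

```bash
python3 - <<'E'
from meas import *
st();print(todelta([0.6273,0.0906,0.07],np.radians(91.5)))
E
```

```text
t 17.53 pos [0.4576 0.123  0.0027] yaxis 64.1 z [ 0.003 -0.001 -1.   ] F [-1.  -0.3  6.2] open 0.407 q [ 0.05  0.15  2.19 -0.    0.79 -1.07]
[array([-0.167 ,  0.045 , -0.0667]), array([-4.000e-04,  3.700e-03, -4.783e-01])]
```

>>> carry_out(commands=[{"delta_pos": [0, 0, -0.035], "delta_rot": [0, 0, 0], "claw": 0}, {"delta_pos": [0, 0, -0.067], "delta_rot": [0, 0.004, 0], "claw": 0}, {"delta_pos": [-0.03, 0.01, -0.067], "delta_rot": [0, 0.004, -0.1], "claw": 0}, {"delta_pos": [-0.06, 0.018, -0.067], "delta_rot": [0, 0.004, -0.2], "claw": 0}, {"delta_pos": [-0.09, 0.026, -0.067], "delta_rot": [0, 0.004, -0.3], "claw": 0}, {"delta_pos": [-0.12, 0.034, -0.067], "delta_rot": [0, 0.004, -0.4], "claw": 0}, {"delta_pos": [-0.15, 0.041, -0.067], "delta_rot": [0, 0.004, -0.478], "claw": 0}, {"delta_pos": [-0.168, 0.046, -0.067], "delta_rot": [0, 0.004, -0.478], "claw": 0}])

```text
time: 18.2
eef_pos: [0.6315, 0.0901, 0.0711]
tcp_rot: [-0.014, 1.0, -0.0, 0.001]
contact_force: [0.1, -0.6, 0.1]
opening: 0.405
```

>>> carry_out(commands=[{"delta_pos": [0, 0, 0], "delta_rot": [0, 0, 0], "claw": 0}, {"delta_pos": [0, 0, 0], "delta_rot": [0, 0, 0], "claw": 0}])

```text
time: 18.37
eef_pos: [0.6321, 0.0898, 0.0712]
tcp_rot: [-0.013, 1.0, -0.0, 0.001]
contact_force: [0.5, 0.1, 0.1]
opening: 0.409
```

```bash
python3 - <<'E'
from meas import *
st();print(todelta([0.629,0.0911,0.037],np.radians(91.5)))
E
```

```text
t 18.37 pos [0.6321 0.0898 0.0712] yaxis 91.5 z [ 0.002 -0.    -1.   ] F [0.5 0.1 0.1] open 0.409 q [-0.02  0.36  1.77 -0.    1.   -1.61]
[array([0.0031, 0.0014, 0.0342]), array([-0.0005,  0.0024,  0.0008])]
```

>>> carry_out(commands=[{"delta_pos": [0.002, 0.0014, 0.01], "delta_rot": [0, 0.002, 0], "claw": 0}, {"delta_pos": [0.002, 0.0014, 0.02], "delta_rot": [0, 0.002, 0], "claw": 0}, {"delta_pos": [0.002, 0.0014, 0.03], "delta_rot": [0, 0.002, 0], "claw": 0}, {"delta_pos": [0.002, 0.0014, 0.034], "delta_rot": [0, 0.002, 0], "claw": 0}, {"delta_pos": [0.002, 0.0014, 0.034], "delta_rot": [0, 0.002, 0], "claw": 0}, {"delta_pos": [0.002, 0.0014, 0.034], "delta_rot": [0, 0.002, 0], "claw": 0}])

```text
time: 18.87
eef_pos: [0.6294, 0.0912, 0.0364]
tcp_rot: [-0.014, 1.0, -0.0, -0.001]
contact_force: [0.1, 0.1, 1.2]
opening: 0.408
```

```bash
python3 - <<'E'
from meas import *
st();print(todelta([0.629,0.0911,0.022],np.radians(91.5)))
E
```

```text
t 18.87 pos [0.6294 0.0912 0.0364] yaxis 91.6 z [-0.001 -0.    -1.   ] F [0.1 0.1 1.2] open 0.408 q [-0.02  0.41  1.79 -0.    0.95 -1.61]
[array([ 0.0004, -0.0001,  0.0144]), array([-0.0005, -0.0011,  0.0009])]
```

>>> carry_out(commands=[{"delta_pos": [0.0004, 0, 0.004], "delta_rot": [0, 0, 0], "claw": 0}, {"delta_pos": [0.0004, 0, 0.008], "delta_rot": [0, 0, 0], "claw": 0}, {"delta_pos": [0.0004, 0, 0.012], "delta_rot": [0, 0, 0], "claw": 0}, {"delta_pos": [0.0004, 0, 0.012], "delta_rot": [0, 0, 0], "claw": 0}])

```text
time: 19.2
eef_pos: [0.6289, 0.0912, 0.0237]
tcp_rot: [-0.014, 1.0, -0.0, -0.001]
contact_force: [1.2, -0.3, -1.3]
opening: 0.406
```

```bash
python3 - <<'E'
from meas import *
st();print(todelta([0.629,0.0911,0.019],np.radians(91.5)))
E
```

```text
t 19.2 pos [0.6289 0.0912 0.0237] yaxis 91.5 z [-0.001 -0.    -1.   ] F [ 1.2 -0.3 -1.3] open 0.406 q [-0.02  0.43  1.79 -0.    0.93 -1.61]
[array([-0.0001, -0.0001,  0.0047]), array([-0.0004, -0.001 ,  0.0009])]
```

>>> carry_out(commands=[{"delta_pos": [0, 0, 0.002], "delta_rot": [0, 0, 0], "claw": 0}, {"delta_pos": [0, 0, 0.005], "delta_rot": [0, 0, 0], "claw": 0}, {"delta_pos": [0, 0, 0.005], "delta_rot": [0, 0, 0], "claw": 0}, {"delta_pos": [0, 0, 0.005], "delta_rot": [0, 0, 0], "claw": 48}, {"delta_pos": [0, 0, 0.004], "delta_rot": [0, 0, 0], "claw": 48}, {"delta_pos": [0, 0, -0.01], "delta_rot": [0, 0, 0], "claw": 50}, {"delta_pos": [0, 0, -0.025], "delta_rot": [0, 0, 0], "claw": 50}, {"delta_pos": [0, 0, -0.03], "delta_rot": [0, 0, 0], "claw": 0}])

```text
time: 19.87
eef_pos: [0.6311, 0.0913, 0.0578]
tcp_rot: [-0.014, 1.0, -0.0, 0.002]
contact_force: [0.6, -0.5, 0.9]
opening: 0.375
```

>>> carry_out(commands=[{"delta_pos": [0, 0, 0], "delta_rot": [0, 0, 0], "claw": 0}, {"delta_pos": [0, 0, 0], "delta_rot": [0, 0, 0], "claw": 0}, {"delta_pos": [0, 0, 0], "delta_rot": [0, 0, 0], "claw": 0}, {"delta_pos": [0, 0, 0], "delta_rot": [0, 0, 0], "claw": 0}])

```text
time: 20.2
eef_pos: [0.6307, 0.0913, 0.0574]
tcp_rot: [-0.014, 1.0, -0.0, 0.002]
contact_force: [-0.1, -0.5, -0.1]
opening: 0.0
```

```bash
python3 - <<'E'
from meas import *
st();print(todelta([0.6273,0.0906,0.019],np.radians(91.5)))
shot('side','s10');crop('s10',200,170,340,270,5,'s10c')
E
```

```text
t 20.2 pos [0.6307 0.0913 0.0574] yaxis 91.6 z [ 0.004 -0.001 -1.   ] F [-0.1 -0.5 -0.1] open 0.0 q [-0.02  0.38  1.78 -0.    0.98 -1.61]
[array([ 0.0036, -0.0006,  0.0384]), array([-0.0006,  0.0039,  0.001 ])]
```

View pics/s10c.png

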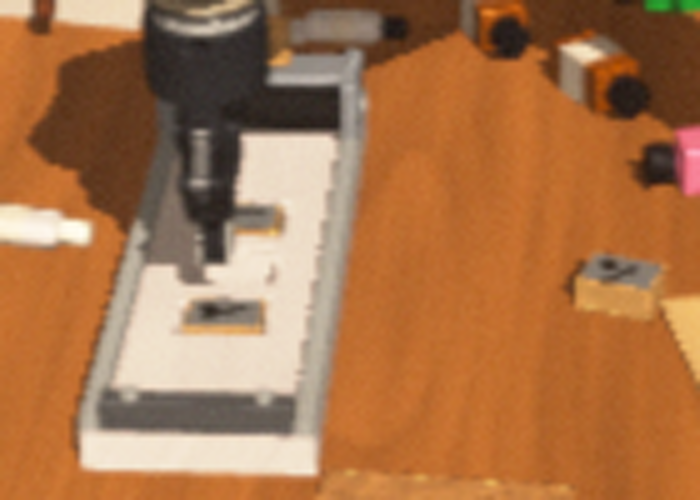

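>>> carry_out(commands=[{"delta_pos": [0.003, 0, 0.012], "delta_rot": [0, 0.002, 0], "claw": 0}, {"delta_pos": [0.003, 0, 0.024], "delta_rot": [0, 0, 0], "claw": 0}, {"delta_pos": [0.003, 0, 0.032], "delta_rot": [0, 0, 0], "claw": 0}, {"delta_pos": [0.003, 0, 0.037], "delta_rot": [0, 0, 0], "claw": 0}, {"delta_pos": [0.003, 0, 0.041], "delta_rot": [0, 0, 0], "claw": 0}, {"delta_pos": [0.003, 0, 0.042], "delta_rot": [0, 0, 0], "claw": 0}])

```text
time: 20.75
eef_pos: [0.6261, 0.0912, 0.0188]
tcp_rot: [-0.014, 1.0, -0.001, -0.003]
contact_force: [-16.0, -0.8, 30.1]
opening: 0.002
```

```bash
python3 - <<'E'
from meas import *
st()
E
```

```text
t 20.75 pos [0.6261 0.0912 0.0188] yaxis 91.6 z [-0.005 -0.001 -1.   ] F [-16.   -0.8  30.1] open 0.002 q [-0.01  0.43  1.8  -0.    0.92 -1.61]
```

>>> carry_out(commands=[{"delta_pos": [0, 0, -0.02], "delta_rot": [0, 0, 0], "claw": 0}, {"delta_pos": [0, 0, -0.06], "delta_rot": [0, 0, 0], "claw": 50}, {"delta_pos": [0.02, 0, -0.1], "delta_rot": [0, 0, 0], "claw": 60}, {"delta_pos": [0.06, 0, -0.1], "delta_rot": [0, 0, 0], "claw": 60}, {"delta_pos": [0.1, 0, -0.1], "delta_rot": [0, 0, 0], "claw": 60}, {"delta_pos": [0.14, 0, -0.1], "delta_rot": [0, 0, 0], "claw": 60}, {"delta_pos": [0.17, 0, -0.1], "delta_rot": [0, 0, 0], "claw": 60}])

```text
time: 21.33
eef_pos: [0.4534, 0.0866, 0.1183]
tcp_rot: [-0.014, 1.0, -0.0, -0.004]
contact_force: [1.3, 0.6, 0.6]
opening: 0.602
```

```bash
python3 - <<'E'
from meas import *
st()
shot('top','t11');crop('t11',220,130,400,270,4,'t11c');blocks('t11')
P=cloud('top',np.load('pics/t11_d.npy'));print('z r2',np.median(P[165:177,258:264,2]),'r0',np.median(P[164:176,298:305,2]))
D=[(.2872,1.5782,.6743,.2198),(-.04,1.96,.523,.2081),(.07,1.89,.5636,.1876),(.3,1.78,.6274,.1065),(.34,1.73,.6477,.1066),(-.07,1.98,.5043,.2123),(.01,2.21,.4589,.0607),(.09,2.22,.4596,.0237),(.19,2.11,.5077,.0211),(.43,1.8,.6327,.0188),(.36,1.77,.6384,.0712),(-.1,2.18,.4584,.1264)]
A=[];y=[]
for a,b,r,z in D:
    A+=[[np.sin(a),np.sin(a+b),1,0],[np.cos(a),np.cos(a+b),0,1]];y+=[np.sqrt(r*r-.01),z]
s,res,*_=np.linalg.lstsq(np.array(A),np.array(y),rcond=None);print(s,res,(np.array(A)@s-y).round(3))
E
```

```text
t 21.33 pos [0.4534 0.0866 0.1183] yaxis 91.6 z [-0.009 -0.001 -1.   ] F [1.3 0.6 0.6] open 0.602 q [-0.03 -0.07  2.17 -0.    1.06 -1.63]
[271 217  14  27 133] [0.4636 0.0395 0.023 ] ((456.9461975097656, 37.73382568359375), (72.38874053955078, 36.591957092285156), 13.942682266235352) short axis 85.6 z 0.4121
[235 221  36  21 149] [0.4443 0.1298 0.023 ] ((439.836669921875, 122.83924865722656), (114.35062408447266, 46.1106071472168), 66.0018539428711) short axis 157.8 z 0.3972
[281 249  14  18 178] [0.3767 0.0142 0.023 ] ((376.693115234375, 14.1450777053833), (31.456344604492188, 45.853023529052734), 75.56112670898438) short axis 75.5 z 0.0224
[235 254  43  31 406] [0.352  0.0913 0.023 ] ((355.4722900390625, 93.22508239746094), (132.20692443847656, 72.2611083984375), 55.043975830078125) short axis 150.5 z 0.466
z r2 0.028306126323645986 r0 0.02849047334612337
[ 0.44146352  0.56654222 -0.00524255 -0.03784247] [0.00016988] [-0.005  0.001 -0.004  0.001 -0.005 -0.     0.001  0.001 -0.001  0.001
  0.004  0.002  0.003  0.     0.005 -0.004  0.003 -0.003  0.002 -0.002
 -0.     0.004 -0.002 -0.001]
```

View pics/t11c.png

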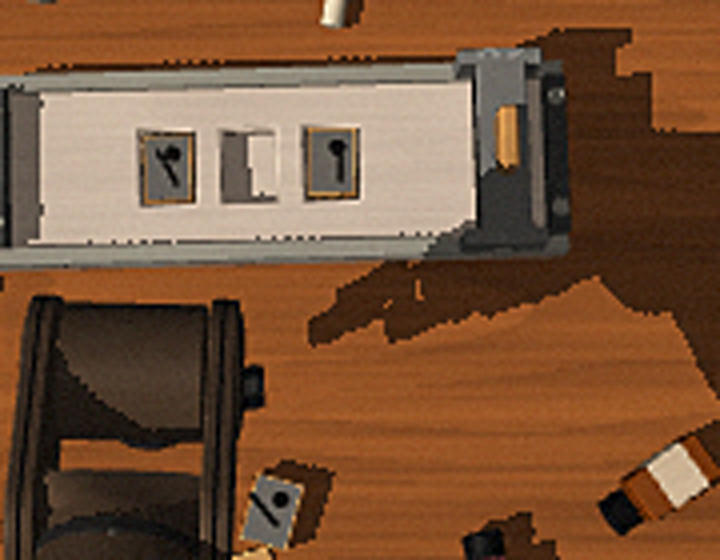

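Recess0 and recess2 blocks both read about 0.0285 m, fully home. The third block is at (0.377, 0.014), pixel (288,258). My fitted arm geometry says that radius is reachable, so I'll approach with care.

```bash
python3 - <<'E'
from meas import *
st();print(todelta([0.40,0.0142,0.06],np.radians(75.5)))
E
```

```text
t 21.38 pos [0.4476 0.0871 0.1161] yaxis 91.7 z [-0.017 -0.001 -1.   ] F [-1.6  3.2 -2.3] open 0.602 q [-0.03 -0.08  2.18 -0.    1.06 -1.63]
[array([ 0.0487, -0.0715,  0.057 ]), array([-0.0028, -0.0164,  0.2822])]
```

>>> carry_out(commands=[{"delta_pos": [0.01, -0.02, 0.01], "delta_rot": [0, -0.016, 0.1], "claw": 58}, {"delta_pos": [0.02, -0.04, 0.02], "delta_rot": [0, -0.016, 0.2], "claw": 58}, {"delta_pos": [0.03, -0.06, 0.03], "delta_rot": [-0.002, -0.016, 0.28], "claw": 58}, {"delta_pos": [0.04, -0.071, 0.04], "delta_rot": [-0.002, -0.016, 0.28], "claw": 58}, {"delta_pos": [0.048, -0.071, 0.05], "delta_rot": [-0.002, -0.016, 0.28], "claw": 58}, {"delta_pos": [0.048, -0.071, 0.057], "delta_rot": [-0.002, -0.016, 0.28], "claw": 58}, {"delta_pos": [0.048, -0.071, 0.057], "delta_rot": [-0.002, -0.016, 0.28], "claw": 58}])

```text
time: 21.97
eef_pos: [0.3991, 0.0154, 0.058]
tcp_rot: [0.125, 0.992, -0.0, -0.002]
contact_force: [-0.7, 1.2, -0.1]
opening: 0.577
```

```bash
python3 - <<'E'
from meas import *
st();print(todelta([0.3767,0.0142,0.035],np.radians(75.5)))
E
```

```text
t 21.97 pos [0.3991 0.0154 0.058 ] yaxis 75.6 z [-0.004  0.    -1.   ] F [-0.7  1.2 -0.1] open 0.577 q [-0.22 -0.13  2.35 -0.    0.93 -1.54]
[array([ 0.0213, -0.0067,  0.0231]), array([-0.0006, -0.0042,  0.0021])]
```

>>> carry_out(commands=[{"delta_pos": [0.007, -0.002, 0.006], "delta_rot": [0, -0.004, 0.002], "claw": 58}, {"delta_pos": [0.014, -0.005, 0.012], "delta_rot": [0, -0.004, 0.002], "claw": 58}, {"delta_pos": [0.021, -0.0067, 0.018], "delta_rot": [0, -0.004, 0.002], "claw": 58}, {"delta_pos": [0.021, -0.0067, 0.023], "delta_rot": [0, -0.004, 0.002], "claw": 58}, {"delta_pos": [0.021, -0.0067, 0.023], "delta_rot": [0, -0.004, 0.002], "claw": 58}])

```text
time: 22.38
eef_pos: [0.3757, 0.0145, 0.0339]
tcp_rot: [0.126, 0.992, -0.0, -0.001]
contact_force: [-1.1, -0.3, -0.8]
opening: 0.582
```

```bash
python3 - <<'E'
from meas import *
st();print(todelta([0.3767,0.0142,0.0],np.radians(75.5)))
shot('side','s12');crop('s12',260,150,400,250,5,'s12c')
E
```

```text
t 22.38 pos [0.3757 0.0145 0.0339] yaxis 75.5 z [-0.002 -0.    -1.   ] F [-1.1 -0.3 -0.8] open 0.582 q [-0.23 -0.14  2.41 -0.    0.87 -1.55]
[array([-0.0011, -0.0001,  0.0339]), array([-0.0006, -0.0022,  0.0003])]
```

View pics/s12c.png

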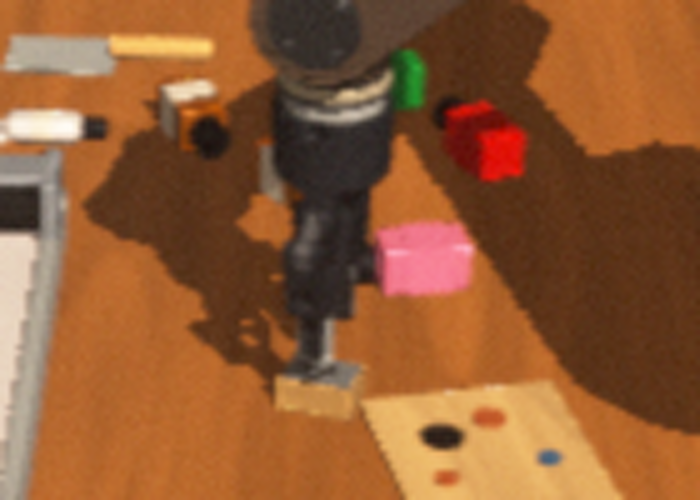

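It can reach that far. The fingers straddle the block at side pixel (323,227). Now descend and grip.

>>> carry_out(commands=[{"delta_pos": [-0.001, 0, 0.017], "delta_rot": [0, 0, 0], "claw": 58}, {"delta_pos": [-0.001, 0, 0.033], "delta_rot": [0, 0, 0], "claw": 58}, {"delta_pos": [-0.001, 0, 0.033], "delta_rot": [0, 0, 0], "claw": 58}, {"delta_pos": [-0.001, 0, 0.033], "delta_rot": [0, 0, 0], "claw": 0}, {"delta_pos": [-0.001, 0, 0.033], "delta_rot": [0, 0, 0], "claw": 0}, {"delta_pos": [-0.001, 0, 0.033], "delta_rot": [0, 0, 0], "claw": 0}, {"delta_pos": [-0.001, 0, 0.033], "delta_rot": [0, 0, 0], "claw": 0}], force=40)

```text
time: 23.02
eef_pos: [0.3783, 0.0139, 0.0024]
tcp_rot: [0.126, 0.992, -0.0, 0.0]
contact_force: [0.8, -0.4, -0.1]
opening: 0.403
```

```bash
python3 - <<'E'
from meas import *
st();print(todelta([0.6288,0.0306,0.07],np.radians(91.5)))
E
```

```text
t 23.02 pos [0.3783 0.0139 0.0024] yaxis 75.5 z [ 0.001 -0.001 -1.   ] F [ 0.8 -0.4 -0.1] open 0.403 q [-0.23 -0.05  2.41 -0.    0.78 -1.55]
[array([-0.2384,  0.0787, -0.0674]), array([-0.0007,  0.0009, -0.2789])]
```

>>> carry_out(commands=[{"delta_pos": [0, 0, -0.035], "delta_rot": [0, 0, 0], "claw": 0}, {"delta_pos": [0, 0, -0.067], "delta_rot": [0, 0, 0], "claw": 0}, {"delta_pos": [-0.04, 0.013, -0.067], "delta_rot": [0, 0, -0.1], "claw": 0}, {"delta_pos": [-0.08, 0.026, -0.067], "delta_rot": [0, 0, -0.2], "claw": 0}, {"delta_pos": [-0.12, 0.039, -0.067], "delta_rot": [0, 0, -0.28], "claw": 0}, {"delta_pos": [-0.16, 0.053, -0.067], "delta_rot": [0, 0, -0.28], "claw": 0}, {"delta_pos": [-0.2, 0.066, -0.067], "delta_rot": [0, 0, -0.28], "claw": 0}, {"delta_pos": [-0.239, 0.079, -0.067], "delta_rot": [0, 0, -0.28], "claw": 0}])

```text
time: 23.68
eef_pos: [0.6298, 0.0308, 0.0701]
tcp_rot: [-0.014, 1.0, -0.0, 0.001]
contact_force: [0.2, -0.7, 0.0]
opening: 0.404
```

>>> carry_out(commands=[{"delta_pos": [0, 0, 0], "delta_rot": [0, 0, 0], "claw": 0}, {"delta_pos": [0, 0, 0], "delta_rot": [0, 0, 0], "claw": 0}])

```text
time: 23.85
eef_pos: [0.6314, 0.0309, 0.0697]
tcp_rot: [-0.014, 1.0, -0.0, 0.001]
contact_force: [-0.7, -0.3, 0.2]
opening: 0.407
```

```bash
python3 - <<'E'
from meas import *
st();print(todelta([0.6303,0.0306,0.037],np.radians(91.5)))
E
```

```text
t 23.85 pos [0.6314 0.0309 0.0697] yaxis 91.6 z [ 0.002 -0.001 -1.   ] F [-0.7 -0.3  0.2] open 0.407 q [-0.11  0.35  1.79 -0.    1.   -1.71]
[array([ 0.0012, -0.0002,  0.0327]), array([-0.001 ,  0.0018,  0.0017])]
```

>>> carry_out(commands=[{"delta_pos": [0, 0, 0.01], "delta_rot": [0, 0.001, 0], "claw": 0}, {"delta_pos": [0, 0, 0.02], "delta_rot": [0, 0.001, 0], "claw": 0}, {"delta_pos": [0, 0, 0.03], "delta_rot": [0, 0.001, 0], "claw": 0}, {"delta_pos": [0, 0, 0.033], "delta_rot": [0, 0.001, 0], "claw": 0}, {"delta_pos": [0, 0, 0.033], "delta_rot": [0, 0.001, 0], "claw": 0}, {"delta_pos": [0, 0, 0.033], "delta_rot": [0, 0.001, 0], "claw": 0}])

```text
time: 24.35
eef_pos: [0.6307, 0.0308, 0.0364]
tcp_rot: [-0.014, 1.0, -0.0, -0.0]
contact_force: [1.1, 0.3, -0.7]
opening: 0.408
```

```bash
python3 - <<'E'
from meas import *
st();print(todelta([0.6303,0.0306,0.024],np.radians(91.5)))
E
```

```text
t 24.35 pos [0.6307 0.0308 0.0364] yaxis 91.6 z [-0.    -0.001 -1.   ] F [ 1.1  0.3 -0.7] open 0.408 q [-0.11  0.4   1.8  -0.    0.94 -1.71]
[array([ 0.0004, -0.0002,  0.0124]), array([-0.0009, -0.0001,  0.0015])]
```

>>> carry_out(commands=[{"delta_pos": [0.0004, 0, 0.004], "delta_rot": [0, 0, 0], "claw": 0}, {"delta_pos": [0.0004, 0, 0.008], "delta_rot": [0, 0, 0], "claw": 0}, {"delta_pos": [0.0004, 0, 0.012], "delta_rot": [0, 0, 0], "claw": 0}, {"delta_pos": [0.0004, 0, 0.012], "delta_rot": [0, 0, 0], "claw": 0}])

```text
time: 24.68
eef_pos: [0.6305, 0.0306, 0.0266]
tcp_rot: [-0.014, 1.0, -0.001, -0.001]
contact_force: [-6.1, 0.1, 9.7]
opening: 0.408
```

```bash
python3 - <<'E'
from meas import *
st();print(todelta([0.6303,0.0306,0.019],np.radians(91.5)))
E
```

```text
t 24.68 pos [0.6305 0.0306 0.0266] yaxis 91.6 z [-0.001 -0.001 -1.   ] F [-6.1  0.1  9.7] open 0.408 q [-0.11  0.41  1.8  -0.    0.93 -1.71]
[array([0.0002, 0.    , 0.0076]), array([-0.0013, -0.0013,  0.0018])]
```

Light contact (Fz about 10 N, Fx about -6 N), so it's riding the +x chamfer. I'll ease it about 2 mm towards -x.

>>> carry_out(commands=[{"delta_pos": [0.001, 0, 0], "delta_rot": [0, 0, 0], "claw": 0}, {"delta_pos": [0.002, 0, 0.001], "delta_rot": [0, 0, 0], "claw": 0}, {"delta_pos": [0.002, 0, 0.003], "delta_rot": [0, 0, 0], "claw": 0}, {"delta_pos": [0.002, 0, 0.004], "delta_rot": [0, 0, 0], "claw": 0}])

```text
time: 25.02
eef_pos: [0.628, 0.0306, 0.0218]
tcp_rot: [-0.014, 1.0, -0.001, -0.001]
contact_force: [0.2, -0.0, -0.7]
opening: 0.405
```

```bash
python3 - <<'E'
from meas import *
st();print(todelta([0.6288,0.0306,0.019],np.radians(91.5)))
E
```

```text
t 25.02 pos [0.628  0.0306 0.0218] yaxis 91.6 z [-0.002 -0.001 -1.   ] F [ 0.2 -0.  -0.7] open 0.405 q [-0.11  0.42  1.81 -0.    0.92 -1.71]
[array([-0.0009, -0.    ,  0.0028]), array([-0.0011, -0.0023,  0.0018])]
```

In, with no force. Lower a little more, release, rise, shut and press.

>>> carry_out(commands=[{"delta_pos": [0, 0, 0.002], "delta_rot": [0, 0, 0], "claw": 0}, {"delta_pos": [0, 0, 0.003], "delta_rot": [0, 0, 0], "claw": 0}, {"delta_pos": [0, 0, 0.003], "delta_rot": [0, 0, 0], "claw": 48}, {"delta_pos": [0, 0, 0.003], "delta_rot": [0, 0, 0], "claw": 48}, {"delta_pos": [0, 0, -0.015], "delta_rot": [0, 0, 0], "claw": 50}, {"delta_pos": [0, 0, -0.03], "delta_rot": [0, 0, 0], "claw": 50}, {"delta_pos": [0, 0, -0.035], "delta_rot": [0, 0, 0], "claw": 0}, {"delta_pos": [0, 0, -0.035], "delta_rot": [0, 0, 0], "claw": 0}])

```text
time: 25.68
eef_pos: [0.6296, 0.0305, 0.0589]
tcp_rot: [-0.014, 1.0, -0.001, 0.001]
contact_force: [1.0, -0.3, -0.1]
opening: 0.228
```

>>> carry_out(commands=[{"delta_pos": [0, 0, 0], "delta_rot": [0, 0, 0], "claw": 0}, {"delta_pos": [0, 0, 0], "delta_rot": [0, 0, 0], "claw": 0}, {"delta_pos": [0, 0, 0], "delta_rot": [0, 0, 0], "claw": 0}])

```text
time: 25.93
eef_pos: [0.629, 0.0306, 0.058]
tcp_rot: [-0.014, 1.0, -0.001, 0.0]
contact_force: [-1.4, 0.6, -0.6]
opening: 0.001
```

```bash
python3 - <<'E'
from meas import *
st();print(todelta([0.628,0.0306,0.019],np.radians(91.5)))
E
```

```text
t 25.93 pos [0.629  0.0306 0.058 ] yaxis 91.6 z [ 0.    -0.001 -1.   ] F [-1.4  0.6 -0.6] open 0.001 q [-0.11  0.36  1.8  -0.    0.98 -1.71]
[array([0.001 , 0.0001, 0.039 ]), array([-0.0015,  0.0004,  0.0018])]
```

>>> carry_out(commands=[{"delta_pos": [0, 0, 0.012], "delta_rot": [0, 0, 0], "claw": 0}, {"delta_pos": [0, 0, 0.024], "delta_rot": [0, 0, 0], "claw": 0}, {"delta_pos": [0, 0, 0.032], "delta_rot": [0, 0, 0], "claw": 0}, {"delta_pos": [0, 0, 0.038], "delta_rot": [0, 0, 0], "claw": 0}, {"delta_pos": [0, 0, 0.042], "delta_rot": [0, 0, 0], "claw": 0}, {"delta_pos": [0, 0, 0.043], "delta_rot": [0, 0, 0], "claw": 0}])

```text
time: 26.43
eef_pos: [0.6275, 0.0306, 0.0188]
tcp_rot: [-0.014, 1.0, -0.001, -0.004]
contact_force: [-17.1, 0.6, 31.2]
opening: 0.002
```

```bash
python3 - <<'E'
from meas import *
st()
E
```

```text
t 26.43 pos [0.6275 0.0306 0.0188] yaxis 91.7 z [-0.009 -0.001 -1.   ] F [-17.1   0.6  31.2] open 0.002 q [-0.11  0.42  1.81 -0.    0.92 -1.71]
```

>>> carry_out(commands=[{"delta_pos": [0, 0, -0.02], "delta_rot": [0, 0, 0], "claw": 0}, {"delta_pos": [0, 0, -0.06], "delta_rot": [0, 0, 0], "claw": 50}, {"delta_pos": [0, 0, -0.1], "delta_rot": [0, 0, 0], "claw": 50}, {"delta_pos": [0.03, -0.02, -0.13], "delta_rot": [0, 0, 0], "claw": 50}, {"delta_pos": [0.07, -0.03, -0.13], "delta_rot": [0, 0, 0], "claw": 50}, {"delta_pos": [0.11, -0.04, -0.13], "delta_rot": [0, 0, 0], "claw": 50}, {"delta_pos": [0.15, -0.05, -0.13], "delta_rot": [0, 0, 0], "claw": 50}, {"delta_pos": [0.18, -0.05, -0.13], "delta_rot": [0, 0, 0], "claw": 50}])

```text
time: 27.1
eef_pos: [0.4475, -0.0251, 0.1492]
tcp_rot: [-0.014, 1.0, -0.001, -0.005]
contact_force: [0.6, -0.7, 0.0]
opening: 0.503
```

```bash
python3 - <<'E'
from meas import *
st();shot('top','t13');crop('t13',210,130,390,260,4,'t13c')
P=cloud('top',np.load('pics/t13_d.npy'))
for n,(u,v) in enumerate(((302,170),(281,171),(261,171.6))):
    v=int(v);print(n,np.median(P[v-6:v+6,u-3:u+4,2]))
E
```

```text
t 27.1 pos [ 0.4475 -0.0251  0.1492] yaxis 91.6 z [-0.011 -0.001 -1.   ] F [ 0.6 -0.7  0. ] open 0.503 q [-0.28 -0.15  2.17 -0.    1.13 -1.88]
0 0.028397964289990817
1 0.02883113377114223
2 0.02834258542663575
```

View pics/t13c.png

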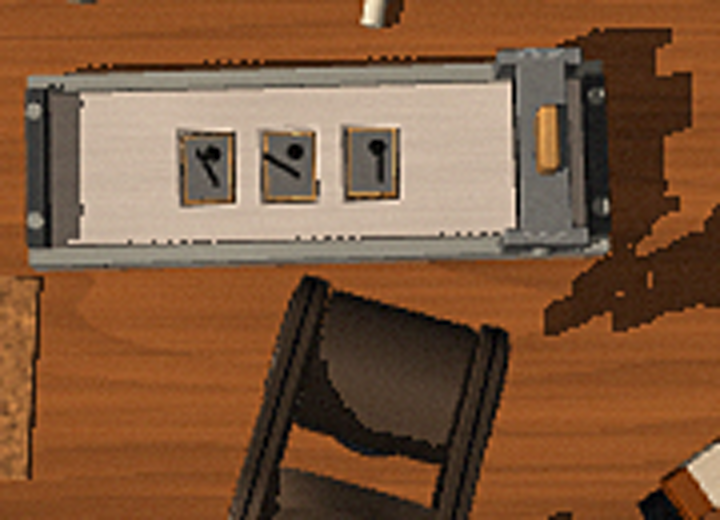

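All three blocks are face up, at pixels (262,171), (282,171) and (303,170), with tops at 0.0283–0.0288 m. The carriage is still parked. Now the pass; I'll grip deeper this time, with the tips about 25 mm below the grip's top.

```bash
python3 - <<'E'
from meas import *
print(todelta([0.632,-0.148,0.16],np.radians(91.5)))
E
```

```text
[array([-0.1867, -0.1298, -0.0168]), array([ 0.0009, -0.0188,  0.0024])]
```

>>> carry_out(commands=[{"delta_pos": [-0.032, -0.022, -0.016], "delta_rot": [0, -0.01, 0], "claw": 50}, {"delta_pos": [-0.064, -0.044, -0.016], "delta_rot": [0, -0.018, 0], "claw": 50}, {"delta_pos": [-0.096, -0.066, -0.016], "delta_rot": [0, -0.018, 0], "claw": 50}, {"delta_pos": [-0.128, -0.088, -0.016], "delta_rot": [0, -0.018, 0], "claw": 50}, {"delta_pos": [-0.16, -0.11, -0.016], "delta_rot": [0, -0.018, 0], "claw": 50}, {"delta_pos": [-0.1865, -0.13, -0.016], "delta_rot": [0, -0.018, 0], "claw": 50}, {"delta_pos": [-0.1865, -0.13, -0.016], "delta_rot": [0, -0.018, 0], "claw": 50}, {"delta_pos": [-0.1865, -0.13, -0.016], "delta_rot": [0, -0.018, 0], "claw": 50}])

```text
time: 27.82
eef_pos: [0.6321, -0.149, 0.1569]
tcp_rot: [-0.014, 1.0, 0.001, -0.002]
contact_force: [-0.2, 0.8, 0.2]
opening: 0.505
```

```bash
python3 - <<'E'
from meas import *
st();print(todelta([0.632,-0.148,0.083],np.radians(91.5)))
E
```

```text
t 27.82 pos [ 0.6321 -0.149   0.1569] yaxis 91.6 z [-0.004  0.002 -1.   ] F [-0.2  0.8  0.2] open 0.505 q [-0.39  0.29  1.69  0.    1.16 -1.99]
[array([-0.0001,  0.0009,  0.0739]), array([ 0.0023, -0.0036,  0.0011])]
```

>>> carry_out(commands=[{"delta_pos": [0, 0.001, 0.025], "delta_rot": [0.002, -0.003, 0], "claw": 50}, {"delta_pos": [0, 0.001, 0.05], "delta_rot": [0.002, -0.003, 0], "claw": 50}, {"delta_pos": [0, 0.001, 0.068], "delta_rot": [0.002, -0.003, 0], "claw": 50}, {"delta_pos": [0, 0.001, 0.072], "delta_rot": [0.002, -0.003, 0], "claw": 50}, {"delta_pos": [0, 0.001, 0.072], "delta_rot": [0.002, -0.003, 0], "claw": 50}])

```text
time: 28.23
eef_pos: [0.6297, -0.1465, 0.0827]
tcp_rot: [-0.014, 1.0, 0.001, -0.003]
contact_force: [-0.1, 0.0, 0.1]
opening: 0.496
```

>>> carry_out(commands=[{"delta_pos": [0, 0, 0], "delta_rot": [0, 0, 0], "claw": 0}, {"delta_pos": [0, 0, 0], "delta_rot": [0, 0, 0], "claw": 0}, {"delta_pos": [0, 0, 0], "delta_rot": [0, 0, 0], "claw": 0}, {"delta_pos": [0, 0, 0], "delta_rot": [0, 0, 0], "claw": 0}, {"delta_pos": [0, 0, 0], "delta_rot": [0, 0, 0], "claw": 0}], force=40)

```text
time: 28.65
eef_pos: [0.6303, -0.1467, 0.0845]
tcp_rot: [-0.014, 1.0, 0.001, -0.002]
contact_force: [-2.4, 0.8, 5.9]
opening: 0.155
```

```bash
python3 - <<'E'
from meas import *
st();s=ctrl.get_state();b=np.radians(91.5);print(todelta(s['eef_pos']+0.32*np.array([np.cos(b),np.sin(b),0])))
E
```

```text
t 28.65 pos [ 0.6303 -0.1467  0.0845] yaxis 91.6 z [-0.004  0.002 -1.   ] F [-2.4  0.8  5.9] open 0.155 q [-0.39  0.37  1.74  0.    1.04 -1.98]
[array([-3.0e-04,  3.2e-01,  6.0e-04])]
```

>>> carry_out(commands=[{"delta_pos": [0, 0.015, 0], "delta_rot": [0, 0, 0], "claw": 0}, {"delta_pos": [0, 0.035, 0], "delta_rot": [0, 0, 0], "claw": 0}, {"delta_pos": [0, 0.055, 0], "delta_rot": [0, 0, 0], "claw": 0}, {"delta_pos": [0, 0.075, 0], "delta_rot": [0, 0, 0], "claw": 0}, {"delta_pos": [0, 0.095, 0], "delta_rot": [0, 0, 0], "claw": 0}, {"delta_pos": [0, 0.115, 0], "delta_rot": [0, 0, 0], "claw": 0}, {"delta_pos": [0, 0.135, 0], "delta_rot": [0, 0, 0], "claw": 0}, {"delta_pos": [0, 0.15, 0], "delta_rot": [0, 0, 0], "claw": 0}])

```text
time: 29.32
eef_pos: [0.6275, 0.0042, 0.0846]
tcp_rot: [-0.013, 1.0, 0.0, 0.0]
contact_force: [5.4, -2.4, -5.3]
opening: 0.157
```

```bash
python3 - <<'E'
from meas import *
st();print(todelta(np.array([0.6303,-0.1467,0.0845])+0.32*np.array([-.0262,1,0]),np.radians(91.5)))
shot('side','s14');crop('s14',200,150,340,270,5,'s14c')
E
```

```text
t 29.32 pos [0.6275 0.0042 0.0846] yaxis 91.5 z [ 0.001  0.001 -1.   ] F [ 5.4 -2.4 -5.3] open 0.157 q [-0.16  0.32  1.79  0.    1.02 -1.75]
[array([0.001 , 0.1692, 0.0003]), array([0.001 , 0.0008, 0.0008])]
```

View pics/s14c.png

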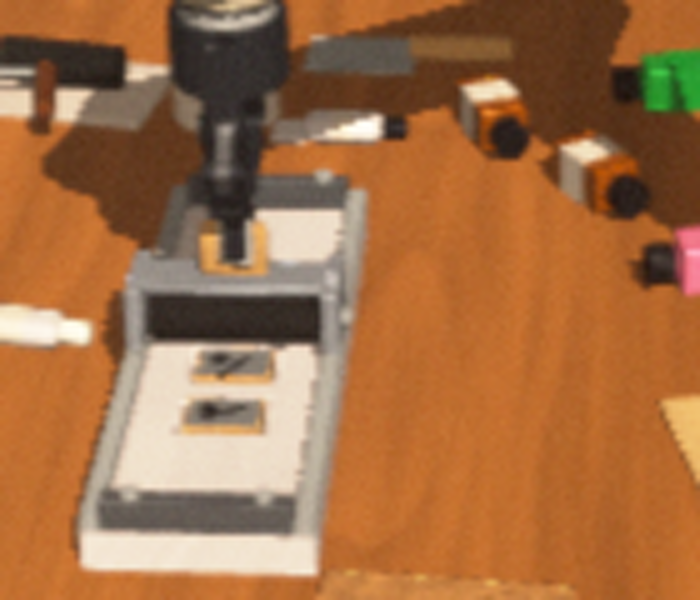

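The carriage is halfway, with the grip at side pixel (246,200), and it's clearing the blocks freely. On to the far stop.

>>> carry_out(commands=[{"delta_pos": [0, 0.02, 0], "delta_rot": [0, 0, 0], "claw": 0}, {"delta_pos": [0, 0.04, 0], "delta_rot": [0, 0, 0], "claw": 0}, {"delta_pos": [0, 0.06, 0], "delta_rot": [0, 0, 0], "claw": 0}, {"delta_pos": [0, 0.08, 0], "delta_rot": [0, 0, 0], "claw": 0}, {"delta_pos": [0, 0.1, 0], "delta_rot": [0, 0, 0], "claw": 0}, {"delta_pos": [0, 0.12, 0], "delta_rot": [0, 0, 0], "claw": 0}, {"delta_pos": [0, 0.14, 0], "delta_rot": [0, 0, 0], "claw": 0}, {"delta_pos": [0, 0.155, 0], "delta_rot": [0, 0, 0], "claw": 0}])

```text
time: 30.03
eef_pos: [0.6245, 0.1628, 0.0846]
tcp_rot: [-0.014, 1.0, 0.002, 0.003]
contact_force: [7.2, -2.6, -7.4]
opening: 0.154
```

>>> carry_out(commands=[{"delta_pos": [0, 0.006, 0], "delta_rot": [0, 0, 0], "claw": 0}, {"delta_pos": [0, 0.012, 0], "delta_rot": [0, 0, 0], "claw": 0}, {"delta_pos": [0, 0.015, 0], "delta_rot": [0, 0, 0], "claw": 0}])

```text
time: 30.28
eef_pos: [0.6243, 0.1714, 0.0846]
tcp_rot: [-0.015, 1.0, -0.006, 0.002]
contact_force: [0.4, -26.8, 1.3]
opening: 0.153
```

>>> carry_out(commands=[{"delta_pos": [0, 0.002, 0], "delta_rot": [0, 0, 0], "claw": 0}, {"delta_pos": [0, 0.004, 0], "delta_rot": [0, 0, 0], "claw": 0}, {"delta_pos": [0, 0.004, 0], "delta_rot": [0, 0, 0], "claw": 0}])

```text
time: 30.53
eef_pos: [0.6243, 0.1712, 0.0846]
tcp_rot: [-0.015, 1.0, -0.009, 0.001]
contact_force: [-0.1, -14.1, 0.9]
opening: 0.156
```

```bash
python3 - <<'E'
from meas import *
st()
E
```

```text
t 30.53 pos [0.6243 0.1712 0.0846] yaxis 91.7 z [ 0.002 -0.018 -1.   ] F [ -0.1 -14.1   0.9] open 0.156 q [ 0.12  0.37  1.74 -0.02  1.03 -1.47]
```

```bash
python3 - <<'E'
from meas import *
shot('side','s15');crop('s15',200,150,340,270,5,'s15c')
E
```

```text
(no output)
```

View pics/s15c.png

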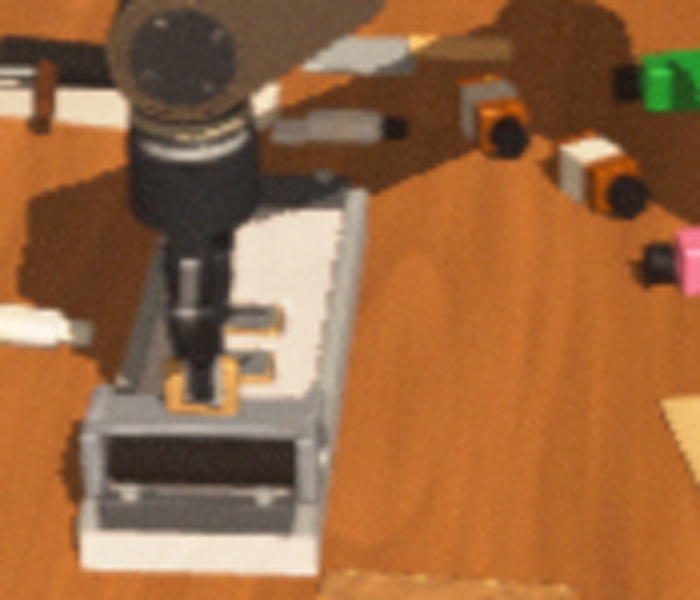

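The carriage is hard against the far stop at the left end (side pixel (240,240)), with about 14–27 N of reaction. Now bring it back.

>>> carry_out(commands=[{"delta_pos": [0, -0.015, 0], "delta_rot": [0.016, 0.002, 0], "claw": 0}, {"delta_pos": [0, -0.035, 0], "delta_rot": [0.016, 0.002, 0], "claw": 0}, {"delta_pos": [0, -0.055, 0], "delta_rot": [0.016, 0.002, 0], "claw": 0}, {"delta_pos": [0, -0.075, 0], "delta_rot": [0.016, 0.002, 0], "claw": 0}, {"delta_pos": [0, -0.095, 0], "delta_rot": [0.016, 0.002, 0], "claw": 0}, {"delta_pos": [0, -0.115, 0], "delta_rot": [0.016, 0.002, 0], "claw": 0}, {"delta_pos": [0, -0.135, 0], "delta_rot": [0.016, 0.002, 0], "claw": 0}, {"delta_pos": [0, -0.15, 0], "delta_rot": [0.016, 0.002, 0], "claw": 0}])

```text
time: 31.25
eef_pos: [0.6271, 0.0218, 0.0848]
tcp_rot: [-0.014, 1.0, -0.014, -0.002]
contact_force: [2.8, 3.4, -9.8]
opening: 0.151
```

```bash
python3 - <<'E'
from meas import *
st();print(todelta(np.array([0.6303,-0.1467,0.0845]),np.radians(91.5)))
E
```

```text
t 31.25 pos [0.6271 0.0218 0.0848] yaxis 91.6 z [-0.003 -0.029 -1.   ] F [ 2.8  3.4 -9.8] open 0.151 q [-0.11  0.33  1.79 -0.03  1.02 -1.7 ]
[array([ 0.0014, -0.1684,  0.0051]), array([-0.0288, -0.0038,  0.0013])]
```

>>> carry_out(commands=[{"delta_pos": [0, -0.02, 0.0006], "delta_rot": [-0.004, 0, 0], "claw": 0}, {"delta_pos": [0, -0.04, 0.0012], "delta_rot": [-0.008, 0, 0], "claw": 0}, {"delta_pos": [0, -0.06, 0.0018], "delta_rot": [-0.012, 0, 0], "claw": 0}, {"delta_pos": [0, -0.08, 0.0024], "delta_rot": [-0.016, 0, 0], "claw": 0}, {"delta_pos": [0, -0.1, 0.003], "delta_rot": [-0.02, 0, 0], "claw": 0}, {"delta_pos": [0, -0.12, 0.0036], "delta_rot": [-0.024, 0, 0], "claw": 0}, {"delta_pos": [0, -0.14, 0.0042], "delta_rot": [-0.028, 0, 0], "claw": 0}, {"delta_pos": [0, -0.155, 0.0046], "delta_rot": [-0.028, 0, 0], "claw": 0}])

```text
time: 31.92
eef_pos: [0.63, -0.1344, 0.0847]
tcp_rot: [-0.014, 1.0, -0.0, -0.004]
contact_force: [-6.0, 2.8, 1.5]
opening: 0.152
```

```bash
python3 - <<'E'
from meas import *
st()
E
```

```text
t 31.92 pos [ 0.63   -0.1344  0.0847] yaxis 91.6 z [-0.007 -0.001 -1.   ] F [-6.   2.8  1.5] open 0.152 q [-0.37  0.36  1.75 -0.    1.04 -1.96]
```

>>> carry_out(commands=[{"delta_pos": [0, -0.007, 0], "delta_rot": [0, 0, 0], "claw": 0}, {"delta_pos": [0, -0.014, 0], "delta_rot": [0, 0, 0], "claw": 0}, {"delta_pos": [0, -0.018, 0], "delta_rot": [0, 0, 0], "claw": 0}, {"delta_pos": [0, -0.018, 0], "delta_rot": [0, 0, 0], "claw": 0}, {"delta_pos": [0, -0.018, 0], "delta_rot": [0, 0, 0], "claw": 0}])

```text
time: 32.33
eef_pos: [0.6302, -0.1486, 0.0847]
tcp_rot: [-0.014, 1.0, 0.003, -0.004]
contact_force: [-3.4, 8.9, 0.8]
opening: 0.158
```

```bash
python3 - <<'E'
from meas import *
st()
E
```

```text
t 32.33 pos [ 0.6302 -0.1486  0.0847] yaxis 91.6 z [-0.009  0.005 -1.   ] F [-3.4  8.9  0.8] open 0.158 q [-0.39  0.37  1.74  0.    1.05 -1.99]
```

>>> carry_out(commands=[{"delta_pos": [0, -0.003, 0], "delta_rot": [0, 0, 0], "claw": 0}, {"delta_pos": [0, -0.005, 0], "delta_rot": [0, 0, 0], "claw": 0}, {"delta_pos": [0, -0.005, 0], "delta_rot": [0, 0, 0], "claw": 0}])

```text
time: 32.58
eef_pos: [0.6301, -0.1485, 0.0846]
tcp_rot: [-0.014, 1.0, 0.007, -0.005]
contact_force: [-1.8, 13.7, 2.0]
opening: 0.152
```

>>> carry_out(commands=[{"delta_pos": [0, -0.001, 0], "delta_rot": [0, 0, 0], "claw": 0}, {"delta_pos": [0, 0, 0], "delta_rot": [0, 0, 0], "claw": 45}, {"delta_pos": [0, 0, 0], "delta_rot": [0, 0, 0], "claw": 45}, {"delta_pos": [0, 0, 0], "delta_rot": [0, 0, 0], "claw": 45}, {"delta_pos": [0, 0, 0], "delta_rot": [0, 0, 0], "claw": 45}, {"delta_pos": [0, 0, -0.03], "delta_rot": [0, 0, 0], "claw": 45}, {"delta_pos": [0, 0, -0.07], "delta_rot": [0, 0, 0], "claw": 50}, {"delta_pos": [0, 0, -0.11], "delta_rot": [0, 0, 0], "claw": 60}])

```text
time: 33.25
eef_pos: [0.6304, -0.15, 0.1944]
tcp_rot: [-0.014, 1.0, 0.007, -0.007]
contact_force: [1.1, -0.8, 0.5]
opening: 0.593
```

>>> carry_out(commands=[{"delta_pos": [0.04, 0.02, 0], "delta_rot": [0, 0, 0], "claw": 60}, {"delta_pos": [0.08, 0.04, 0], "delta_rot": [0, 0, 0], "claw": 60}, {"delta_pos": [0.12, 0.06, 0], "delta_rot": [0, 0, 0], "claw": 60}, {"delta_pos": [0.16, 0.08, 0], "delta_rot": [0, 0, 0], "claw": 60}, {"delta_pos": [0.18, 0.1, 0], "delta_rot": [0, 0, 0], "claw": 60}])

```text
time: 33.67
eef_pos: [0.4458, -0.0553, 0.1984]
tcp_rot: [-0.013, 1.0, 0.007, -0.007]
contact_force: [0.0, -0.5, 1.3]
opening: 0.601
```

```bash
python3 - <<'E'
from meas import *
st();shot('top','t16');crop('t16',205,130,465,280,3,'t16c')
P=cloud('top',np.load('pics/t16_d.npy'))
for n,(u,v) in enumerate(((302,170),(281,171),(261,171.6))):
    v=int(v);print(n,np.median(P[v-6:v+6,u-3:u+4,2]))
im=cv2.imread('pics/t16.png');hsv=cv2.cvtColor(im,cv2.COLOR_BGR2HSV)
g=(hsv[...,1]>110)&(hsv[...,2]>120);g[:, :340]=0;g[:,354:]=0;g[:152]=0;g[178:]=0
for mk,s,c in comps(g):print('grip',s,c,ray('top',*c,0.118))
E
```

```text
t 33.67 pos [ 0.4458 -0.0553  0.1984] yaxis 91.5 z [-0.014  0.014 -1.   ] F [ 0.  -0.5  1.3] open 0.601 q [-0.35 -0.2   2.12  0.01  1.24 -1.95]
0 0.028935599807878895
1 0.02865378480830287
2 0.028601656368284017
grip [343 156   6  17  79] [345.94936709 164.02531646] [ 0.63080673 -0.14701524  0.118     ]
```

View pics/t16c.png

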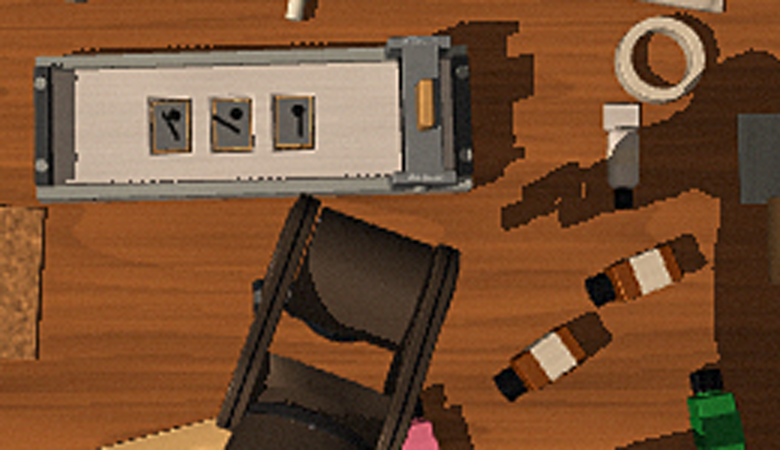

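Carriage parked again (grip pixel matches the earlier parked one) and the blocks are still home at about 0.0287 m. Now the bottles: amber A near (388,248) and amber B near (420,219). The green one is at (444,268). Enlarged crop to confirm and measure.

```bash
python3 - <<'E'
from meas import *
crop('t16',360,200,450,270,8,'t16b')
im=cv2.imread('pics/t16.png');hsv=cv2.cvtColor(im,cv2.COLOR_BGR2HSV)
P=cloud('top',np.load('pics/t16_d.npy'))
z=P[...,2].copy();roi=np.zeros(z.shape,bool);roi[200:268,362:436]=True
m=roi&(z>0.016)&(z<0.08)
m=cv2.morphologyEx(m.astype(np.uint8),cv2.MORPH_OPEN,np.ones((3,3)))
for mk,s,c in comps(m,80):
    W=P[mk][:,:2];rc=cv2.minAreaRect((W*1000).astype(np.float32))
    C=np.cov(W.T);w,V=np.linalg.eigh(C);print('obj',s,c.round(1),W.mean(0).round(4),rc,'axis az',np.degrees(np.arctan2(V[1,1],V[0,1])).round(1))
    wh=mk&(hsv[...,1]<90)&(hsv[...,2]>110)
    for k,s2,c2 in comps(wh,15):
        L=np.array([ray('top',u,v,0.036)[:2] for v,u in np.argwhere(k)]);print('  label',s2,c2.round(1),L.mean(0).round(4),cv2.minAreaRect((L*1000).astype(np.float32)),np.median(P[k][:,2]))
    bk=roi&(hsv[...,2]<40)
for k,s2,c2 in comps(bk,25):print('  dark',s2,c2.round(1),ray('top',*c2,0.025).round(4))
E
```

```text
obj [401 212  31  20 358] [416.6 221.7] [ 0.4779 -0.3573] ((477.69537353515625, -357.0717468261719), (36.00981903076172, 86.68258666992188), 21.743242263793945) axis az 111.7
  label [415 213  13  15 122] [421.2 219.8] [ 0.483  -0.3702] ((483.03936767578125, -370.45928955078125), (35.67024612426758, 27.92375946044922), 20.09764862060547) 0.036392219287820105
obj [370 239  30  24 367] [385.  250.6] [ 0.3954 -0.2647] ((394.43115234375, -263.88720703125), (37.00083923339844, 85.84618377685547), 33.51020431518555) axis az 124.1
  label [382 241  15  16 129] [388.9 248.2] [ 0.4022 -0.2754] ((402.34832763671875, -275.3080749511719), (36.33573913574219, 28.087871551513672), 34.78972244262695) 0.03581521531239017
  dark [400 221  10  11  75] [404.6 226. ] [ 0.4662 -0.3248  0.025 ]
  dark [370 253  11  11  71] [374.7 257.7] [ 0.3754 -0.2363  0.025 ]
```

View pics/t16b.png

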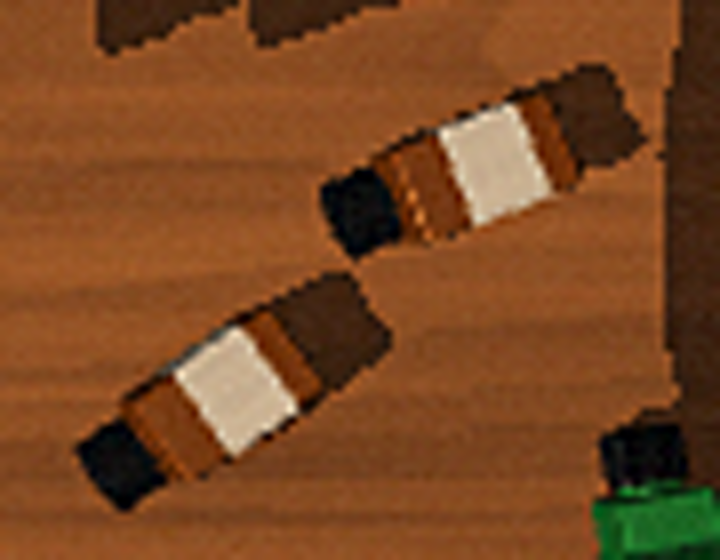

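Both amber bottles confirmed: outlines about 86x36 mm, label tops at 0.036 m, caps pointing lower left.
- A: centre (0.395, -0.2645), axis azimuth 124°.
- B: centre (0.478, -0.357), axis azimuth 111°.

Start with B: pick it tilted 35° from the cap side, then turn it 90° about the jaw axis so it stands.

```bash
cat >> h.py <<'E'
def Rt(yaz,tilt):
    """tool down with y axis azimuth yaz(deg), then turned by tilt(deg) about tool y"""
    a=np.radians(yaz);y=np.array([np.cos(a),np.sin(a),0]);z=np.array([0,0,-1.]);x=np.cross(y,z)
    return Ro.from_matrix(np.stack([x,y,z],1))*Ro.from_rotvec([0,np.radians(tilt),0])
def delta(pos,yaz,tilt):
    s=ctrl.get_state();R=Ro.from_quat(s['tcp_rot'])
    print('dp',R.inv().apply(np.asarray(pos)-s['eef_pos']).round(4),'dr',(R.inv()*Rt(yaz,tilt)).as_rotvec().round(4))
E
python3 - <<'E'
from meas import *
delta([0.47,-0.35,0.17],21,0)
E
```

```text
dp [-0.0224 -0.301   0.0195] dr [ 0.004  -0.0307  1.233 ]
```

>>> carry_out(commands=[{"delta_pos": [-0.003, -0.04, 0.002], "delta_rot": [0, -0.01, 0.12], "claw": 62}, {"delta_pos": [-0.006, -0.08, 0.004], "delta_rot": [0, -0.02, 0.24], "claw": 62}, {"delta_pos": [-0.009, -0.12, 0.006], "delta_rot": [0, -0.03, 0.36], "claw": 62}, {"delta_pos": [-0.012, -0.16, 0.008], "delta_rot": [0.004, -0.03, 0.48], "claw": 62}, {"delta_pos": [-0.015, -0.2, 0.01], "delta_rot": [0.004, -0.03, 0.6], "claw": 62}, {"delta_pos": [-0.018, -0.24, 0.012], "delta_rot": [0.004, -0.03, 0.72], "claw": 62}, {"delta_pos": [-0.021, -0.28, 0.014], "delta_rot": [0.004, -0.03, 0.84], "claw": 62}, {"delta_pos": [-0.022, -0.3, 0.016], "delta_rot": [0.004, -0.03, 0.96], "claw": 62}])

```text
time: 34.38
eef_pos: [0.4697, -0.3541, 0.1739]
tcp_rot: [0.453, 0.892, 0.001, 0.002]
contact_force: [0.4, -0.6, 0.2]
opening: 0.621
```

```bash
python3 - <<'E'
from meas import *
st();delta([0.47,-0.35,0.17],21,0);delta([0.47,-0.35,0.17],21,-35)
E
```

```text
t 34.38 pos [ 0.4697 -0.3541  0.1739] yaxis 36.1 z [ 0.004  0.    -1.   ] F [ 0.4 -0.6  0.2] open 0.621 q [-0.82  0.14  1.84  0.    1.16 -1.45]
dp [0.0032 0.0027 0.0039] dr [0.0033 0.0016 0.2642]
dp [0.0032 0.0027 0.0039] dr [ 0.0839 -0.6057  0.2549]
```

>>> carry_out(commands=[{"delta_pos": [0.003, 0.003, 0.0], "delta_rot": [0.015, -0.11, 0.046], "claw": 62}, {"delta_pos": [0.003, 0.003, 0.0], "delta_rot": [0.03, -0.22, 0.092], "claw": 62}, {"delta_pos": [0.003, 0.003, 0.0], "delta_rot": [0.045, -0.33, 0.138], "claw": 62}, {"delta_pos": [0.003, 0.003, 0.0], "delta_rot": [0.06, -0.44, 0.185], "claw": 62}, {"delta_pos": [0.003, 0.003, 0.0], "delta_rot": [0.075, -0.55, 0.23], "claw": 62}, {"delta_pos": [0.003, 0.003, 0.0], "delta_rot": [0.084, -0.606, 0.255], "claw": 62}, {"delta_pos": [0.003, 0.003, 0.0], "delta_rot": [0.084, -0.606, 0.255], "claw": 62}, {"delta_pos": [0.003, 0.003, 0.0], "delta_rot": [0.084, -0.606, 0.255], "claw": 62}])

```text
time: 35.05
eef_pos: [0.4703, -0.3496, 0.1737]
tcp_rot: [0.54, 0.787, -0.17, 0.247]
contact_force: [0.5, 0.4, -0.2]
opening: 0.622
```

```bash
python3 - <<'E'
from meas import *
st();s=ctrl.get_state();M=Ro.from_quat(s['tcp_rot']).as_matrix()
q=s['qpos'];p=s['eef_pos'];print('planar L3 est: need', np.hypot(p[0],p[1]),q.round(3))
shot('side','s17');shot('top','t17');crop('s17',240,100,380,220,5,'s17c');crop('t17',350,180,460,270,7,'t17c')
for k in(0,.010,.029,-.017):print(k,proj('side',p-k*M[:,2]).round(1),proj('top',p-k*M[:,2]).round(1), 'fingertips', [ (proj('side',p+.010*-M[:,2]+sg*.026*M[:,1])).round(1) for sg in(1,-1)])
for sg in(1,-1):print('world-bias tip',proj('side',p+.017*M[:,2]+np.array([0,0,.027])+sg*.026*M[:,1]).round(1))
E
```

```text
t 35.05 pos [ 0.4703 -0.3496  0.1737] yaxis 21.1 z [ 0.205 -0.534 -0.82 ] F [ 0.5  0.4 -0.2] open 0.622 q [-0.69 -0.08  2.15 -0.54  0.59 -0.67]
planar L3 est: need 0.5860151628605829 [-0.686 -0.078  2.155 -0.537  0.587 -0.675]
0 [301.4 136.4] [428.5 221. ] fingertips [array([295.2, 135.8]), array([308.5, 134.1])]
0.01 [301.9 134.9] [427.4 221.6] fingertips [array([295.2, 135.8]), array([308.5, 134.1])]
0.029 [302.8 132.1] [425.2 222.7] fingertips [array([295.2, 135.8]), array([308.5, 134.1])]
-0.017 [300.5 138.9] [430.3 220. ] fingertips [array([295.2, 135.8]), array([308.5, 134.1])]
world-bias tip [293.9 133. ]
world-bias tip [307.2 131.4]
```

View pics/s17c.png

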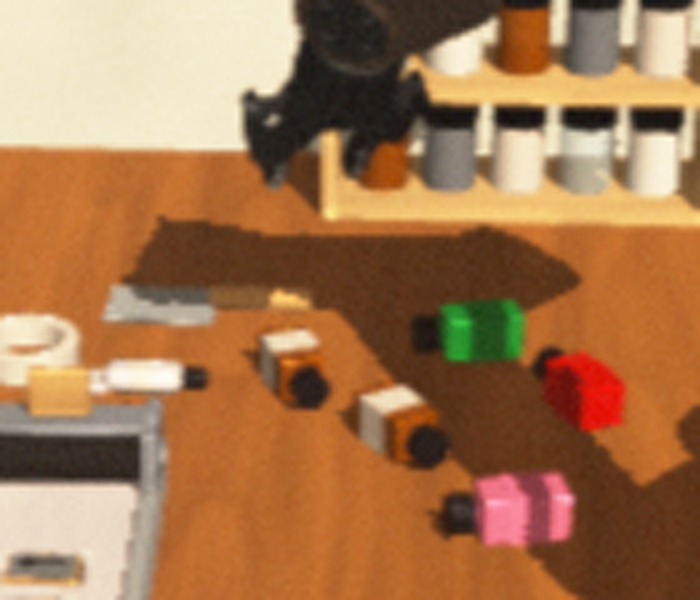

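View pics/t17c.png

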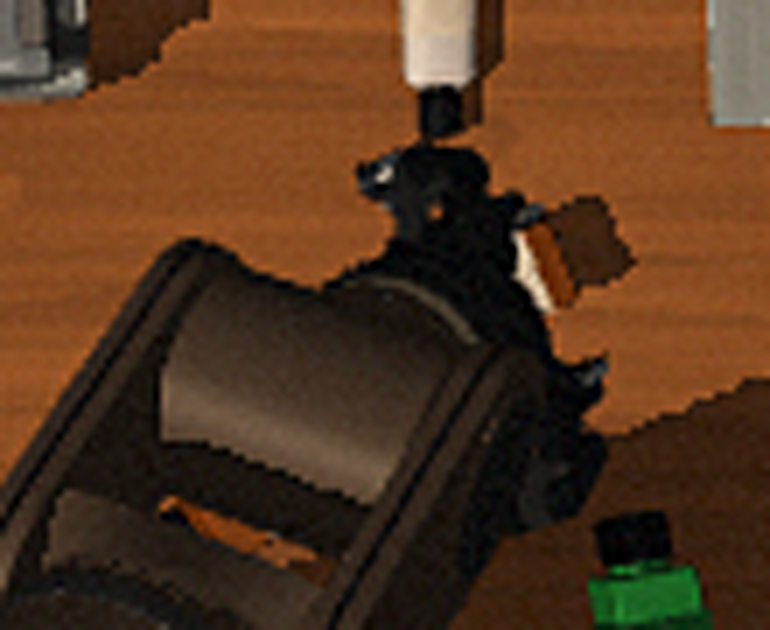

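```bash
python3 - <<'E'
from meas import *
s=ctrl.get_state();M=Ro.from_quat(s['tcp_rot']).as_matrix();p=s['eef_pos']
for nm,n,sl in(('s17','side',np.s_[112:142,284:330]),('t17','top',np.s_[196:262,395:450])):
    d=np.load(f'pics/{nm}_d.npy');P=cloud(n,d)[sl];m=(P[...,2]>0.1)&(P[...,2]<0.35)
    L=(P[m]-p)@M   # tool frame
    for sg in(1,-1):
        k=(abs(L[:,0])<0.03)&(sg*L[:,1]>0.012)&(sg*L[:,1]<0.06)
        Z=L[k];o=np.argsort(-Z[:,2])[:12];print(n,sg,'tip-most pts (tool frame mm)',(Z[o]*1000).round()[:8].tolist())
E
```

```text
side 1 tip-most pts (tool frame mm) [[9.0, 33.0, -14.0], [13.0, 31.0, -19.0], [4.0, 37.0, -21.0], [6.0, 42.0, -24.0], [8.0, 27.0, -25.0], [11.0, 39.0, -25.0], [12.0, 36.0, -26.0], [14.0, 33.0, -28.0]]
side -1 tip-most pts (tool frame mm) [[-2.0, -25.0, -12.0], [8.0, -26.0, -12.0], [-4.0, -25.0, -15.0], [11.0, -28.0, -17.0], [4.0, -38.0, -17.0], [3.0, -26.0, -19.0], [9.0, -28.0, -20.0], [-9.0, -25.0, -21.0]]
top 1 tip-most pts (tool frame mm) [[-11.0, 28.0, -18.0], [-7.0, 35.0, -22.0], [-12.0, 31.0, -24.0], [-8.0, 33.0, -25.0], [-12.0, 29.0, -28.0], [-7.0, 36.0, -28.0], [-8.0, 39.0, -28.0], [-11.0, 27.0, -28.0]]
top -1 tip-most pts (tool frame mm) [[-10.0, -29.0, -14.0], [0.0, -27.0, -20.0], [-11.0, -31.0, -20.0], [-8.0, -27.0, -21.0], [-11.0, -34.0, -23.0], [-8.0, -35.0, -23.0], [-11.0, -28.0, -24.0], [-8.0, -37.0, -26.0]]
```

Camera depth, in the tool frame, puts the fingertips at tool z of about -12 mm and x of about 0. So the offset is along the tool axis, and the grasp point is about 29 mm behind the reported TCP. Compute the B pick from that.

```bash
python3 - <<'E'
from meas import *
d=Rt(21,-35).as_matrix()[:,2];g=np.array([0.4806,-0.3643,0.0255]);T=g+.029*d
print(d,T);delta(T-.05*d,21,-35);delta(T,21,-35)
E
```

```text
[ 0.20555141 -0.53547973 -0.81915204] [ 0.48656099 -0.37982891  0.00174459]
dp [0.0728 0.0041 0.1106] dr [ 0.0005  0.0008 -0.0003]
dp [0.0729 0.0041 0.1606] dr [ 0.0005  0.0008 -0.0003]
```

>>> carry_out(commands=[{"delta_pos": [0.02, 0.002, 0.025], "delta_rot": [0, 0, 0], "claw": 62}, {"delta_pos": [0.04, 0.004, 0.05], "delta_rot": [0, 0, 0], "claw": 62}, {"delta_pos": [0.06, 0.004, 0.075], "delta_rot": [0, 0, 0], "claw": 62}, {"delta_pos": [0.073, 0.004, 0.1], "delta_rot": [0, 0, 0], "claw": 62}, {"delta_pos": [0.073, 0.004, 0.11], "delta_rot": [0, 0, 0], "claw": 62}, {"delta_pos": [0.073, 0.004, 0.11], "delta_rot": [0, 0, 0], "claw": 62}])

```text
time: 35.65
eef_pos: [0.475, -0.3534, 0.0403]
tcp_rot: [0.541, 0.786, -0.17, 0.246]
contact_force: [-0.7, -0.5, 0.3]
opening: 0.619
```

```bash
python3 - <<'E'
from meas import *
st();delta([0.4866,-0.3798,0.0017],21,-35)
shot('side','s18');crop('s18',240,120,380,240,5,'s18c')
E
```

```text
t 35.65 pos [ 0.475  -0.3534  0.0403] yaxis 20.9 z [ 0.202 -0.534 -0.821] F [-0.7 -0.5  0.3] open 0.619 q [-0.68  0.17  2.19 -0.91  0.37 -0.26]
dp [-0.0016  0.0015  0.0482] dr [-0.0027 -0.0035  0.0001]
```

View pics/s18c.png

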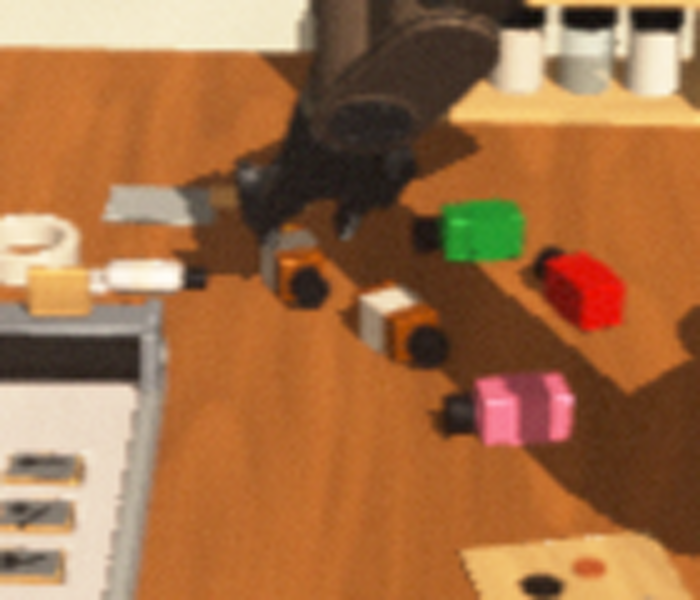

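q5 is close to its lower limit at this tilt, so I'll use 22° and grip nearer the cap.

```bash
python3 - <<'E'
from meas import *
d=Rt(21,-22).as_matrix()[:,2];g=np.array([0.477,-0.355,0.025]);T=g+.029*d
print(d,T);delta(T-.05*d,21,-22)
E
```

```text
[ 0.134247   -0.34972538 -0.92718385] [ 0.48089316 -0.36514204 -0.00188833]
dp [ 0.0041  0.0005 -0.0054] dr [-0.001   0.2262 -0.0009]
```

>>> carry_out(commands=[{"delta_pos": [0.002, 0, -0.005], "delta_rot": [0, 0.08, 0], "claw": 62}, {"delta_pos": [0.004, 0, -0.005], "delta_rot": [0, 0.16, 0], "claw": 62}, {"delta_pos": [0.004, 0, -0.005], "delta_rot": [0, 0.226, 0], "claw": 62}, {"delta_pos": [0.004, 0, -0.005], "delta_rot": [0, 0.226, 0], "claw": 62}, {"delta_pos": [0.004, 0, -0.005], "delta_rot": [0, 0.226, 0], "claw": 62}])

```text
time: 36.12
eef_pos: [0.4756, -0.3508, 0.0475]
tcp_rot: [0.557, 0.808, -0.109, 0.16]
contact_force: [-0.2, 0.0, -0.6]
opening: 0.619
```

```bash
python3 - <<'E'
from meas import *
st();delta([0.4809,-0.3651,-0.0019],21,-22)
E
```

```text
t 36.12 pos [ 0.4756 -0.3508  0.0475] yaxis 20.8 z [ 0.137 -0.355 -0.925] F [-0.2  0.  -0.6] open 0.619 q [-0.73  0.18  2.1  -0.35  0.54 -0.82]
dp [ 0.0048 -0.0002  0.0515] dr [ 0.0009  0.0068 -0.0034]
```

>>> carry_out(commands=[{"delta_pos": [0.004, 0, 0.015], "delta_rot": [0, 0.006, -0.003], "claw": 62}, {"delta_pos": [0.005, 0, 0.03], "delta_rot": [0, 0.006, -0.003], "claw": 62}, {"delta_pos": [0.005, 0, 0.042], "delta_rot": [0, 0.006, -0.003], "claw": 62}, {"delta_pos": [0.005, 0, 0.048], "delta_rot": [0, 0.006, -0.003], "claw": 62}, {"delta_pos": [0.005, 0, 0.05], "delta_rot": [0, 0.006, -0.003], "claw": 62}, {"delta_pos": [0.005, 0, 0.05], "delta_rot": [0, 0.006, -0.003], "claw": 62}])

```text
time: 36.62
eef_pos: [0.4806, -0.364, -0.001]
tcp_rot: [0.556, 0.809, -0.108, 0.158]
contact_force: [0.3, 0.6, -0.6]
opening: 0.621
```

```bash
python3 - <<'E'
from meas import *
st();delta([0.4809,-0.3651,-0.0019],21,-22)
E
```

```text
t 36.62 pos [ 0.4806 -0.364  -0.001 ] yaxis 21.0 z [ 0.135 -0.35  -0.927] F [ 0.3  0.6 -0.6] open 0.621 q [-0.74  0.29  2.08 -0.39  0.45 -0.79]
dp [-0.0008 -0.0001  0.0013] dr [ 0.0004  0.0006 -0.0001]
```

>>> carry_out(commands=[{"delta_pos": [0, 0, 0.001], "delta_rot": [0, 0, 0], "claw": 0}, {"delta_pos": [0, 0, 0.001], "delta_rot": [0, 0, 0], "claw": 0}, {"delta_pos": [0, 0, 0.001], "delta_rot": [0, 0, 0], "claw": 0}, {"delta_pos": [0, 0, 0.001], "delta_rot": [0, 0, 0], "claw": 0}, {"delta_pos": [0, 0, 0.001], "delta_rot": [0, 0, 0], "claw": 0}], force=60)

```text
time: 37.03
eef_pos: [0.4811, -0.3644, -0.0011]
tcp_rot: [0.556, 0.809, -0.108, 0.158]
contact_force: [-1.3, 2.0, 4.5]
opening: 0.413
```

```bash
python3 - <<'E'
from meas import *
st();s=ctrl.get_state();delta(s['eef_pos']+[0,0,.17],21,-22)
E
```

```text
t 37.03 pos [ 0.4811 -0.3644 -0.0011] yaxis 21.0 z [ 0.136 -0.351 -0.927] F [-1.3  2.   4.5] open 0.413 q [-0.74  0.3   2.08 -0.39  0.45 -0.79]
dp [-6.390e-02  1.000e-04 -1.575e-01] dr [0.0008 0.0016 0.    ]
```

>>> carry_out(commands=[{"delta_pos": [-0.01, 0, -0.025], "delta_rot": [0, 0, 0], "claw": 0}, {"delta_pos": [-0.021, 0, -0.05], "delta_rot": [0, 0.05, 0], "claw": 0}, {"delta_pos": [-0.032, 0, -0.08], "delta_rot": [0, 0.12, 0], "claw": 0}, {"delta_pos": [-0.043, 0, -0.105], "delta_rot": [0, 0.19, 0], "claw": 0}, {"delta_pos": [-0.053, 0, -0.13], "delta_rot": [0, 0.26, 0], "claw": 0}, {"delta_pos": [-0.064, 0, -0.157], "delta_rot": [0, 0.32, 0], "claw": 0}, {"delta_pos": [-0.064, 0, -0.157], "delta_rot": [0, 0.384, 0], "claw": 0}, {"delta_pos": [-0.064, 0, -0.157], "delta_rot": [0, 0.384, 0], "claw": 0}])

```text
time: 37.7
eef_pos: [0.4823, -0.3676, 0.1714]
tcp_rot: [0.567, 0.824, -0.001, 0.004]
contact_force: [-0.2, 0.9, -2.1]
opening: 0.409
```

```bash
python3 - <<'E'
from meas import *
st();shot('side','s19');crop('s19',240,80,380,200,5,'s19c')
im=cv2.imread('pics/t16.png');hsv=cv2.cvtColor(im,cv2.COLOR_BGR2HSV);crop('t16',90,140,240,290,4,'mat')
E
```

```text
t 37.7 pos [ 0.4823 -0.3676  0.1714] yaxis 20.9 z [ 0.005 -0.005 -1.   ] F [-0.2  0.9 -2.1] open 0.409 q [-0.82  0.18  1.8   0.    1.16 -1.18]
```

View pics/s19c.png

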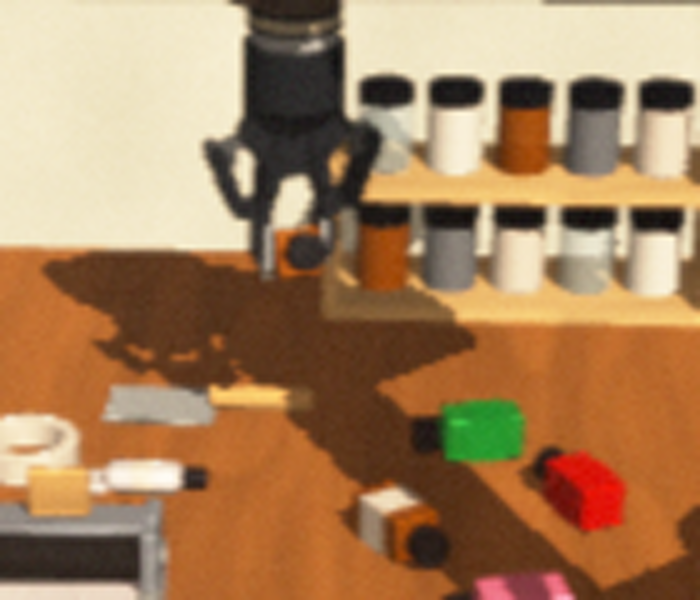

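View pics/mat.png

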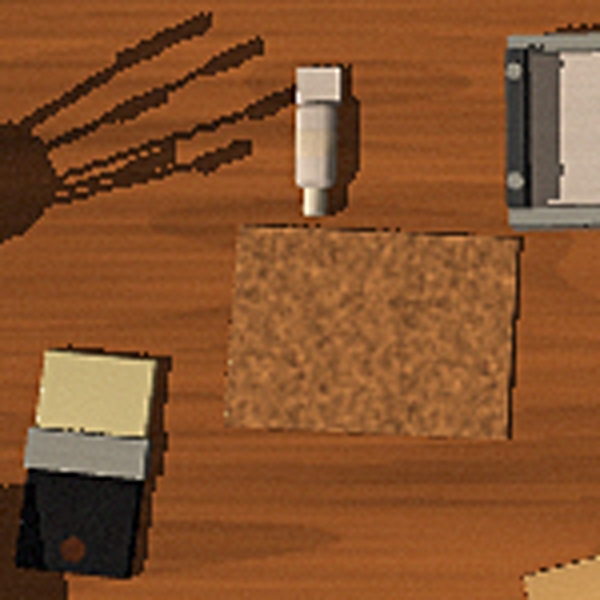

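B is held, cap visible at (300,131) in the side view. The mat corners in the crop map to centre px (183,223). Now compute the placing poses.

```bash
python3 - <<'E'
from meas import *
c=np.array([ray('top',90+u/4,140+v/4,.004)[:2] for u,v in((237,227),(520,238),(510,438),(226,425))])
print(c.round(3),np.linalg.norm(c[0]-c[1]),np.linalg.norm(c[1]-c[2]),np.linalg.norm(c[2]-c[3]))
m=c.mean(0);v=(c[0]-c[1]+c[3]-c[2]);yaw=np.arctan2(-v[0],v[1]);ux=np.array([np.cos(yaw),np.sin(yaw)]);uy=np.array([-np.sin(yaw),np.cos(yaw)])
print('centre',m,'yaw',np.degrees(yaw));print('B target',m+.052*uy-.0*ux,'A target',m-.052*uy-.0*ux)
delta([0.46,0.33,0.27],114,0)
E
```

```text
[[0.558 0.424]
 [0.548 0.213]
 [0.401 0.219]
 [0.411 0.428]] 0.21053055137769147 0.1475973607527842 0.20916719304167908
centre [0.47960721 0.32106685] yaw -2.6917352489497537
B target [0.48204925 0.37300947] A target [0.47716516 0.26912422]
dp [ 0.6571  0.2291 -0.1034] dr [-0.0021  0.0035 -1.6241]
```

>>> carry_out(commands=[{"delta_pos": [0.01, 0.003, -0.03], "delta_rot": [0, 0, -0.08], "claw": 0}, {"delta_pos": [0.04, 0.014, -0.06], "delta_rot": [0, 0, -0.18], "claw": 0}, {"delta_pos": [0.075, 0.026, -0.08], "delta_rot": [0, 0, -0.28], "claw": 0}, {"delta_pos": [0.112, 0.039, -0.09], "delta_rot": [0, 0, -0.38], "claw": 0}, {"delta_pos": [0.15, 0.052, -0.1], "delta_rot": [0, 0, -0.48], "claw": 0}, {"delta_pos": [0.188, 0.065, -0.1], "delta_rot": [0, 0, -0.58], "claw": 0}, {"delta_pos": [0.226, 0.079, -0.1], "delta_rot": [0, 0, -0.68], "claw": 0}, {"delta_pos": [0.264, 0.092, -0.1], "delta_rot": [0, 0, -0.78], "claw": 0}])

```text
time: 38.42
eef_pos: [0.4707, -0.0836, 0.2654]
tcp_rot: [0.209, 0.978, -0.001, 0.0]
contact_force: [0.2, 0.2, -1.6]
opening: 0.411
```

```bash
python3 - <<'E'
from meas import *
st();delta([0.46,0.33,0.27],114,0)
E
```

```text
t 38.42 pos [ 0.4707 -0.0836  0.2654] yaxis 65.9 z [-0.    -0.003 -1.   ] F [ 0.2  0.2 -1.6] open 0.411 q [-0.39 -0.19  1.99 -0.    1.34 -1.54]
dp [ 0.1786  0.3731 -0.0057] dr [-2.600e-03 -4.000e-04 -8.394e-01]
```

>>> carry_out(commands=[{"delta_pos": [0.016, 0.034, 0], "delta_rot": [0, 0, -0.1], "claw": 0}, {"delta_pos": [0.032, 0.068, 0], "delta_rot": [0, 0, -0.2], "claw": 0}, {"delta_pos": [0.049, 0.102, 0], "delta_rot": [0, 0, -0.3], "claw": 0}, {"delta_pos": [0.065, 0.136, 0], "delta_rot": [0, 0, -0.4], "claw": 0}, {"delta_pos": [0.082, 0.17, 0], "delta_rot": [0, 0, -0.5], "claw": 0}, {"delta_pos": [0.098, 0.205, 0], "delta_rot": [0, 0, -0.6], "claw": 0}, {"delta_pos": [0.114, 0.24, 0], "delta_rot": [0, 0, -0.7], "claw": 0}, {"delta_pos": [0.13, 0.273, 0], "delta_rot": [0, 0, -0.8], "claw": 0}])

```text
time: 39.08
eef_pos: [0.4613, 0.2206, 0.2618]
tcp_rot: [-0.191, 0.982, -0.002, -0.002]
contact_force: [0.6, 0.3, -0.8]
opening: 0.41
```

```bash
python3 - <<'E'
from meas import *
st();delta([0.49,0.36,0.27],114,0);delta([0.49,0.36,0.27],114,45);delta([0.49,0.36,0.25],114,68)
E
```

```text
t 39.08 pos [0.4613 0.2206 0.2618] yaxis 112.1 z [-0.003 -0.004 -1.   ] F [ 0.6  0.3 -0.8] open 0.41 q [ 0.25 -0.11  1.92 -0.    1.33 -1.71]
dp [-0.0789  0.1184 -0.0089] dr [-0.0025 -0.0045 -0.0338]
dp [-0.0789  0.1184 -0.0089] dr [ 0.0109  0.7808 -0.033 ]
dp [-0.079   0.1184  0.0111] dr [ 0.0178  1.1822 -0.0312]
```

>>> carry_out(commands=[{"delta_pos": [-0.015, 0.024, -0.01], "delta_rot": [0.002, 0.11, -0.03], "claw": 0}, {"delta_pos": [-0.03, 0.048, -0.01], "delta_rot": [0.004, 0.22, -0.03], "claw": 0}, {"delta_pos": [-0.045, 0.072, -0.01], "delta_rot": [0.006, 0.33, -0.03], "claw": 0}, {"delta_pos": [-0.06, 0.096, -0.01], "delta_rot": [0.008, 0.44, -0.03], "claw": 0}, {"delta_pos": [-0.079, 0.118, -0.01], "delta_rot": [0.009, 0.55, -0.03], "claw": 0}, {"delta_pos": [-0.079, 0.118, -0.01], "delta_rot": [0.01, 0.66, -0.03], "claw": 0}, {"delta_pos": [-0.079, 0.118, -0.01], "delta_rot": [0.011, 0.77, -0.03], "claw": 0}, {"delta_pos": [-0.079, 0.118, -0.01], "delta_rot": [0.011, 0.78, -0.03], "claw": 0}])

```text
time: 39.75
eef_pos: [0.4895, 0.3598, 0.2632]
tcp_rot: [-0.19, 0.902, -0.082, -0.379]
contact_force: [0.7, -0.2, -3.4]
opening: 0.412
```

```bash
python3 - <<'E'
from meas import *
st();delta([0.49,0.36,0.25],114,68)
shot('side','s20');crop('s20',180,100,380,270,4,'s20c')
E
```

```text
t 39.75 pos [0.4895 0.3598 0.2632] yaxis 113.9 z [-0.653 -0.292 -0.699] F [ 0.7 -0.2 -3.4] open 0.412 q [ 0.46  0.56  1.27  0.03  2.1  -1.53]
dp [-0.0098  0.0001  0.0089] dr [-0.      0.3896 -0.0036]
```

View pics/s20c.png

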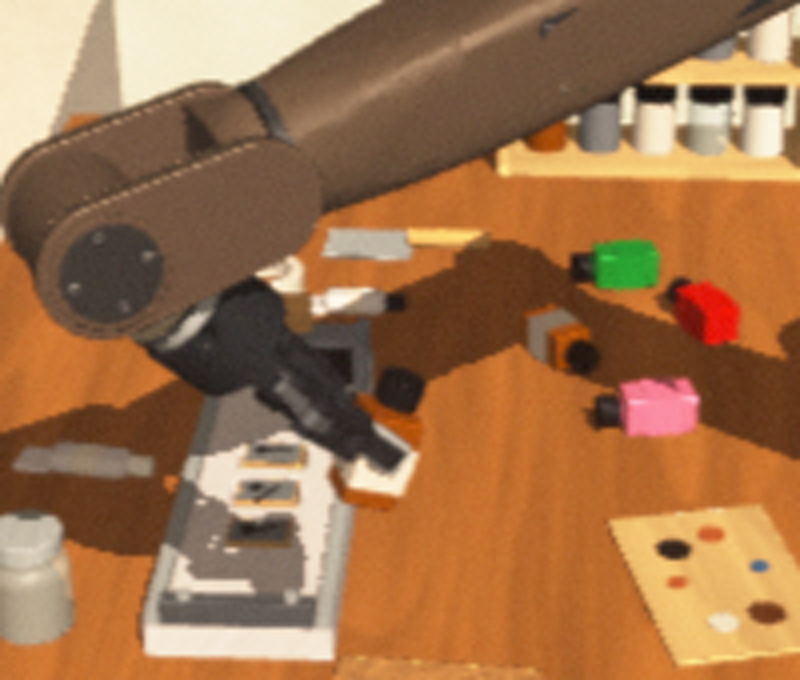

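B is turning upright under the gripper at side pixel (275,218), and the wrist has clearance. Finish the turn, then lower.

>>> carry_out(commands=[{"delta_pos": [-0.003, 0, 0.0], "delta_rot": [0, 0.1, -0.002], "claw": 0}, {"delta_pos": [-0.006, 0, 0.0], "delta_rot": [0, 0.2, -0.004], "claw": 0}, {"delta_pos": [-0.01, 0, 0.0], "delta_rot": [0, 0.3, -0.004], "claw": 0}, {"delta_pos": [-0.01, 0, 0.0], "delta_rot": [0, 0.39, -0.004], "claw": 0}, {"delta_pos": [-0.01, 0, 0.0], "delta_rot": [0, 0.39, -0.004], "claw": 0}, {"delta_pos": [-0.01, 0, 0.0], "delta_rot": [0, 0.39, -0.004], "claw": 0}])

```text
time: 40.3
eef_pos: [0.4951, 0.3619, 0.256]
tcp_rot: [-0.173, 0.812, -0.116, -0.545]
contact_force: [-0.2, 0.7, -0.2]
opening: 0.413
```

```bash
python3 - <<'E'
from meas import *
st();M=Rt(114,68).as_matrix();d=M[:,2];h=np.array([d[0],d[1],0])/np.hypot(d[0],d[1])
tgt=np.array([0.482,0.373,0]);
for z in(.12,.05,.004):
    g=tgt-.0078*h+[0,0,z+.0456];T=g+.029*d;print(z,T.round(4));delta(T,114,68)
shot('side','s21');crop('s21',180,100,380,270,4,'s21c')
E
```

```text
t 40.3 pos [0.4951 0.3619 0.256 ] yaxis 114.0 z [-0.846 -0.376 -0.378] F [-0.2  0.7 -0.2] open 0.413 q [ 0.45  0.77  1.13  0.05  2.42 -1.52]
0.12 [0.4646 0.3652 0.1547]
dp [-0.0837  0.0154  0.0628] dr [0.0003 0.004  0.    ]
0.05 [0.4646 0.3652 0.0847]
dp [-0.1485  0.0154  0.0893] dr [0.0003 0.004  0.    ]
0.004 [0.4646 0.3652 0.0387]
dp [-0.191   0.0154  0.1067] dr [0.0003 0.004  0.    ]
```

View pics/s21c.png

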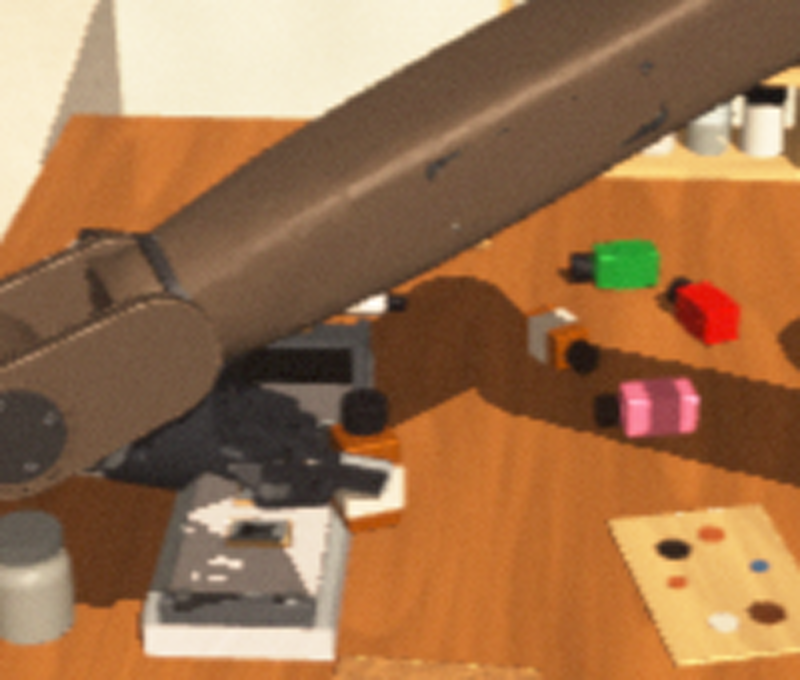

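>>> carry_out(commands=[{"delta_pos": [-0.016, 0.004, 0.012], "delta_rot": [0, 0.004, 0], "claw": 0}, {"delta_pos": [-0.033, 0.008, 0.025], "delta_rot": [0, 0.004, 0], "claw": 0}, {"delta_pos": [-0.05, 0.012, 0.038], "delta_rot": [0, 0.004, 0], "claw": 0}, {"delta_pos": [-0.067, 0.015, 0.05], "delta_rot": [0, 0.004, 0], "claw": 0}, {"delta_pos": [-0.084, 0.015, 0.063], "delta_rot": [0, 0.004, 0], "claw": 0}, {"delta_pos": [-0.106, 0.015, 0.072], "delta_rot": [0, 0.004, 0], "claw": 0}, {"delta_pos": [-0.127, 0.015, 0.081], "delta_rot": [0, 0.004, 0], "claw": 0}, {"delta_pos": [-0.148, 0.015, 0.089], "delta_rot": [0, 0.004, 0], "claw": 0}])

```text
time: 41.02
eef_pos: [0.466, 0.3658, 0.0889]
tcp_rot: [-0.173, 0.814, -0.115, -0.543]
contact_force: [-0.1, 0.1, -0.7]
opening: 0.411
```

```bash
python3 - <<'E'
from meas import *
st();M=Rt(114,68).as_matrix();d=M[:,2];h=np.array([d[0],d[1],0])/np.hypot(d[0],d[1])
tgt=np.array([0.482,0.373,0]);
for z in(.010,.004,):
    g=tgt-.0078*h+[0,0,z+.0456];T=g+.029*d;print(z,T.round(4));delta(T,114,68)
shot('side','s22');crop('s22',160,140,360,300,4,'s22c')
shot('top','t22');crop('t22',100,100,260,260,4,'t22c')
E
```

```text
t 41.02 pos [0.466  0.3658 0.0889] yaxis 114.0 z [-0.843 -0.376 -0.384] F [-0.1  0.1 -0.7] open 0.411 q [ 0.47  0.91  1.23  0.06  2.18 -1.52]
0.01 [0.4646 0.3652 0.0447]
dp [-0.0402  0.      0.0184] dr [-0.0002  0.0104  0.0005]
0.004 [0.4646 0.3652 0.0387]
dp [-0.0457  0.      0.0207] dr [-0.0002  0.0104  0.0005]
```

View pics/s22c.png

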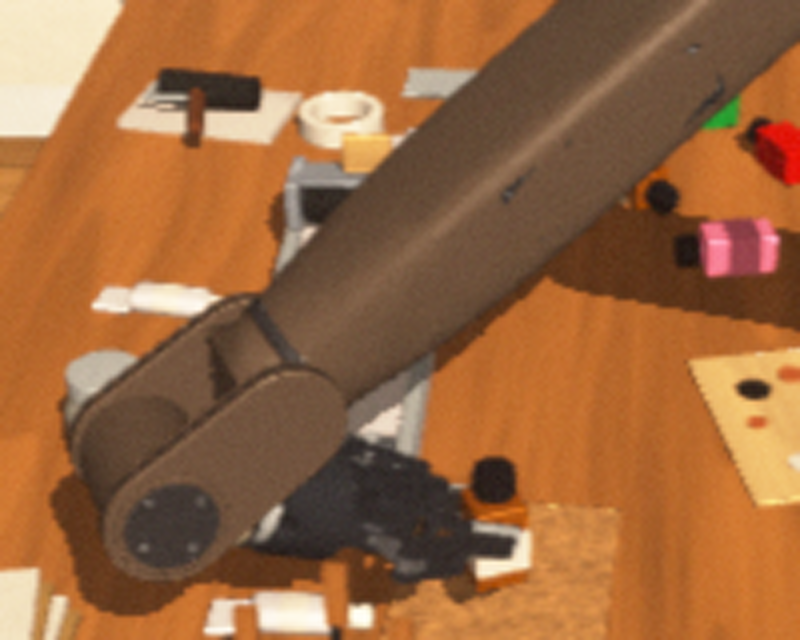

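View pics/t22c.png

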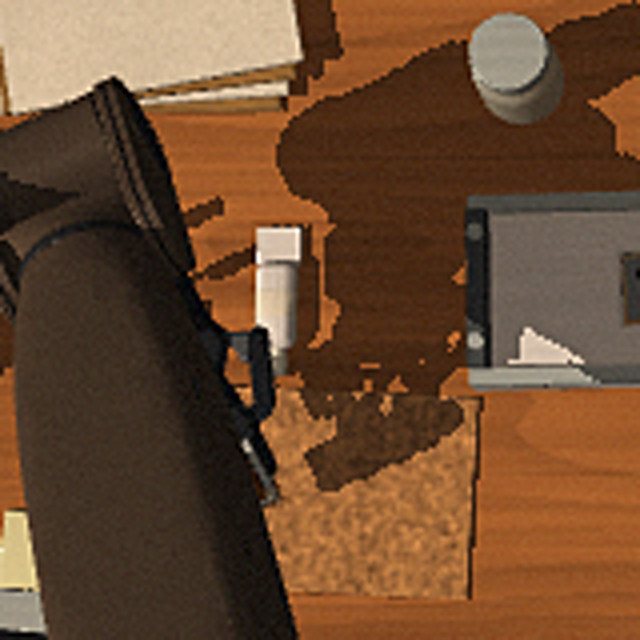

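```bash
python3 - <<'E'
from meas import *
P=cloud('top',np.load('pics/t22_d.npy'))
for u,v in((160,110),(170,118),(128,121),(125,130),(140,160),(147,167),(110,150)):print('top',u,v,P[v,u].round(3))
S=cloud('side',np.load('pics/s22_d.npy'))
for x,y in((170,520),(170,560),(120,540),(200,565),(150,480)):
    u=160+x//4;v=140+y//4;print('side',x,y,S[v,u].round(3))
E
```

```text
top 160 110 [0.816 0.392 0.022]
top 170 118 [0.792 0.363 0.019]
top 128 121 [0.729 0.421 0.209]
top 125 130 [0.701 0.422 0.224]
top 140 160 [0.617 0.371 0.257]
top 147 167 [0.605 0.363 0.227]
top 110 150 [0.653 0.464 0.21 ]
side 170 520 [0.663 0.516 0.195]
side 170 560 [0.664 0.519 0.168]
side 120 540 [0.689 0.528 0.188]
side 200 565 [0.648 0.508 0.157]
side 150 480 [0.671 0.518 0.224]
```

Clear all round: the wrist housing bottom is at about 0.15 m and nothing under it is higher than 0.03. Lower to the mat.

>>> carry_out(commands=[{"delta_pos": [-0.012, 0, 0.006], "delta_rot": [0, 0.01, 0], "claw": 0}, {"delta_pos": [-0.022, 0, 0.01], "delta_rot": [0, 0.01, 0], "claw": 0}, {"delta_pos": [-0.031, 0, 0.014], "delta_rot": [0, 0.01, 0], "claw": 0}, {"delta_pos": [-0.038, 0, 0.0175], "delta_rot": [0, 0.01, 0], "claw": 0}, {"delta_pos": [-0.04, 0, 0.0184], "delta_rot": [0, 0.01, 0], "claw": 0}, {"delta_pos": [-0.04, 0, 0.0184], "delta_rot": [0, 0.01, 0], "claw": 0}])

```text
time: 41.62
eef_pos: [0.4619, 0.3637, 0.0406]
tcp_rot: [-0.172, 0.808, -0.117, -0.551]
contact_force: [-0.5, 0.1, -1.0]
opening: 0.411
```

```bash
python3 - <<'E'
from meas import *
st();delta([0.4646,0.3652,0.0387],114,68)
shot('side','s23');crop('s23',210,210,330,310,6,'s23c')
E
```

```text
t 41.62 pos [0.4619 0.3637 0.0406] yaxis 114.0 z [-0.85  -0.379 -0.365] F [-0.5  0.1 -1. ] open 0.411 q [ 0.47  0.98  1.22  0.06  2.14 -1.52]
dp [-0.0029  0.0003 -0.0022] dr [-0.0002 -0.0099 -0.0002]
```

View pics/s23c.png

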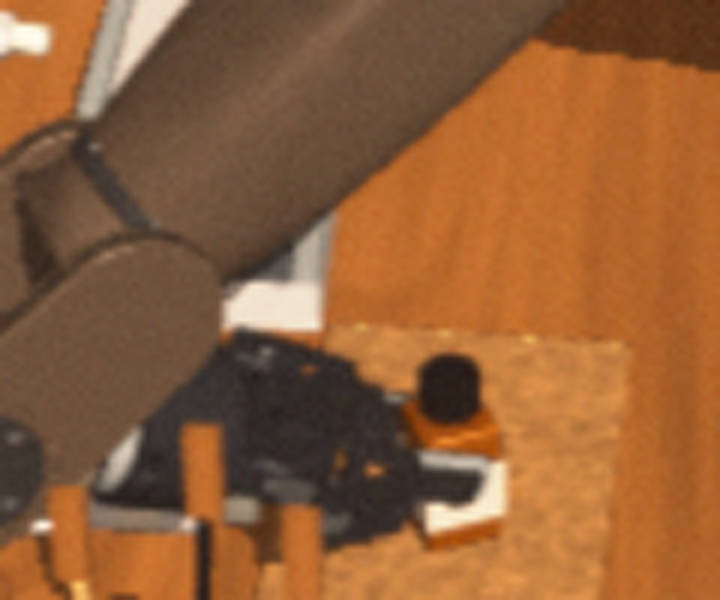

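>>> carry_out(commands=[{"delta_pos": [-0.002, 0, 0.0], "delta_rot": [0, -0.006, 0], "claw": 0}, {"delta_pos": [-0.003, 0, 0.0], "delta_rot": [0, -0.01, 0], "claw": 0}, {"delta_pos": [-0.003, 0, 0.0], "delta_rot": [0, -0.01, 0], "claw": 0}])

```text
time: 41.92
eef_pos: [0.4636, 0.3645, 0.0389]
tcp_rot: [-0.173, 0.812, -0.116, -0.546]
contact_force: [-0.4, 0.2, -1.6]
opening: 0.409
```

```bash
python3 - <<'E'
from meas import *
st();delta([0.4640,0.3652,0.0360],114,68)
E
```

```text
t 41.92 pos [0.4636 0.3645 0.0389] yaxis 114.0 z [-0.846 -0.377 -0.377] F [-0.4  0.2 -1.6] open 0.409 q [ 0.47  0.98  1.22  0.06  2.13 -1.52]
dp [-0.0029  0.0005  0.0005] dr [-0.0002  0.0024 -0.0001]
```

>>> carry_out(commands=[{"delta_pos": [-0.0015, 0, 0.0005], "delta_rot": [0, 0.002, 0], "claw": 0}, {"delta_pos": [-0.003, 0, 0.001], "delta_rot": [0, 0.002, 0], "claw": 0}, {"delta_pos": [-0.003, 0, 0.001], "delta_rot": [0, 0.002, 0], "claw": 0}])

```text
time: 42.17
eef_pos: [0.4642, 0.3648, 0.0374]
tcp_rot: [-0.172, 0.811, -0.116, -0.547]
contact_force: [0.1, 0.7, 4.4]
opening: 0.412
```

```bash
python3 - <<'E'
from meas import *
st();delta([0.4640,0.3652,0.0335],114,68)
E
```

```text
t 42.17 pos [0.4642 0.3648 0.0374] yaxis 114.0 z [-0.847 -0.377 -0.374] F [0.1 0.7 4.4] open 0.412 q [ 0.47  0.98  1.22  0.06  2.13 -1.52]
dp [-0.0036  0.0004  0.0014] dr [-0.0002 -0.0007 -0.    ]
```

Contact with the mat (about 4 N). Release and back off along the tool axis.

>>> carry_out(commands=[{"delta_pos": [0, 0, 0], "delta_rot": [0, 0, 0], "claw": 48}, {"delta_pos": [0, 0, 0], "delta_rot": [0, 0, 0], "claw": 58}, {"delta_pos": [0, 0, 0], "delta_rot": [0, 0, 0], "claw": 60}, {"delta_pos": [0, 0, 0], "delta_rot": [0, 0, 0], "claw": 60}, {"delta_pos": [0, 0, -0.015], "delta_rot": [0, 0, 0], "claw": 60}, {"delta_pos": [0, 0, -0.035], "delta_rot": [0, 0, 0], "claw": 60}, {"delta_pos": [0, 0, -0.06], "delta_rot": [0, 0, 0], "claw": 60}, {"delta_pos": [0.02, 0, -0.085], "delta_rot": [0, 0, 0], "claw": 60}])

```text
time: 42.83
eef_pos: [0.5284, 0.3931, 0.0833]
tcp_rot: [-0.172, 0.809, -0.117, -0.55]
contact_force: [-0.4, -0.0, -1.1]
opening: 0.6
```

```bash
python3 - <<'E'
from meas import *
st();shot('side','s24');crop('s24',180,180,340,310,5,'s24c')
shot('top','t24');crop('t24',100,140,260,270,4,'t24c')
delta([0.60,0.42,0.25],114,0)
E
```

```text
t 42.83 pos [0.5284 0.3931 0.0833] yaxis 114.0 z [-0.85  -0.378 -0.367] F [-0.4 -0.  -1.1] open 0.6 q [ 0.47  1.07  0.97  0.06  2.3  -1.51]
dp [ 0.1186 -0.0045 -0.1268] dr [ 5.0000e-04 -1.1789e+00 -0.0000e+00]
```

View pics/s24c.png

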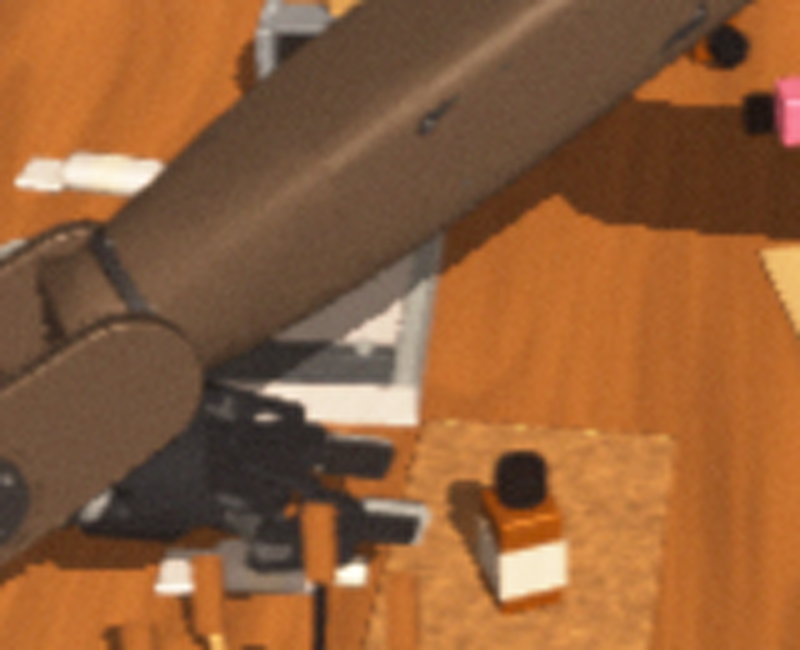

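View pics/t24c.png

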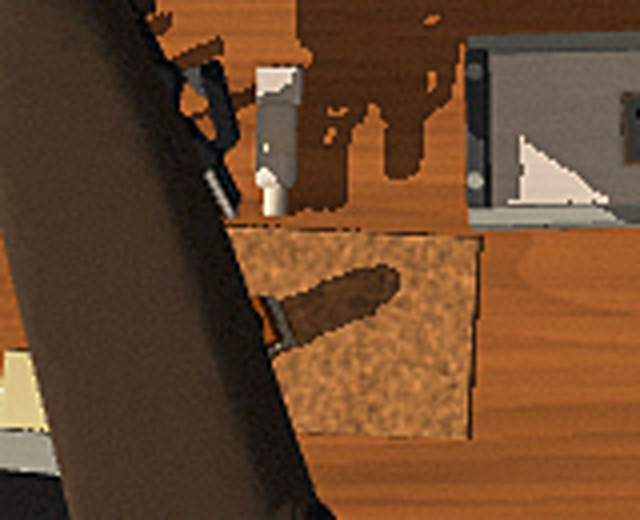

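B stands upright on the mat at side pixel (285,288). Retreat upwards, un-tilt, and go for bottle A.

>>> carry_out(commands=[{"delta_pos": [0.02, 0, -0.025], "delta_rot": [0, 0, 0], "claw": 60}, {"delta_pos": [0.045, 0, -0.05], "delta_rot": [0, -0.05, 0], "claw": 60}, {"delta_pos": [0.07, 0, -0.075], "delta_rot": [0, -0.15, 0], "claw": 60}, {"delta_pos": [0.095, -0.002, -0.1], "delta_rot": [0, -0.27, 0], "claw": 60}, {"delta_pos": [0.118, -0.004, -0.126], "delta_rot": [0, -0.39, 0], "claw": 60}, {"delta_pos": [0.118, -0.004, -0.126], "delta_rot": [0, -0.51, 0], "claw": 60}, {"delta_pos": [0.118, -0.004, -0.126], "delta_rot": [0, -0.63, 0], "claw": 60}, {"delta_pos": [0.118, -0.004, -0.126], "delta_rot": [0, -0.75, 0], "claw": 60}])

```text
time: 43.6
eef_pos: [0.6, 0.4204, 0.2503]
tcp_rot: [-0.203, 0.957, -0.043, -0.204]
contact_force: [0.6, 0.0, -0.1]
opening: 0.598
```

```bash
python3 - <<'E'
from meas import *
st();delta([0.55,0.33,0.27],100,0)
E
```

```text
t 43.6 pos [0.6    0.4204 0.2503] yaxis 114.0 z [-0.372 -0.165 -0.913] F [ 0.6  0.  -0.1] open 0.598 q [ 0.47  0.65  1.07  0.02  1.84 -1.52]
dp [ 0.0834 -0.0623  0.0156] dr [-0.0506 -0.4176  0.2405]
```

>>> carry_out(commands=[{"delta_pos": [0.02, -0.015, 0.003], "delta_rot": [-0.012, -0.1, 0.05], "claw": 60}, {"delta_pos": [0.04, -0.03, 0.006], "delta_rot": [-0.024, -0.2, 0.1], "claw": 60}, {"delta_pos": [0.06, -0.045, 0.01], "delta_rot": [-0.036, -0.3, 0.15], "claw": 60}, {"delta_pos": [0.083, -0.062, 0.015], "delta_rot": [-0.05, -0.4, 0.2], "claw": 60}, {"delta_pos": [0.083, -0.062, 0.015], "delta_rot": [-0.05, -0.418, 0.24], "claw": 60}, {"delta_pos": [0.083, -0.062, 0.015], "delta_rot": [-0.05, -0.418, 0.24], "claw": 60}])

```text
time: 44.1
eef_pos: [0.547, 0.3288, 0.2696]
tcp_rot: [-0.087, 0.996, -0.0, -0.0]
contact_force: [1.2, -0.2, 0.6]
opening: 0.602
```

```bash
python3 - <<'E'
from meas import *
st();delta([0.41,-0.25,0.2],34,0)
shot('top','t25');shot('side','s25');crop('t25',350,190,470,290,6,'t25c')
E
```

```text
t 44.1 pos [0.547  0.3288 0.2696] yaxis 100.0 z [-0.001 -0.001 -1.   ] F [ 1.2 -0.2  0.6] open 0.602 q [ 0.38  0.17  1.62 -0.    1.35 -1.36]
dp [ 0.2351 -0.5463  0.0702] dr [-1.0000e-03 -2.0000e-04  1.1513e+00]
```

View pics/t25c.png

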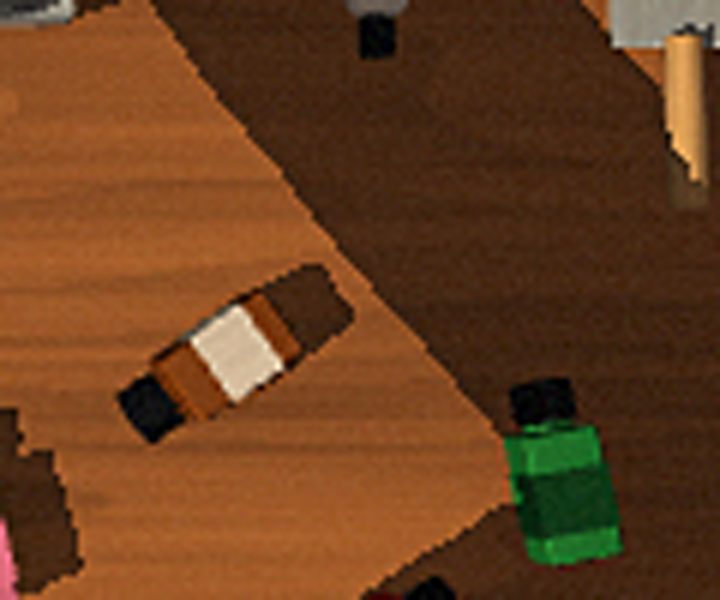

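A is unmoved, label at (389.7,248.7). Same plan with a 20° tilt; my arm model says it is within range.

```bash
python3 - <<'E'
from meas import *
d=Rt(34,-20).as_matrix()[:,2];g=np.array([0.3936,-0.2624,0.0248]);T=g+.029*d
print(d,T.round(4),(T-.08*d).round(4))
E
```

```text
[ 0.19125524 -0.28354755 -0.93969262] [ 0.3991 -0.2706 -0.0025] [ 0.3838 -0.2479  0.0727]
```

>>> carry_out(commands=[{"delta_pos": [0.016, -0.037, 0], "delta_rot": [0, 0, 0.1], "claw": 62}, {"delta_pos": [0.032, -0.074, 0], "delta_rot": [0, 0, 0.2], "claw": 62}, {"delta_pos": [0.048, -0.112, 0], "delta_rot": [0, 0, 0.3], "claw": 62}, {"delta_pos": [0.064, -0.15, 0], "delta_rot": [0, 0, 0.4], "claw": 62}, {"delta_pos": [0.08, -0.187, 0.01], "delta_rot": [0, 0, 0.5], "claw": 62}, {"delta_pos": [0.096, -0.224, 0.02], "delta_rot": [0, 0, 0.6], "claw": 62}, {"delta_pos": [0.112, -0.262, 0.03], "delta_rot": [0, 0, 0.7], "claw": 62}, {"delta_pos": [0.128, -0.3, 0.04], "delta_rot": [0, 0, 0.8], "claw": 62}])

```text
time: 44.87
eef_pos: [0.4785, 0.0126, 0.2311]
tcp_rot: [0.308, 0.951, 0.0, 0.001]
contact_force: [1.0, -0.9, 0.0]
opening: 0.62
```

```bash
python3 - <<'E'
from meas import *
st();delta([0.45,-0.22,0.2],34,0)
shot('side','s26');crop('s26',180,180,340,310,4,'s26c')
E
```

```text
t 44.87 pos [0.4785 0.0126 0.2311] yaxis 54.1 z [ 0.002  0.    -1.   ] F [ 1.  -0.9  0. ] open 0.62 q [-0.19 -0.17  2.03  0.    1.27 -1.13]
dp [-0.1133 -0.2052  0.031 ] dr [0.0017 0.0013 0.3508]
```

View pics/s26c.png

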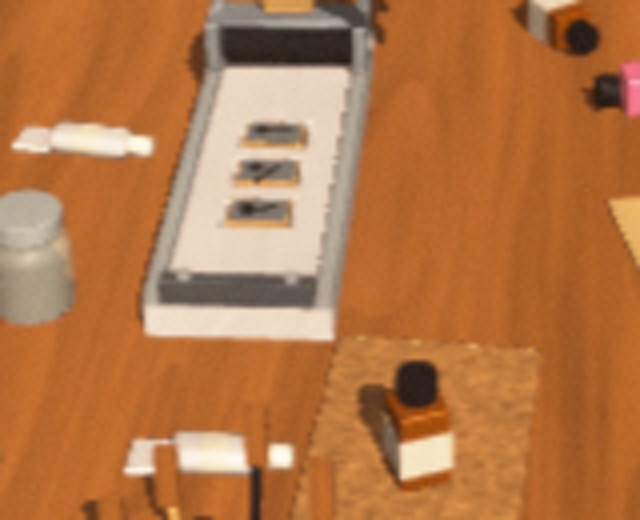

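B stands on the mat at (284,286), and the press is intact. On to A.

>>> carry_out(commands=[{"delta_pos": [-0.019, -0.034, 0.005], "delta_rot": [0, 0, 0.06], "claw": 62}, {"delta_pos": [-0.038, -0.068, 0.01], "delta_rot": [0, 0, 0.12], "claw": 62}, {"delta_pos": [-0.057, -0.103, 0.015], "delta_rot": [0, 0, 0.18], "claw": 62}, {"delta_pos": [-0.076, -0.137, 0.02], "delta_rot": [0, 0, 0.24], "claw": 62}, {"delta_pos": [-0.095, -0.171, 0.025], "delta_rot": [0, 0, 0.3], "claw": 62}, {"delta_pos": [-0.113, -0.205, 0.031], "delta_rot": [0, 0, 0.35], "claw": 62}, {"delta_pos": [-0.113, -0.205, 0.031], "delta_rot": [0, 0, 0.35], "claw": 62}])

```text
time: 45.5
eef_pos: [0.4458, -0.2319, 0.198]
tcp_rot: [0.476, 0.88, -0.004, -0.001]
contact_force: [0.1, -0.1, -0.1]
opening: 0.617
```

```bash
python3 - <<'E'
from meas import *
st();delta([0.3838,-0.2479,0.0727],34,-20)
E
```

```text
t 45.5 pos [ 0.4458 -0.2319  0.198 ] yaxis 33.2 z [-0.005 -0.006 -1.   ] F [ 0.1 -0.1 -0.1] open 0.617 q [-0.68 -0.08  2.02 -0.01  1.2  -1.25]
dp [ 0.0208 -0.0598  0.1257] dr [-0.0097 -0.3466 -0.0131]
```

>>> carry_out(commands=[{"delta_pos": [0.005, -0.015, 0.02], "delta_rot": [-0.002, -0.08, -0.004], "claw": 62}, {"delta_pos": [0.01, -0.03, 0.045], "delta_rot": [-0.004, -0.17, -0.008], "claw": 62}, {"delta_pos": [0.016, -0.045, 0.07], "delta_rot": [-0.007, -0.26, -0.012], "claw": 62}, {"delta_pos": [0.021, -0.06, 0.095], "delta_rot": [-0.0097, -0.347, -0.013], "claw": 62}, {"delta_pos": [0.021, -0.06, 0.115], "delta_rot": [-0.0097, -0.347, -0.013], "claw": 62}, {"delta_pos": [0.021, -0.06, 0.125], "delta_rot": [-0.0097, -0.347, -0.013], "claw": 62}, {"delta_pos": [0.021, -0.06, 0.125], "delta_rot": [-0.0097, -0.347, -0.013], "claw": 62}])

```text
time: 46.08
eef_pos: [0.3827, -0.2465, 0.0706]
tcp_rot: [0.462, 0.87, -0.081, 0.151]
contact_force: [-0.1, 0.8, 1.2]
opening: 0.62
```

```bash
python3 - <<'E'
from meas import *
st();delta([0.3991,-0.2706,-0.0025],34,-20)
shot('side','s27');crop('s27',260,130,380,230,6,'s27c')
E
```

```text
t 46.08 pos [ 0.3827 -0.2465  0.0706] yaxis 34.1 z [ 0.187 -0.28  -0.942] F [-0.1  0.8  1.2] open 0.62 q [-0.75 -0.19  2.4  -0.14  0.59 -1.25]
dp [-0.0028  0.0002  0.0786] dr [-0.0009 -0.0058  0.0015]
```

View pics/s27c.png

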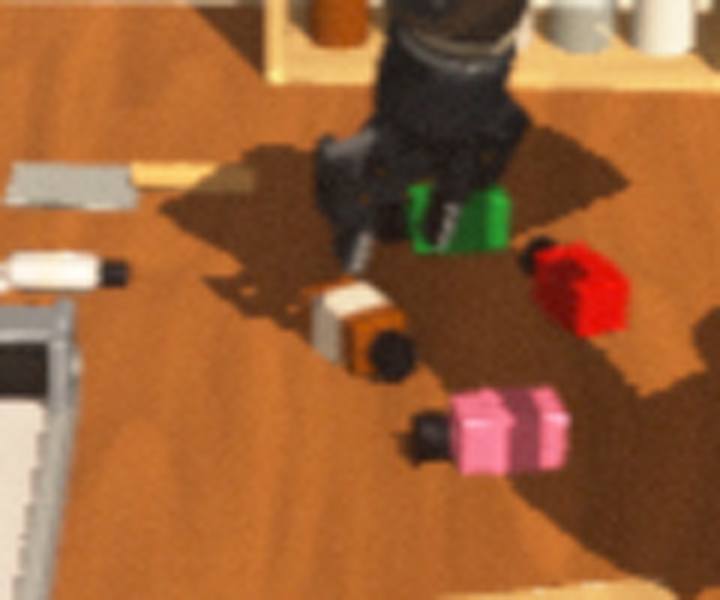

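>>> carry_out(commands=[{"delta_pos": [-0.002, 0, 0.015], "delta_rot": [0, -0.006, 0], "claw": 62}, {"delta_pos": [-0.003, 0, 0.03], "delta_rot": [0, -0.006, 0], "claw": 62}, {"delta_pos": [-0.003, 0, 0.045], "delta_rot": [0, -0.006, 0], "claw": 62}, {"delta_pos": [-0.003, 0, 0.06], "delta_rot": [0, -0.006, 0], "claw": 62}, {"delta_pos": [-0.003, 0, 0.07], "delta_rot": [0, -0.006, 0], "claw": 62}, {"delta_pos": [-0.003, 0, 0.076], "delta_rot": [0, -0.006, 0], "claw": 62}, {"delta_pos": [-0.003, 0, 0.076], "delta_rot": [0, -0.006, 0], "claw": 62}])

```text
time: 46.72
eef_pos: [0.4013, -0.2724, 0.0023]
tcp_rot: [0.461, 0.87, -0.083, 0.155]
contact_force: [-0.1, 0.3, -0.3]
opening: 0.62
```

```bash
python3 - <<'E'
from meas import *
st();delta([0.3991,-0.2706,-0.0025],34,-20)
E
```

```text
t 46.72 pos [ 0.4013 -0.2724  0.0023] yaxis 34.1 z [ 0.193 -0.286 -0.938] F [-0.1  0.3 -0.3] open 0.62 q [-0.77  0.05  2.36 -0.19  0.4  -1.2 ]
dp [ 0.0042 -0.0008  0.0035] dr [0.     0.0037 0.0018]
```

>>> carry_out(commands=[{"delta_pos": [0.003, -0.001, 0.002], "delta_rot": [0, 0.003, 0.001], "claw": 62}, {"delta_pos": [0.004, -0.001, 0.0035], "delta_rot": [0, 0.003, 0.001], "claw": 62}, {"delta_pos": [0.004, -0.001, 0.0035], "delta_rot": [0, 0.003, 0.001], "claw": 62}, {"delta_pos": [0.004, -0.001, 0.0035], "delta_rot": [0, 0.003, 0.001], "claw": 0}, {"delta_pos": [0.004, -0.001, 0.0035], "delta_rot": [0, 0.003, 0.001], "claw": 0}, {"delta_pos": [0.004, -0.001, 0.0035], "delta_rot": [0, 0.003, 0.001], "claw": 0}, {"delta_pos": [0.004, -0.001, 0.0035], "delta_rot": [0, 0.003, 0.001], "claw": 0}, {"delta_pos": [0.004, -0.001, 0.0035], "delta_rot": [0, 0.003, 0.001], "claw": 0}], force=60)

```text
time: 47.38
eef_pos: [0.3994, -0.2711, -0.0016]
tcp_rot: [0.462, 0.87, -0.082, 0.154]
contact_force: [-2.0, 2.5, 5.9]
opening: 0.41
```

```bash
python3 - <<'E'
from meas import *
st();s=ctrl.get_state();M=Ro.from_quat(s['tcp_rot']).as_matrix();g=s['eef_pos']-.029*M[:,2];a=np.array([np.cos(np.radians(124)),np.sin(np.radians(124))])
print('grasp',g,'from base',42.5+1000*(g[:2]-[.395,-.2645])@a,'above axis',g[2]-.018)
delta(s['eef_pos']+[0.03,-0.0,.19],34,0)
E
```

```text
t 47.38 pos [ 0.3994 -0.2711 -0.0016] yaxis 34.1 z [ 0.192 -0.285 -0.939] F [-2.   2.5  5.9] open 0.41 q [-0.77  0.05  2.36 -0.19  0.39 -1.2 ]
grasp [ 0.39385875 -0.26281743  0.02558466] from base 44.53308974552193 above axis 0.007584662541988446
dp [-0.0811  0.0248 -0.1726] dr [1.000e-04 3.509e-01 9.000e-04]
```

Gripped (opening 0.41). Lift and straighten.

>>> carry_out(commands=[{"delta_pos": [-0.012, 0.002, -0.025], "delta_rot": [0, 0.0, 0], "claw": 0}, {"delta_pos": [-0.024, 0.005, -0.05], "delta_rot": [0, 0.05, 0], "claw": 0}, {"delta_pos": [-0.036, 0.01, -0.077], "delta_rot": [0, 0.11, 0], "claw": 0}, {"delta_pos": [-0.048, 0.014, -0.103], "delta_rot": [0, 0.17, 0], "claw": 0}, {"delta_pos": [-0.06, 0.018, -0.13], "delta_rot": [0, 0.23, 0], "claw": 0}, {"delta_pos": [-0.072, 0.022, -0.155], "delta_rot": [0, 0.29, 0], "claw": 0}, {"delta_pos": [-0.081, 0.025, -0.172], "delta_rot": [0, 0.35, 0], "claw": 0}, {"delta_pos": [-0.081, 0.025, -0.172], "delta_rot": [0, 0.35, 0], "claw": 0}])

```text
time: 48.05
eef_pos: [0.4329, -0.2745, 0.1931]
tcp_rot: [0.469, 0.883, -0.001, 0.005]
contact_force: [0.9, -0.9, -0.1]
opening: 0.408
```

```bash
python3 - <<'E'
from meas import *
st();delta([0.47,0.0,0.29],70,0);shot('side','s28');crop('s28',260,60,380,180,5,'s28c')
E
```

```text
t 48.05 pos [ 0.4329 -0.2745  0.1931] yaxis 34.0 z [ 0.008 -0.007 -1.   ] F [ 0.9 -0.9 -0.1] open 0.408 q [-0.76 -0.06  2.   -0.    1.18 -1.36]
dp [ 0.2057  0.1846 -0.0986] dr [-0.0012  0.0109 -0.6279]
```

View pics/s28c.png

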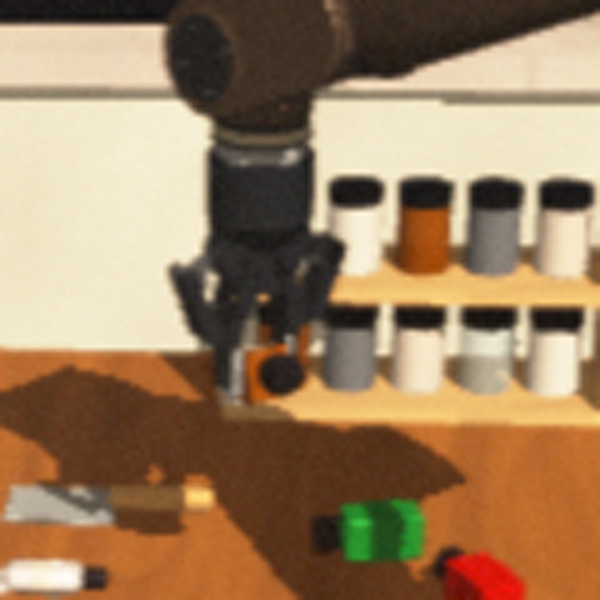

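>>> carry_out(commands=[{"delta_pos": [0.01, 0.008, -0.03], "delta_rot": [0, 0.005, -0.05], "claw": 0}, {"delta_pos": [0.035, 0.03, -0.06], "delta_rot": [0, 0.01, -0.13], "claw": 0}, {"delta_pos": [0.063, 0.056, -0.08], "delta_rot": [0, 0.01, -0.21], "claw": 0}, {"delta_pos": [0.092, 0.082, -0.095], "delta_rot": [0, 0.01, -0.3], "claw": 0}, {"delta_pos": [0.121, 0.108, -0.098], "delta_rot": [0, 0.01, -0.39], "claw": 0}, {"delta_pos": [0.15, 0.134, -0.098], "delta_rot": [0, 0.01, -0.48], "claw": 0}, {"delta_pos": [0.178, 0.16, -0.098], "delta_rot": [0, 0.01, -0.56], "claw": 0}, {"delta_pos": [0.205, 0.184, -0.098], "delta_rot": [0, 0.01, -0.628], "claw": 0}])

```text
time: 48.77
eef_pos: [0.4666, 0.0029, 0.2832]
tcp_rot: [0.172, 0.985, 0.0, -0.003]
contact_force: [0.7, -0.6, -1.7]
opening: 0.411
```

```bash
python3 - <<'E'
from meas import *
st();delta([0.48,0.25,0.29],110,0)
E
```

```text
t 48.77 pos [0.4666 0.0029 0.2832] yaxis 70.2 z [-0.007  0.001 -1.   ] F [ 0.7 -0.6 -1.7] open 0.411 q [-0.21 -0.23  1.99  0.    1.39 -1.44]
dp [ 0.071   0.2371 -0.0066] dr [ 0.0015 -0.0067 -0.6939]
```

>>> carry_out(commands=[{"delta_pos": [0.01, 0.033, -0.006], "delta_rot": [0, 0, -0.1], "claw": 0}, {"delta_pos": [0.02, 0.067, -0.006], "delta_rot": [0, 0, -0.2], "claw": 0}, {"delta_pos": [0.03, 0.1, -0.006], "delta_rot": [0, 0, -0.3], "claw": 0}, {"delta_pos": [0.04, 0.134, -0.006], "delta_rot": [0, 0, -0.4], "claw": 0}, {"delta_pos": [0.05, 0.167, -0.006], "delta_rot": [0, 0, -0.5], "claw": 0}, {"delta_pos": [0.06, 0.2, -0.006], "delta_rot": [0, 0, -0.6], "claw": 0}, {"delta_pos": [0.071, 0.237, -0.006], "delta_rot": [0, -0.006, -0.694], "claw": 0}, {"delta_pos": [0.071, 0.237, -0.006], "delta_rot": [0, -0.006, -0.694], "claw": 0}])

```text
time: 49.43
eef_pos: [0.4773, 0.2547, 0.2854]
tcp_rot: [-0.178, 0.984, 0.002, -0.002]
contact_force: [-1.4, -1.3, -1.5]
opening: 0.412
```

```bash
python3 - <<'E'
from meas import *
st();delta([0.49,0.26,0.27],110,35);delta([0.49,0.26,0.27],110,70)
E
```

```text
t 49.43 pos [0.4773 0.2547 0.2854] yaxis 110.5 z [-0.005  0.003 -1.   ] F [-1.4 -1.3 -1.5] open 0.412 q [ 0.3  -0.05  1.83  0.    1.37 -1.63]
dp [-0.0138  0.0004  0.0154] dr [0.0016 0.607  0.01  ]
dp [-0.0138  0.0004  0.0154] dr [-0.0015  1.2178  0.0105]
```

>>> carry_out(commands=[{"delta_pos": [-0.005, 0, 0], "delta_rot": [0, 0.11, 0.002], "claw": 0}, {"delta_pos": [-0.01, 0, 0], "delta_rot": [0, 0.22, 0.004], "claw": 0}, {"delta_pos": [-0.013, 0, 0], "delta_rot": [0, 0.33, 0.006], "claw": 0}, {"delta_pos": [-0.013, 0, 0.005], "delta_rot": [0, 0.44, 0.008], "claw": 0}, {"delta_pos": [-0.013, 0, 0.01], "delta_rot": [0, 0.55, 0.01], "claw": 0}, {"delta_pos": [-0.013, 0, 0.015], "delta_rot": [0, 0.66, 0.01], "claw": 0}, {"delta_pos": [-0.013, 0, 0.015], "delta_rot": [0, 0.77, 0.01], "claw": 0}, {"delta_pos": [-0.013, 0, 0.015], "delta_rot": [0, 0.88, 0.01], "claw": 0}])

```text
time: 50.1
eef_pos: [0.4884, 0.2587, 0.2673]
tcp_rot: [-0.157, 0.888, -0.075, -0.425]
contact_force: [-0.5, 0.1, -0.9]
opening: 0.414
```

```bash
python3 - <<'E'
from meas import *
st();delta([0.49,0.26,0.25],110,70)
E
```

```text
t 50.1 pos [0.4884 0.2587 0.2673] yaxis 110.0 z [-0.732 -0.266 -0.628] F [-0.5  0.1 -0.9] open 0.414 q [ 0.32  0.49  1.4  -0.03  2.14 -1.61]
dp [-0.0146  0.0007  0.0093] dr [-0.      0.3293 -0.0004]
```

>>> carry_out(commands=[{"delta_pos": [-0.005, 0, 0.002], "delta_rot": [0, 0.1, 0], "claw": 0}, {"delta_pos": [-0.01, 0, 0.005], "delta_rot": [0, 0.2, 0], "claw": 0}, {"delta_pos": [-0.0146, 0, 0.009], "delta_rot": [0, 0.3, 0], "claw": 0}, {"delta_pos": [-0.0146, 0, 0.009], "delta_rot": [0, 0.33, 0], "claw": 0}, {"delta_pos": [-0.0146, 0, 0.009], "delta_rot": [0, 0.33, 0], "claw": 0}, {"delta_pos": [-0.0146, 0, 0.009], "delta_rot": [0, 0.33, 0], "claw": 0}])

```text
time: 50.6
eef_pos: [0.4898, 0.2591, 0.2492]
tcp_rot: [-0.142, 0.806, -0.1, -0.565]
contact_force: [0.8, -0.0, -0.5]
opening: 0.411
```

```bash
cat > placeA.py <<'E'
from meas import *
st();M=Rt(110,70).as_matrix();d=M[:,2];h=np.array([d[0],d[1],0])/np.hypot(d[0],d[1])
tgt=np.array([0.477,0.262,0]);
for z in(.05,.01,.004,.001):
    g=tgt-.0076*h+[0,0,z+.0445];T=g+.029*d;print(z,T.round(4));delta(T,110,70)
E
python3 - <<'E'
from placeA import *
shot('side','s29');crop('s29',180,100,380,270,4,'s29c')
E
```

```text
t 50.6 pos [0.4898 0.2591 0.2492] yaxis 110.0 z [-0.883 -0.322 -0.341] F [ 0.8 -0.  -0.5] open 0.411 q [ 0.32  0.67  1.32 -0.04  2.38 -1.61]
0.05 [0.4585 0.2553 0.0846]
dp [-0.1443  0.0072  0.085 ] dr [-0.     -0.0013 -0.0005]
0.01 [0.4585 0.2553 0.0446]
dp [-0.1819  0.0072  0.0986] dr [-0.     -0.0013 -0.0005]
0.004 [0.4585 0.2553 0.0386]
dp [-0.1875  0.0072  0.1007] dr [-0.     -0.0013 -0.0005]
0.001 [0.4585 0.2553 0.0356]
dp [-0.1903  0.0072  0.1017] dr [-0.     -0.0013 -0.0005]
```

View pics/s29c.png

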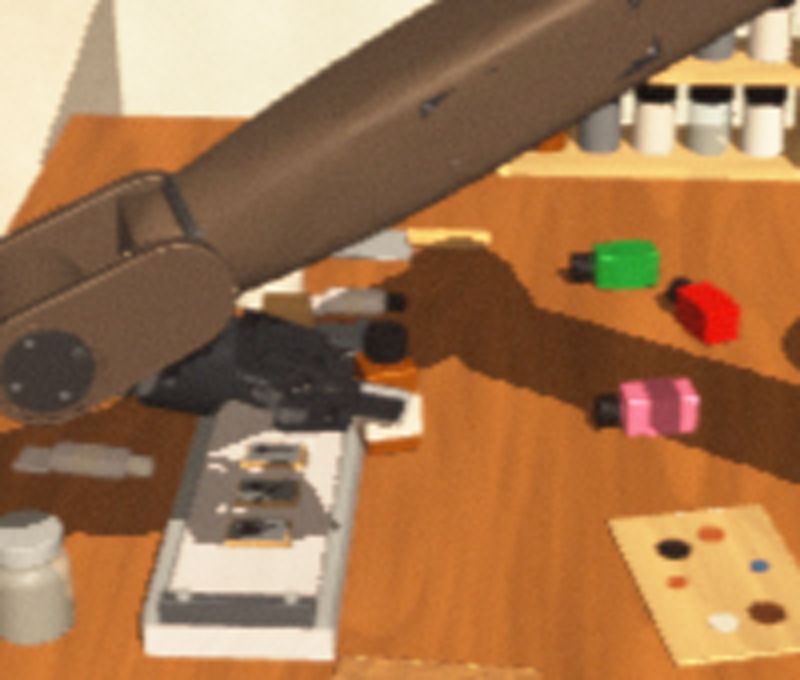

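A is upright in the gripper, and clearances to B, the bed end and tube0 work out. Lower it.

>>> carry_out(commands=[{"delta_pos": [-0.018, 0.002, 0.012], "delta_rot": [0, 0, 0], "claw": 0}, {"delta_pos": [-0.036, 0.004, 0.024], "delta_rot": [0, 0, 0], "claw": 0}, {"delta_pos": [-0.054, 0.006, 0.036], "delta_rot": [0, 0, 0], "claw": 0}, {"delta_pos": [-0.072, 0.007, 0.048], "delta_rot": [0, 0, 0], "claw": 0}, {"delta_pos": [-0.09, 0.007, 0.06], "delta_rot": [0, 0, 0], "claw": 0}, {"delta_pos": [-0.108, 0.007, 0.07], "delta_rot": [0, 0, 0], "claw": 0}, {"delta_pos": [-0.126, 0.007, 0.078], "delta_rot": [0, 0, 0], "claw": 0}, {"delta_pos": [-0.144, 0.007, 0.085], "delta_rot": [0, 0, 0], "claw": 0}])

```text
time: 51.32
eef_pos: [0.46, 0.2557, 0.0876]
tcp_rot: [-0.142, 0.809, -0.099, -0.562]
contact_force: [0.1, -1.3, -1.1]
opening: 0.409
```

```bash
python3 - <<'E'
from placeA import *
shot('side','s30');crop('s30',160,140,360,310,4,'s30c')
E
```

```text
t 51.32 pos [0.46   0.2557 0.0876] yaxis 110.0 z [-0.88  -0.321 -0.349] F [ 0.1 -1.3 -1.1] open 0.409 q [ 0.33  0.81  1.42 -0.03  2.12 -1.59]
0.05 [0.4585 0.2553 0.0846]
dp [-0.0023  0.0001  0.0025] dr [-0.0005  0.0077 -0.0007]
0.01 [0.4585 0.2553 0.0446]
dp [-0.0398  0.0001  0.0165] dr [-0.0005  0.0077 -0.0007]
0.004 [0.4585 0.2553 0.0386]
dp [-0.0454  0.0001  0.0186] dr [-0.0005  0.0077 -0.0007]
0.001 [0.4585 0.2553 0.0356]
dp [-0.0482  0.0001  0.0196] dr [-0.0005  0.0077 -0.0007]
```

View pics/s30c.png

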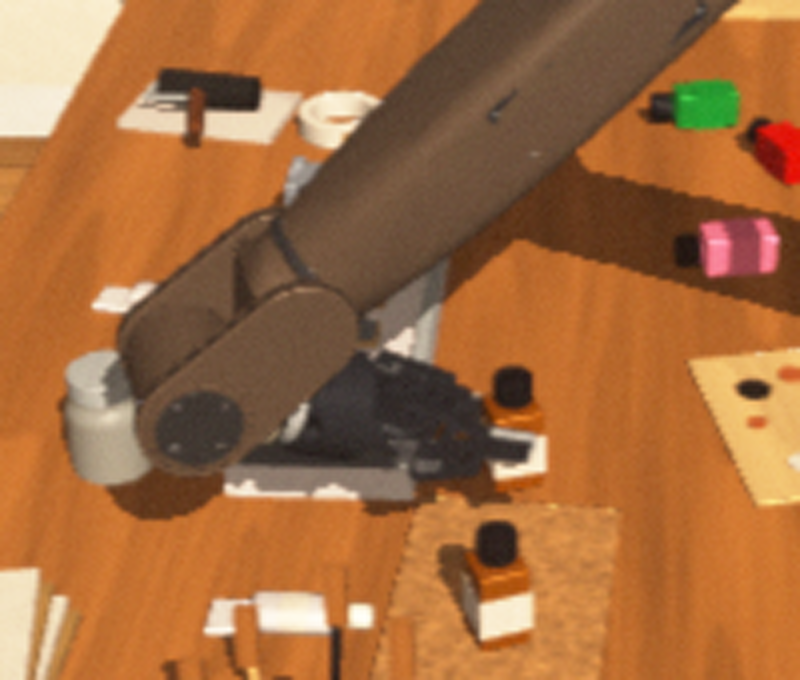

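```bash
python3 - <<'E'
from meas import *
shot('top','t30');crop('t30',120,80,280,260,4,'t30c')
P=cloud('top',np.load('pics/t30_d.npy'))
m=np.zeros((420,560),bool);m[80:250,100:300]=True
Q=P[m&(P[...,2]>.03)&(P[...,2]<.6)]
k=(Q[:,0]>.6);Q=Q[k]
for z0,z1 in((.03,.08),(.08,.12),(.12,.18),(.18,.25),(.25,.35)):
    q=Q[(Q[:,2]>=z0)&(Q[:,2]<z1)&(Q[:,1]>.1)&(Q[:,1]<.6)]
    if len(q):print(z0,z1,len(q),'x',np.percentile(q[:,0],[1,99]).round(3),'y',np.percentile(q[:,1],[1,99]).round(3))
E
```

```text
0.03 0.08 628 x [0.602 0.869] y [0.102 0.46 ]
0.08 0.12 282 x [0.76  0.814] y [0.158 0.212]
0.12 0.18 81 x [0.601 0.737] y [0.265 0.297]
0.18 0.25 1163 x [0.604 0.729] y [0.254 0.393]
0.25 0.35 726 x [0.6   0.662] y [0.258 0.37 ]
```

View pics/t30c.png

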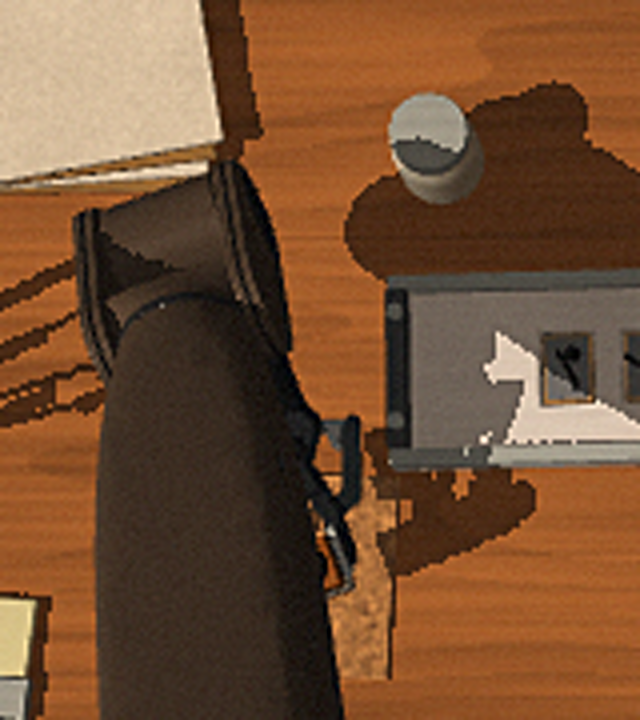

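The housing (x ≤ 0.74, y ≥ 0.25) is clear of the jar (x 0.76–0.81, y ≤ 0.21). Continue down.

>>> carry_out(commands=[{"delta_pos": [-0.012, 0, 0.006], "delta_rot": [0, 0.005, 0], "claw": 0}, {"delta_pos": [-0.022, 0, 0.01], "delta_rot": [0, 0.005, 0], "claw": 0}, {"delta_pos": [-0.031, 0, 0.0135], "delta_rot": [0, 0.005, 0], "claw": 0}, {"delta_pos": [-0.037, 0, 0.0155], "delta_rot": [0, 0.005, 0], "claw": 0}, {"delta_pos": [-0.039, 0, 0.016], "delta_rot": [0, 0.005, 0], "claw": 0}, {"delta_pos": [-0.039, 0, 0.016], "delta_rot": [0, 0.005, 0], "claw": 0}])

```text
time: 51.92
eef_pos: [0.4566, 0.2544, 0.0425]
tcp_rot: [-0.142, 0.805, -0.1, -0.567]
contact_force: [0.8, 0.1, -0.6]
opening: 0.413
```

```bash
python3 placeA.py
```

```text
t 51.92 pos [0.4566 0.2544 0.0425] yaxis 110.0 z [-0.885 -0.322 -0.337] F [ 0.8  0.1 -0.6] open 0.413 q [ 0.33  0.88  1.41 -0.03  2.08 -1.59]
0.05 [0.4585 0.2553 0.0846]
dp [ 0.0389  0.0001 -0.0162] dr [-0.0002 -0.0052 -0.0006]
0.01 [0.4585 0.2553 0.0446]
dp [ 0.0012  0.0001 -0.0027] dr [-0.0002 -0.0052 -0.0006]
0.004 [0.4585 0.2553 0.0386]
dp [-0.0044  0.0001 -0.0007] dr [-0.0002 -0.0052 -0.0006]
0.001 [0.4585 0.2553 0.0356]
dp [-0.0073  0.0001  0.0003] dr [-0.0002 -0.0052 -0.0006]
```

>>> carry_out(commands=[{"delta_pos": [-0.0015, 0, 0], "delta_rot": [0, -0.005, 0], "claw": 0}, {"delta_pos": [-0.003, 0, 0], "delta_rot": [0, -0.005, 0], "claw": 0}, {"delta_pos": [-0.004, 0, 0], "delta_rot": [0, -0.005, 0], "claw": 0}, {"delta_pos": [-0.0045, 0, 0], "delta_rot": [0, -0.005, 0], "claw": 0}])

```text
time: 52.25
eef_pos: [0.4582, 0.255, 0.0385]
tcp_rot: [-0.142, 0.807, -0.1, -0.565]
contact_force: [0.2, 0.5, -1.4]
opening: 0.411
```

```bash
python3 placeA.py | tail -4;python3 -c "from h import *;st()"
```

```text
0.004 [0.4585 0.2553 0.0386]
dp [-0.      0.0001 -0.0004] dr [-0.0003  0.0004 -0.0006]
0.001 [0.4585 0.2553 0.0356]
dp [-0.0028  0.0001  0.0006] dr [-0.0003  0.0004 -0.0006]
t 52.25 pos [0.4582 0.255  0.0385] yaxis 110.0 z [-0.883 -0.322 -0.342] F [ 0.2  0.5 -1.4] open 0.411 q [ 0.33  0.89  1.41 -0.03  2.07 -1.59]
```

>>> carry_out(commands=[{"delta_pos": [-0.0015, 0, 0.0003], "delta_rot": [0, 0, 0], "claw": 0}, {"delta_pos": [-0.003, 0, 0.0006], "delta_rot": [0, 0, 0], "claw": 0}, {"delta_pos": [-0.003, 0, 0.0006], "delta_rot": [0, 0, 0], "claw": 0}])

```text
time: 52.5
eef_pos: [0.4589, 0.2553, 0.0366]
tcp_rot: [-0.142, 0.806, -0.1, -0.565]
contact_force: [-1.8, -1.2, 3.0]
opening: 0.412
```

```bash
python3 -c "from h import *;st()"
```

```text
t 52.5 pos [0.4589 0.2553 0.0366] yaxis 110.0 z [-0.883 -0.322 -0.341] F [-1.8 -1.2  3. ] open 0.412 q [ 0.33  0.89  1.4  -0.03  2.07 -1.59]
```

Light contact (3 N). Release and retreat.

>>> carry_out(commands=[{"delta_pos": [-0.0005, 0, 0], "delta_rot": [0, 0, 0], "claw": 48}, {"delta_pos": [0, 0, 0], "delta_rot": [0, 0, 0], "claw": 56}, {"delta_pos": [0, 0, 0], "delta_rot": [0, 0, 0], "claw": 58}, {"delta_pos": [0, 0, 0], "delta_rot": [0, 0, 0], "claw": 58}, {"delta_pos": [0, 0, -0.015], "delta_rot": [0, 0, 0], "claw": 58}, {"delta_pos": [0, 0, -0.035], "delta_rot": [0, 0, 0], "claw": 58}, {"delta_pos": [0, 0, -0.06], "delta_rot": [0, 0, 0], "claw": 58}, {"delta_pos": [0.02, 0, -0.085], "delta_rot": [0, 0, 0], "claw": 58}])

```text
time: 53.17
eef_pos: [0.5265, 0.2798, 0.0808]
tcp_rot: [-0.142, 0.805, -0.1, -0.568]
contact_force: [-0.1, -0.5, -1.8]
opening: 0.583
```

```bash
python3 - <<'E'
from meas import *
st();shot('side','s31');crop('s31',180,180,340,310,5,'s31c');delta([0.58,0.30,0.24],110,20)
E
```

```text
t 53.17 pos [0.5265 0.2798 0.0808] yaxis 110.0 z [-0.885 -0.322 -0.335] F [-0.1 -0.5 -1.8] open 0.583 q [ 0.33  0.96  1.18 -0.03  2.23 -1.59]
dp [ 0.1238  0.0007 -0.1012] dr [-4.000e-04 -8.687e-01 -9.000e-04]
```

View pics/s31c.png

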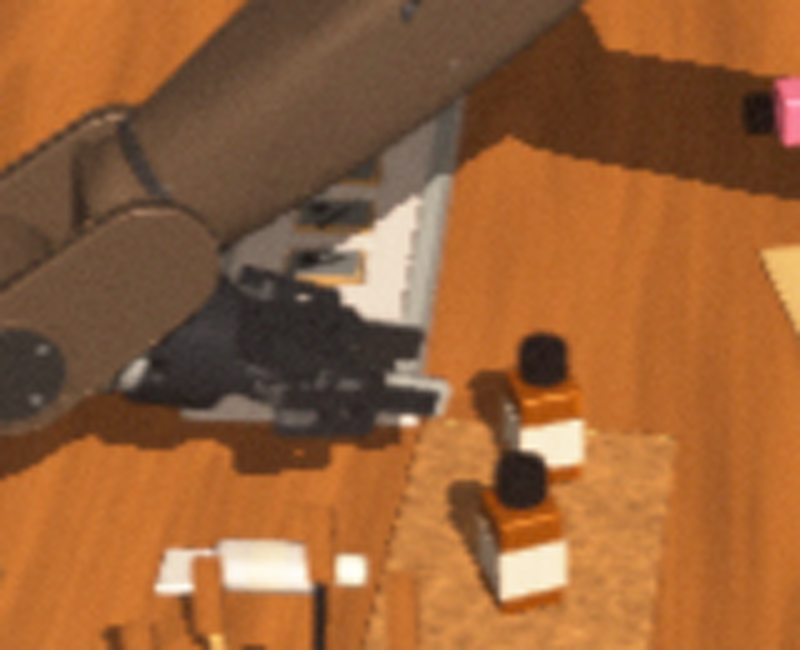

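Both bottles stand on the mat. Raise the arm and take it clear.

>>> carry_out(commands=[{"delta_pos": [0.025, 0, -0.02], "delta_rot": [0, 0, 0], "claw": 58}, {"delta_pos": [0.05, 0, -0.04], "delta_rot": [0, -0.05, 0], "claw": 58}, {"delta_pos": [0.075, 0, -0.06], "delta_rot": [0, -0.15, 0], "claw": 58}, {"delta_pos": [0.1, 0, -0.08], "delta_rot": [0, -0.27, 0], "claw": 58}, {"delta_pos": [0.123, 0, -0.1], "delta_rot": [0, -0.39, 0], "claw": 58}, {"delta_pos": [0.123, 0, -0.1], "delta_rot": [0, -0.51, 0], "claw": 58}, {"delta_pos": [0.123, 0, -0.1], "delta_rot": [0, -0.63, 0], "claw": 58}, {"delta_pos": [0.123, 0, -0.1], "delta_rot": [0, -0.75, 0], "claw": 58}])

```text
time: 53.88
eef_pos: [0.5804, 0.2993, 0.2407]
tcp_rot: [-0.169, 0.959, -0.04, -0.223]
contact_force: [-0.6, -0.6, 0.5]
opening: 0.581
```

```bash
python3 - <<'E'
from meas import *
st();delta([0.52,0.1,0.3],95,0);delta([0.48,-0.25,0.25],60,0)
E
```

```text
t 53.88 pos [0.5804 0.2993 0.2407] yaxis 110.0 z [-0.415 -0.152 -0.897] F [-0.6 -0.6  0.5] open 0.581 q [ 0.33  0.49  1.32 -0.01  1.79 -1.59]
dp [ 0.1382 -0.1667  0.0021] dr [-0.0607 -0.455   0.2566]
dp [ 0.2569 -0.482   0.1167] dr [-0.2004 -0.4277  0.8564]
```

>>> carry_out(commands=[{"delta_pos": [0.023, -0.028, 0], "delta_rot": [-0.01, -0.08, 0.05], "claw": 58}, {"delta_pos": [0.046, -0.056, 0], "delta_rot": [-0.02, -0.16, 0.1], "claw": 58}, {"delta_pos": [0.07, -0.084, 0], "delta_rot": [-0.03, -0.24, 0.15], "claw": 58}, {"delta_pos": [0.093, -0.112, 0], "delta_rot": [-0.04, -0.32, 0.2], "claw": 58}, {"delta_pos": [0.116, -0.14, 0], "delta_rot": [-0.05, -0.4, 0.25], "claw": 58}, {"delta_pos": [0.138, -0.167, 0], "delta_rot": [-0.06, -0.455, 0.257], "claw": 58}, {"delta_pos": [0.138, -0.167, 0], "delta_rot": [-0.06, -0.455, 0.257], "claw": 58}])

```text
time: 54.47
eef_pos: [0.5193, 0.0958, 0.3049]
tcp_rot: [-0.041, 0.999, -0.002, 0.003]
contact_force: [0.1, -0.1, 0.6]
opening: 0.577
```

>>> carry_out(commands=[{"delta_pos": [0.004, -0.04, 0], "delta_rot": [0, 0, 0.0], "claw": 58}, {"delta_pos": [0.008, -0.08, 0], "delta_rot": [0, 0, 0], "claw": 58}, {"delta_pos": [0.012, -0.12, 0], "delta_rot": [0, 0, 0], "claw": 58}, {"delta_pos": [0.016, -0.16, 0], "delta_rot": [0, 0, 0], "claw": 58}, {"delta_pos": [0.02, -0.2, 0], "delta_rot": [0, 0, 0], "claw": 58}, {"delta_pos": [0.024, -0.24, 0], "delta_rot": [0, 0, 0], "claw": 58}, {"delta_pos": [0.028, -0.28, 0], "delta_rot": [0, 0, 0], "claw": 58}, {"delta_pos": [0.03, -0.3, 0], "delta_rot": [0, 0, 0], "claw": 58}])

```text
time: 55.13
eef_pos: [0.5134, -0.2093, 0.3051]
tcp_rot: [-0.04, 0.999, -0.002, 0.003]
contact_force: [0.8, 0.4, 0.4]
opening: 0.583
```

```bash
python3 - <<'E'
from meas import *
st();shot('top','t32');shot('side','s32');crop('s32',170,130,370,310,4,'s32c')
P=cloud('top',np.load('pics/t32_d.npy'))
for n,(u,v) in enumerate(((302,170),(281,171),(261,171.6))):
    v=int(v);print(n,np.median(P[v-6:v+6,u-3:u+4,2]))
im=cv2.imread('pics/t32.png');hsv=cv2.cvtColor(im,cv2.COLOR_BGR2HSV)
g=(hsv[...,1]>110)&(hsv[...,2]>120);g[:, :340]=0;g[:,354:]=0;g[:152]=0;g[178:]=0
for mk,s,c in comps(g):print('grip',c,ray('top',*c,0.118))
m=np.zeros(g.shape,bool);m[180:255,140:230]=True;m&=(P[...,2]>.072)&(P[...,2]<.12)
for mk,s,c in comps(m,15):print('cap',s,c.round(1),ray('top',*c,.089).round(3),np.median(P[mk][:,2]))
E
```

```text
t 55.13 pos [ 0.5134 -0.2093  0.3051] yaxis 94.5 z [ 0.006 -0.004 -1.   ] F [0.8 0.4 0.4] open 0.583 q [-0.57 -0.04  1.78  0.    1.39 -2.22]
0 0.02938964565887524
1 0.02869027475926258
2 0.02867964351871949
grip [345.96202532 164.02531646] [ 0.63080652 -0.14704974  0.118     ]
cap [154 216  12  11  98] [159.3 220.7] [0.48  0.368 0.089] 0.08666590757246312
cap [194 217  11  11  94] [199.1 222.1] [0.476 0.258 0.089] 0.08718484231963175
```

View pics/t32.png

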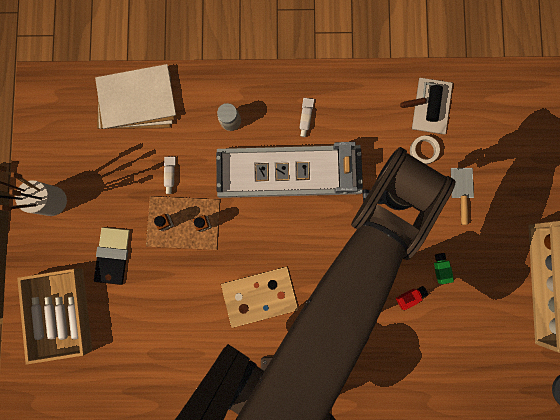

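View pics/s32c.png

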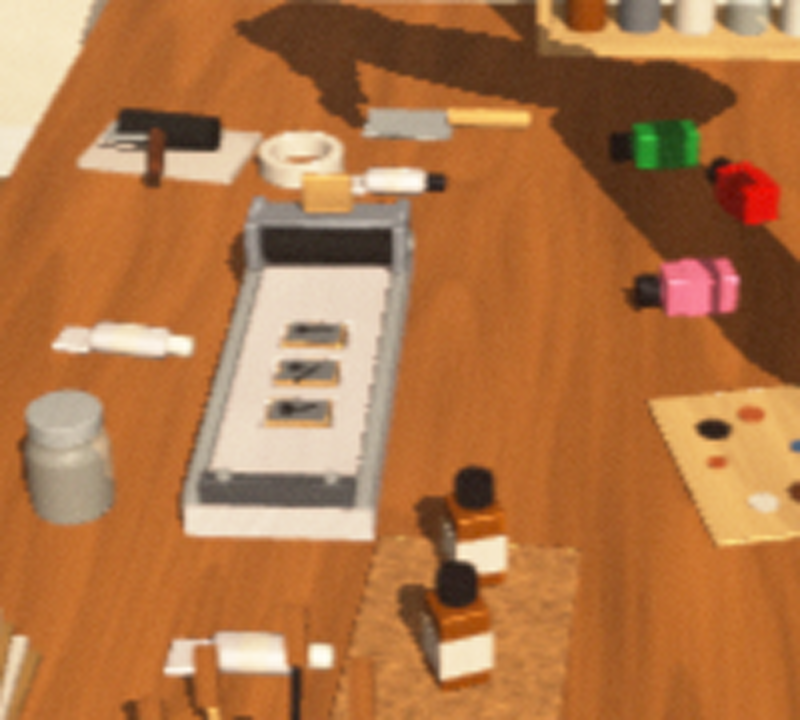

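The final views agree:
- Blocks are at (262,171), (282,171) and (303,170), tops about 0.029 m.
- Carriage grip is at the parked pixel (346,164).
- Both bottles stand on the mat, caps at (159,221) and (199,222), tops about 0.087 m.
- Bystanders are where they were, and the arm is clear at z = 0.30.

Handing in.

>>> carry_out(commands=[{"delta_pos": [0, 0, 0], "delta_rot": [0, 0, 0], "claw": 58}, {"delta_pos": [0, 0, 0], "delta_rot": [0, 0, 0], "claw": 58}, {"delta_pos": [0, 0, 0], "delta_rot": [0, 0, 0], "claw": 58}])

```text
time: 55.48
eef_pos: [0.5136, -0.2071, 0.3046]
tcp_rot: [-0.04, 0.999, -0.001, 0.003]
contact_force: [0.8, 0.1, 0.4]
opening: 0.578
```

```bash
python3 -c "
from plant import ctrl
print(ctrl.sign_off())"
```

```text
the job is handed in; nothing more can be done
None
```

The press is set up and has run one pass, and I handed the job in at about 55 s. Handing in gave no verdict, so what follows rests on my own checks.

I parked the carriage and pressed all three blocks home, face up. Then I ran the carriage to the far stop and back to the parking stop. Both fallen amber bottles now stand upright on the cork mat.

**Last checks, all passed:**
- **Blocks:** tops read 0.0287–0.0294 m against the expected 0.029 m.
- **Carriage:** its grip is at the same pixel as when it was first parked. It pressed on both stops with a clear reaction force.
- **Bottles:** cap tops read about 0.087 m against the expected 0.089 m, and both are well inside the mat edges.
- **Everything else:** the tubes, other studio things and look-alike bottles looked unmoved, and the arm ended clear of everything.

**What disagreed or went wrong:**
- **Fingertip position:** the tips sat about 27 mm farther back along the tool than described. The first block grasp closed on nothing, and I corrected for it by touch and camera.
- **Knocked block:** the middle block was knocked about 5 cm aside during the run, so I measured it again before picking it up.
- **Third block:** it touched the edge of its recess going in and needed about a 2 mm nudge.

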